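# Empty the sinker mould and close it again

## Robot

A 6-joint arm with a two-finger parallel gripper is mounted at the origin on the work surface. World frame = base frame: x ahead of the robot, y to its left, z up, the work surface at z = 0. Lengths are in m, angles in degrees, forces in N, time in s.
With the tool pointing down it reaches from about 0.35 to 0.775 m from the base axis. Payload 7.3 kg.
Tool frame: the origin (TCP) lies on the centre line of the jaws, within the pads' length; the fingertips stand 8 mm ahead of it and the grasp point (between the pads) lies 11 mm behind it; z points along the fingers, y is the direction in which the jaws open and shut (so a half turn about z gives the same grasp; the last joint's range is limited). The gripper opens to 92 mm and grips with 3 to 60 N. Pads are 19 mm wide; open, the fingers measure 130 mm over their backs; the gripper's body (75 mm by 190 mm) begins 47 mm behind the grasp point.
Start: joints at [-71.505, 19.595, 87.324, -0, 73.075, -8.365], TCP at [0.237, -0.468, 0.201] pointing down, gripper open.
Joint ranges: [-145.02, 145.02], [-44.19, 115.74], [2.07, 154.8], [-57.11, 237.11], [16.16, 152.29], [-177.93, 177.93]. Speed limits (degrees/s): [147.25, 147.25, 180, 180, 180, 180].

## Interface

Orientations are given as [roll, pitch, yaw] about the fixed x, y, z axes, in that order (R = Rz(yaw) Ry(pitch) Rx(roll)).
In Python, from rig import manip, snapshot, models gives the robot as it stands. The module is installed in compiled form; this text tells all that it offers.
- The arm moves only by the shell command python3 -m creep 'ROWS' [FORCE]. ROWS is JSON, a list of rows, each an object with "angular": the turn, a rotation vector about the tool's x, y, z in rad, a list of three; "xyz": the shift along the tool's x, y, z in m, a list of three; "jaw": the closure, from 0 (fully open) to 1 (shut). A call has 1 to 20 rows; each row shifts and turns the pose as measured when the row begins, along the tool's axes as they then stand; what a row does not reach is not made up. A row lasts 1/12 s, in which the tool goes at most 41.7 mm and 7.16 degrees, less where a joint would pass 70% of its speed; a pose out of reach is approached as far as the arm can. A call is refused whole if a number of a shift passes 0.0417 or a number of a turn 0.125, either way. A call with a gripper value outside its range is refused whole. The fingers move at their own pace and stop on an object; FORCE is the grip in N (left out, the last holds). Time passes only in rows, so rows that do not move let the fingers close. It gives the time, the measured TCP pose, the force and the opening at its end, in the units of the state.
- manip.observe(): the state, without advancing time (a new reading comes with each control period).
- snapshot(name): name is "scene" or "top" or "wrist"; returns a dict with "color" (480x640x3 uint8, blue, green, red), "range_z" (480x640 float32, m along the optical axis (not along the pixel's ray), 0 where there is no reading), "fx", "fy", "cx", "cy" (pixels), "R" (3x3) and "t" (3): a world point X has camera coordinates R X + t; the wrist camera has in their place "tool_from_camera" (4x4, takes a point from camera to tool coordinates, whose origin is the TCP and whose axes are the flange's). Camera axes: x right, y down, z forward; pixel columns grow to the right and rows downward; lengths in m; the calibration is good to about 2 mm. A picture is of the moment at which its call begins: read the wrist's pose just before it.
- manip.hand_in(): hands the job in, once; it reports no verdict.
Trained networks look in a picture, given as the dict that the camera call returned (one of the last four; its "shot" number tells which), for a name from the list of things; names that differ only in an ending like _2 or _b are one class to them, and where a whole thing is asked for, a point or a joint stands for the part that bears it (a point fixed in the world has none). Each returns a list of dicts, best first, with "score" (0 to 1); they miss things now and then, are a little off and sometimes report something else, mostly with a low value. They report only what shows in the picture. A call takes as long as a camera call.
- models.look_for(thing, picture): "point" ([x, y, z] in m, in world coordinates, good to about 4 mm: the middle of the surface that is visible of it).
- models.regions_of(thing, picture): "mask" (480x640 bool, what is visible of it).
The state is a dict: "t": time; "q": joint angles; "joint_vel": joint speeds; "effort": joint torques, N m; "position": TCP position; "orientation": TCP orientation; "wrist_force": force on the tool from outside, world axes, zero at the start; "moment": the same for the moment, N m; "gripper_width": finger opening in m.
Only numpy, scipy, OpenCV 4.12 (cv2) and the standard library are available. Lean on these libraries where they do the work, as an engineer would, in place of code of your own. Each camera call takes 0.05 s, during which the arm holds its last target.

## Task

Empty the cast lead sinkers out of the yellow mould: squeeze the two orange side buttons of its cover together, lift the cover off and lay it flat on the cork board, then wind the black knurled knob clockwise (about one and a half turns, with several grips) to its end so that the ejector lifts the sinkers, and put every sinker into the copper pan. Then wind the knob all the way back anticlockwise and put the cover back on flat, with both buttons sprung out so that it is latched; leave the other things on the bench where they are.

Things in the scene. Friction and masses are not known exactly. Their poses are not given: they have to be found in the camera images.
- frame: yellow fixed mould frame, base 150 x 300 x 12 mm, carrying a steel block 66 (x) x 190 mm (y), top 80 mm up. Origin on the bench under the block's middle; y along the row of wells (knob at the -y end), z up. End cheeks at y = +-96 to 102 mm rise to 88 mm. Two latch lips at x = +-43 (inner edge) to +-62 mm, 18 mm wide in y about y = 0, 94.5 to 100.5 mm up
- seat (a point): middle of the mould block's top face, 80 mm above the bench: where the underside centre of the cover lies when it is on. Axes as the frame's
- well1 (a point): mouth of well 1 (39 mm square, at frame y = -69 mm) on the block's top, 80 mm above the bench
- well2 (a point): mouth of well 2, frame y = -23 mm
- well3 (a point): mouth of well 3, frame y = +23 mm
- well4 (a point): mouth of well 4, frame y = +69 mm
- wind (a joint): angle (rad) of the black knurled knob (44 mm across, 30 mm high, upright axis): 0 = ejector fully down (start), 10.0 = end stop, ejector fully up. Grows clockwise seen from above. Raises the ejector pads in the wells 3 mm per rad; stays where it is left; needs about 0.2 N m; the knob itself does not rise
- wind_grip (a point): on the knob's axis, 110 mm above the bench, the height to grip it; the knob spans 93 to 123 mm above the bench, at frame y = -155 mm
- cover: aluminium mould cover: plate 80 (x) x 184 (y) x 8 mm, about 0.36 kg, with a black block in the middle and an orange upright button on each side of it in x. Origin: centre of its underside, z up. On the mould its axes match the frame's (a half turn is as good), with about 4 mm of play each way
- cover_grip (a point): midway between the two buttons, 44 mm above the cover's underside: squeeze here, along the cover's x, and lift by the squeezed buttons. Buttons: 24 mm wide, 13 to 51 mm above the underside, outer faces 66 mm apart at rest, 50 squeezed. Their tongues (8 to 13 mm up) reach 48 mm from the middle under the lips, 40 mm when squeezed (lip edge: 43)
- button_a (a joint): travel in m of the button on the cover's -x side: 0 sprung out, 0.008 fully squeezed in; spring 2.5 N rising to 6.5 N
- button_b (a joint): the same for the button on the cover's +x side
- sinker1: lead sinker, barrel-shaped, 64 mm long, 36 mm diameter in the middle band and 31 mm at the ends, 0.45 kg; origin at its middle, z along its axis. Starts upright in well 1, its top 2 mm below the block's top; with the ejector fully up it stands 28 mm out. May be absent
- sinker2: lead sinker, barrel-shaped, 64 mm long, 36 mm diameter in the middle band and 31 mm at the ends, 0.45 kg; origin at its middle, z along its axis. Starts upright in well 2, its top 2 mm below the block's top; with the ejector fully up it stands 28 mm out. May be absent
- sinker3: lead sinker, barrel-shaped, 64 mm long, 36 mm diameter in the middle band and 31 mm at the ends, 0.45 kg; origin at its middle, z along its axis. Starts upright in well 3, its top 2 mm below the block's top; with the ejector fully up it stands 28 mm out. May be absent
- sinker4: lead sinker, barrel-shaped, 64 mm long, 36 mm diameter in the middle band and 31 mm at the ends, 0.45 kg; origin at its middle, z along its axis. Starts upright in well 4, its top 2 mm below the block's top; with the ejector fully up it stands 28 mm out. May be absent
- pan: round copper pan, loose, 0.95 kg, rim 208 mm across and 35 mm high, floor about 180 mm across inside and 5 mm thick, two low brass ears reaching 132 mm from the middle along its x. Origin: centre of its underside, z up
- board: cork board fixed on the bench, 150 (x) x 230 (y) x 12 mm thick; origin: centre of its underside
- crucible: fired clay crucible, 80 mm wide, 85 mm high, bystander; origin under its middle
- oilcan: green can, 60 mm wide, 110 mm high, bystander
- tin: small open steel tin, 70 mm wide, 50 mm high, bystander
- wirebrush: brush lying flat, bystander
- mallet: hammer lying flat, bystander
- ingot: lead-grey bar 60 x 140 x 25 mm, bystander

How it is judged (in metres and radians):
On the way, in this order (a step that is already met when the one before it is completed fails the run):
1. the cover lies flat on the cork board, let go (horizontal distance between cover and board below 0.06 m and z of cover in the frame of board below 0.018 m and angle between cover's own z axis and vertical below 0.1 rad and contact force between the fingers and cover below 0.2 N), for 0.2 s.
2. the knob is wound up to its end (over 9.5 rad) (value of joint wind above 9.5 rad), for 0.1 s.
3. every sinker is in the pan, let go (horizontal distance between each of sinker1, sinker2, sinker3, sinker4 and pan below 0.09 m and z of each of sinker1, sinker2, sinker3, sinker4 in the frame of pan below 0.06 m and linear speed of each of sinker1, sinker2, sinker3, sinker4 below 0.05 m/s and contact force between the fingers and sinker1 below 0.2 N and contact force between the fingers and sinker2 below 0.2 N and contact force between the fingers and sinker3 below 0.2 N and contact force between the fingers and sinker4 below 0.2 N), for 0.2 s.
At the end, for the whole second after the job is handed in: All sinkers in the pan (middle within 90 mm of its centre, under 60 mm above its underside), at rest, let go; knob below 0.35 rad; cover flat on the mould within 8 mm of the seat and 3 mm in height, either way round, both buttons sprung out (under 3 mm) (all of step 3 and value of joint wind below 0.35 rad and horizontal distance between cover and seat below 0.008 m and z of cover in the frame of seat between -0.003 and 0.003 m and angle between cover's own z axis and vertical below 0.05 rad and angle between the x axis of cover and the x axis of frame, either way round below 0.12 rad and value of joint each of button_a, button_b below 0.003 m and linear speed of cover below 0.02 m/s); the robot touches nothing.
It fails at once if a bystander (crucible, can, tin, brush, hammer or bar) is moved more than 40 mm (distance of any of crucible, oilcan, tin, wirebrush, mallet, ingot from where it was at the start of the episode above 0.04 m).
Of sinker1, sinker2, sinker3, sinker4 only 2 to 3 are there at a start; the rules pass over those that are not, and their reading is None.
At some moment in a run one of pan may be knocked a few centimetres aside while the robot is not near it.
Once in a run the grip may slacken for a moment while it holds something.
It also fails if it takes over 210 s, if anything falls off the work surface, if the arm or the gripper's body presses on something with over 40 N, if the wrist force passes 120 N, or if a joint passes its speed limit or range.

## Working session

There is one attempt and no reset: what is moved stays moved. The work goes in short steps, Python scripts to look and compute and a shell command to move; the robot and the scene stay as the last step left them, time stands still between calls to the robot, and variables do not carry over. Pictures are saved under pics/ and viewed, and the job is handed in when it is done.

```bash
mkdir -p pics; ls; python3 - <<'E'
from rig import manip, snapshot, models
import cv2
s=manip.observe(); print(s)
for n in ("scene","top"):
    p=snapshot(n); cv2.imwrite(f"pics/{n}0.png",p["color"]); print(n,p["R"],p["t"],p["fx"],p["cx"],p["cy"])
p=snapshot("wrist"); print(p["tool_from_camera"]); cv2.imwrite("pics/wrist0.png",p["color"])
E
```

```text
pics
{'t': 0.0, 'q': array([-7.15060065e+01,  1.96359154e+01,  8.73778836e+01, -9.81828849e-04,
        7.30745935e+01, -8.36467196e+00]), 'joint_vel': array([-0.06750537, -0.00425945, -0.00274787, -0.00327609, -0.06414152,
        0.028963  ]), 'effort': array([ 1.82439664e-03, -4.31234944e+01, -2.44215310e+01,  7.18552410e-02,
        5.58847818e-02, -1.23824066e-04]), 'position': array([ 0.23706431, -0.46792169,  0.20044574]), 'orientation': array([-1.79912411e+02, -1.19298375e-02,  2.68589429e+01]), 'wrist_force': array([-0.35368731,  0.01611526, -0.68688584]), 'moment': array([ 0.00729926,  0.03289696, -0.0446755 ]), 'gripper_width': 0.09194787434672805}
scene [[-0.22159576  0.97507141  0.0114482 ]
 [ 0.84675233  0.19823002 -0.49367535]
 [-0.4836381  -0.09970257 -0.86957092]] [ 0.11735024 -0.4565885   1.32204962] 446.099490690396 321.31604702239116 239.34713651071286
top [[ 0.00996958 -0.99985085 -0.01410282]
 [-0.98288564 -0.00720405 -0.18407584]
 [ 0.18394679  0.01569662 -0.98281086]] [0.01339604 0.58558601 0.9468696 ] 502.35203401184907 316.0380519882294 237.3142469808642
[[ 5.45365465e-04 -9.57722857e-01 -2.87691904e-01  7.82272883e-02]
 [ 9.99999707e-01  6.77053600e-04 -3.58245755e-04 -9.38179791e-04]
 [ 5.37882987e-04 -2.87691624e-01  9.57722945e-01 -1.83896086e-01]
 [ 0.00000000e+00  0.00000000e+00  0.00000000e+00  1.00000000e+00]]
```

View pics/scene0.png

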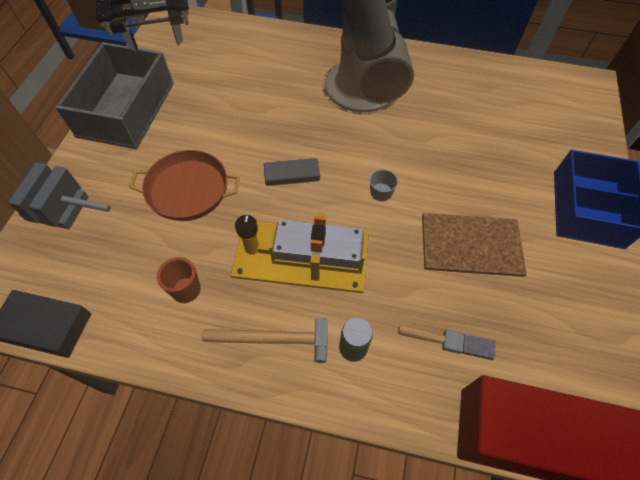

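View pics/top0.png

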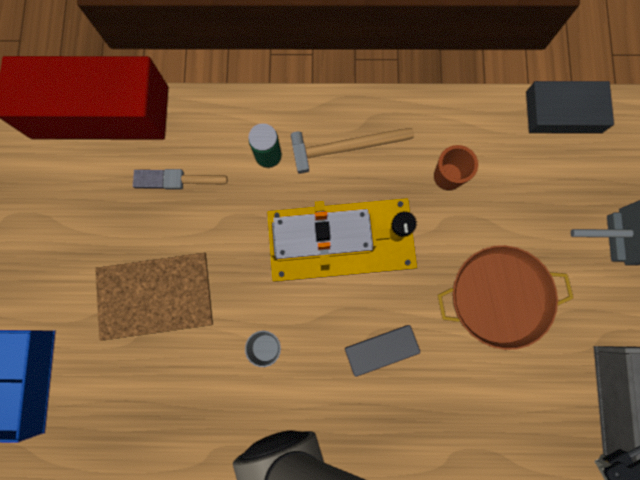

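```bash
cat > h.py <<'E'
from rig import manip, snapshot, models
import numpy as np, cv2
from scipy.spatial.transform import Rotation as Rn
def cloud(p,mask=None,tool=None):
    z=p["range_z"]; v,u=np.nonzero((z>0)&(mask if mask is not None else True))
    d=z[v,u]; c=np.c_[(u-p["cx"])/p["fx"]*d,(v-p["cy"])/p["fy"]*d,d]
    if "R" in p: return (c-p["t"])@p["R"]
    T=p["tool_from_camera"]; c=c@T[:3,:3].T+T[:3,3]
    pos,R=tool; return c@R.T+pos
def pose():
    s=manip.observe(); return s["position"],Rn.from_euler("xyz",s["orientation"],degrees=True).as_matrix()
def save(p,n): cv2.imwrite("pics/"+n+".png",p["color"])
def rect(P):
    (c,(w,h),a)=cv2.minAreaRect((P[:,:2]*1000).astype(np.float32)); return np.array(c)/1000,w,h,a
def to(x,y,z,yaw):
    "rel move from current pose to target TCP pose tool-down, yaw deg: shift in tool axes, rotvec"
    pos,R=pose(); Rt=Rn.from_euler("xyz",[180,0,yaw],degrees=True).as_matrix()
    d=R.T@(np.array([x,y,z])-pos); rv=Rn.from_matrix(R.T@Rt).as_rotvec()
    print("shift",d.round(4),"turn",rv.round(4),"rows",max(np.linalg.norm(d)/.0417,np.degrees(np.linalg.norm(rv))/7.16).round(2)); return d,rv
def st():
    s=manip.observe(); print("t",round(s["t"],2),"p",s["position"].round(4),"o",s["orientation"].round(2),"F",s["wrist_force"].round(1),"w",round(s["gripper_width"],4))
E
python3 - <<'E'
from h import *
for n in ("top","scene"):
    p=snapshot(n)
    for th in ("frame","board","pan","cover","wind","button_a","crucible","oilcan","tin","ingot"):
        m=models.regions_of(th,p); l=models.look_for(th,p)
        if not m: print(n,th,"none");continue
        P=cloud(p,m[0]["mask"]); 
        zz=np.percentile(P[:,2],[5,50,95])
        top=P[P[:,2]>zz[2]-.006]
        print(n,th,round(m[0]["score"],2),len(P),[ (np.array(k["point"]).round(3),round(k["score"],2)) for k in l[:2]],"z",zz.round(3),"rect",rect(P),"top",rect(top))
E
```

```text
top frame 0.57 6479 [(array([ 0.563, -0.088,  0.008]), 0.85)] z [0.008 0.012 0.121] rect (array([ 0.59350232, -0.03860873]), 155.8646240234375, 314.3583679199219, 5.534152984619141) top (array([ 0.60231964, -0.07650542]), 45.375343322753906, 188.58944702148438, 0.07483577728271484)
top board 0.78 8177 [(array([0.464, 0.348, 0.014]), 0.96), (array([ 0.567, -0.088,  0.009]), 0.54)] z [0.008 0.011 0.014] rect (array([0.470414  , 0.35526044]), 152.285400390625, 238.4894256591797, 8.45998764038086) top (array([0.46974658, 0.35159479]), 149.974609375, 230.47120666503906, 8.55639934539795)
top pan 0.69 8859 [(array([ 0.468, -0.37 ,  0.006]), 0.62), (array([ 0.568, -0.088,  0.013]), 0.55)] z [0.001 0.005 0.034] rect (array([ 0.47267831, -0.35738736]), 222.06011962890625, 205.69668579101562, 57.67042922973633) top (array([ 0.47267831, -0.35738736]), 222.06011962890625, 205.69668579101562, 57.67042922973633)
top cover 0.64 4014 [(array([0.588, 0.005, 0.09 ]), 0.95), (array([ 0.565, -0.089,  0.012]), 0.61)] z [0.084 0.087 0.124] rect (array([0.59664844, 0.00237418]), 102.3922119140625, 193.2534
[... 3982 characters left out ...]
8.82559204101562) top (array([0.77906946, 0.12415187]), 51.34354019165039, 52.810367584228516, 10.310840606689453)
scene tin 0.87 729 [(array([0.357, 0.119, 0.028]), 0.78)] z [0.002 0.026 0.049] rect (array([0.34984488, 0.11596866]), 112.34485626220703, 66.22616577148438, 7.9199934005737305) top (array([0.37053455, 0.11886172]), 70.5467758178711, 66.231689453125, 8.00344181060791)
scene ingot 0.76 1208 [(array([ 0.374, -0.113,  0.025]), 0.95), (array([0.624, 0.012, 0.117]), 0.38)] z [0.008 0.024 0.027] rect (array([ 0.36892181, -0.11578691]), 64.0763168334961, 137.7816162109375, 20.28458023071289) top (array([ 0.36982721, -0.11535973]), 61.86372756958008, 137.165771484375, 19.64048957824707)
```

```bash
python3 -m creep '[{"angular":[0,0,-0.12],"xyz":[0,0,-0.005],"jaw":0},{"angular":[0,0,-0.12],"xyz":[0,0,-0.005],"jaw":0},{"angular":[0,0,-0.12],"xyz":[0,0,-0.005],"jaw":0},{"angular":[0,0,-0.12],"xyz":[0,0,-0.005],"jaw":0},{"angular":[0,0,-0.12],"xyz":[0,0,-0.005],"jaw":0},{"angular":[0,0,-0.12],"xyz":[0,0,-0.005],"jaw":0},{"angular":[0,0,-0.12],"xyz":[0,0,-0.005],"jaw":0},{"angular":[0,0,-0.12],"xyz":[0,0,-0.005],"jaw":0},{"angular":[0,0,-0.12],"xyz":[0,0,-0.005],"jaw":0},{"angular":[0,0,-0.12],"xyz":[0,0,-0.005],"jaw":0}]' 30
python3 -c "
from h import *
st(); to(.589,.0057,.25,95.5)"
```

```text
t: 3.08
position: [0.237, -0.4675, 0.2519]
orientation: [-180.0, -0.2, 98.2]
wrist_force: [-0.6, 0.1, 0.7]
gripper_width: 0.0919
t 3.08 p [ 0.237  -0.4675  0.2519] o [-179.97   -0.19   98.23] F [-0.6  0.1  0.7] w 0.0919
shift [0.4179 0.4161 0.0031] turn [-0.0006 -0.0033  0.0476] rows 14.14
```

```bash
python3 -m creep '[{"angular":[0,0,0.012],"xyz":[0.028,0.028,0],"jaw":0},{"angular":[0,0,0.012],"xyz":[0.028,0.028,0],"jaw":0},{"angular":[0,0,0.012],"xyz":[0.028,0.028,0],"jaw":0},{"angular":[0,0,0.012],"xyz":[0.028,0.028,0],"jaw":0},{"angular":[0,0,0],"xyz":[0.028,0.028,0],"jaw":0},{"angular":[0,0,0],"xyz":[0.028,0.028,0],"jaw":0},{"angular":[0,0,0],"xyz":[0.028,0.028,0],"jaw":0},{"angular":[0,0,0],"xyz":[0.028,0.028,0],"jaw":0},{"angular":[0,0,0],"xyz":[0.028,0.028,0],"jaw":0},{"angular":[0,0,0],"xyz":[0.028,0.028,0],"jaw":0},{"angular":[0,0,0],"xyz":[0.028,0.028,0],"jaw":0},{"angular":[0,0,0],"xyz":[0.028,0.028,0],"jaw":0},{"angular":[0,0,0],"xyz":[0.028,0.028,0],"jaw":0},{"angular":[0,0,0],"xyz":[0,0,0],"jaw":0}]'
python3 - <<'E'
from h import *
st(); to(.589,.0057,.25,95.5)
tool=pose(); p=snapshot("wrist"); save(p,"w1")
for th in ("cover","button_a","wind"):
    for m in models.regions_of(th,p)[:2]:
        P=cloud(p,m["mask"],tool); z9=np.percentile(P[:,2],97); print(th,m["score"],z9,rect(P[P[:,2]>z9-.006]),np.median(P,0))
E
```

```text
t: 4.25
position: [0.5711, -0.0493, 0.2527]
orientation: [179.8, 0.1, 95.5]
wrist_force: [-1.1, 0.2, -1.0]
gripper_width: 0.092
t 4.25 p [ 0.5711 -0.0493  0.2527] o [1.798e+02 1.100e-01 9.549e+01] F [-1.1  0.2 -1. ] w 0.092
shift [0.0531 0.023  0.0027] turn [ 0.0035  0.0019 -0.0002] rows 1.39
cover 0.94 0.13030636647293947 (array([0.58902203, 0.00637796]), 65.77952575683594, 26.456775665283203, 5.481442928314209) [0.58772871 0.01668122 0.08861706]
button_a 0.95 0.1322887750283276 (array([0.61766223, 0.00890573]), 8.139883995056152, 23.19240951538086, 5.8488616943359375) [0.61507716 0.00917806 0.12288685]
button_a 0.68 0.1324722800305417 (array([0.56017267, 0.00300404]), 7.648262977600098, 23.88187599182129, 5.348437786102295) [0.5600244  0.00315995 0.09463151]
wind 0.87 0.1244762884411399 (array([ 0.60314264, -0.13890706]), 44.856327056884766, 29.084980010986328, 6.657114028930664) [ 0.60170088 -0.13654158  0.1226926 ]
```

View pics/w1.png

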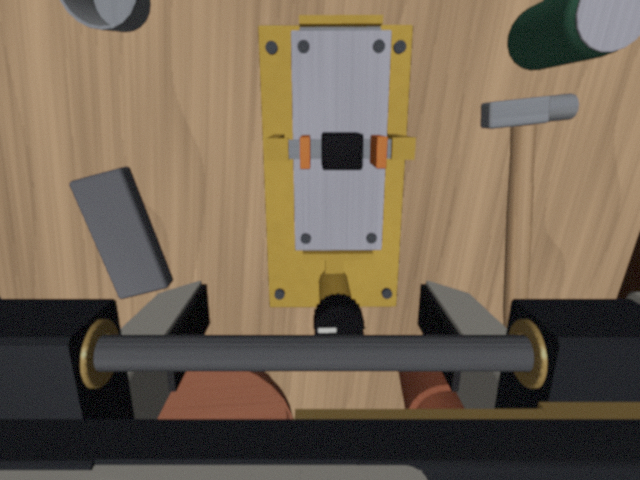

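The wrist view shows the cover latched on the frame, buttons at (305,152) and (378,152), black block at (342,150), knob at (338,318). Next I descend onto the buttons.

```bash
python3 -m creep '[{"angular":[0.003,0.002,0],"xyz":[0.028,0.012,0],"jaw":0},{"angular":[0,0,0],"xyz":[0.026,0.011,0.01],"jaw":0},{"angular":[0,0,0],"xyz":[0,0,0.03],"jaw":0},{"angular":[0,0,0],"xyz":[0,0,0.03],"jaw":0},{"angular":[0,0,0],"xyz":[0,0,0.01],"jaw":0},{"angular":[0,0,0],"xyz":[0,0,0],"jaw":0}]'
python3 -c "
from h import *
st(); to(.589,.006,.113,95.5)"
```

```text
t: 4.95
position: [0.5844, -0.0088, 0.1741]
orientation: [179.7, 0.3, 94.3]
wrist_force: [-0.1, -0.4, 0.4]
gripper_width: 0.092
t 4.95 p [ 0.5844 -0.0088  0.1741] o [179.74   0.35  94.29] F [-0.1 -0.4  0.4] w 0.092
shift [0.0148 0.0055 0.061 ] turn [ 0.0044  0.0062 -0.0212] rows 1.51
```

```bash
python3 -m creep '[{"angular":[0.002,0.003,-0.01],"xyz":[0.008,0.003,0.005],"jaw":0},{"angular":[0.002,0.003,-0.01],"xyz":[0.008,0.003,0.005],"jaw":0},{"angular":[0,0,0],"xyz":[0,0,0.01],"jaw":0},{"angular":[0,0,0],"xyz":[0,0,0],"jaw":0}]'
python3 -c "
from h import *
st(); to(.589,.006,.113,95.5)"
```

```text
t: 5.28
position: [0.5897, 0.0051, 0.1554]
orientation: [179.8, 0.0, 95.2]
wrist_force: [-0.7, -0.8, -1.2]
gripper_width: 0.0921
t 5.28 p [0.5897 0.0051 0.1554] o [1.7981e+02 3.0000e-02 9.5200e+01] F [-0.7 -0.8 -1.2] w 0.0921
shift [ 0.001  -0.0008  0.0424] turn [ 0.0034  0.0006 -0.0052] rows 1.02
```

```bash
python3 -m creep '[{"angular":[0.003,0,-0.005],"xyz":[0.001,0,0.02],"jaw":0},{"angular":[0,0,0],"xyz":[0,0,0.018],"jaw":0},{"angular":[0,0,0],"xyz":[0,0,0.006],"jaw":0},{"angular":[0,0,0],"xyz":[0,0,0],"jaw":0}]'
python3 -c "
from h import *
st(); to(.589,.006,.113,95.5)"
```

```text
t: 5.62
position: [0.5919, 0.0058, 0.1126]
orientation: [179.6, 0.1, 95.5]
wrist_force: [0.3, 0.0, -0.2]
gripper_width: 0.0913
t 5.62 p [0.5919 0.0058 0.1126] o [1.7963e+02 1.2000e-01 9.5520e+01] F [ 0.3  0.  -0.2] w 0.0913
shift [ 0.0005 -0.0029 -0.0004] turn [0.0065 0.0021 0.0003] rows 0.07
```

```bash
python3 -m creep '[{"angular":[0,0,0],"xyz":[0,0,0.0],"jaw":1},{"angular":[0,0,0],"xyz":[0,0,0],"jaw":1},{"angular":[0,0,0],"xyz":[0,0,0],"jaw":1},{"angular":[0,0,0],"xyz":[0,0,0],"jaw":1},{"angular":[0,0,0],"xyz":[0,0,0],"jaw":1},{"angular":[0,0,0],"xyz":[0,0,0],"jaw":1}]' 40
python3 -c "
from h import *
st(); to(.589,.006,.113,95.5)"
```

```text
t: 6.12
position: [0.5942, 0.0054, 0.117]
orientation: [179.3, 0.2, 95.5]
wrist_force: [0.3, -0.2, -0.3]
gripper_width: 0.0563
t 6.12 p [0.5942 0.0054 0.117 ] o [179.27   0.21  95.52] F [ 0.3 -0.2 -0.3] w 0.0563
shift [ 0.0011 -0.0051  0.004 ] turn [0.0127 0.0036 0.0003] rows 0.16
```

```bash
python3 -m creep '[{"angular":[0.006,0.002,0],"xyz":[0.0005,-0.002,0.002],"jaw":1},{"angular":[0.006,0.002,0],"xyz":[0.0005,-0.002,0.002],"jaw":1},{"angular":[0,0,0],"xyz":[0,0,0],"jaw":1},{"angular":[0,0,0],"xyz":[0,0,0],"jaw":1}]' 40
python3 -c "
from h import *
st(); to(.589,.006,.113,95.5)"
```

```text
t: 6.45
position: [0.5899, 0.006, 0.1133]
orientation: [180.0, -0.0, 95.5]
wrist_force: [-0.1, 0.4, -0.5]
gripper_width: 0.0299
t 6.45 p [0.5899 0.006  0.1133] o [ 1.7997e+02 -4.0000e-02  9.5520e+01] F [-0.1  0.4 -0.5] w 0.0299
shift [ 0.0001 -0.0009  0.0003] turn [ 0.0004 -0.0006  0.0003] rows 0.02
```

```bash
python3 - <<'E'
from h import *
p=snapshot("scene"); cv2.imwrite("pics/s2.png",cv2.resize(p["color"][150:330,200:440],(800,600)))
p=snapshot("wrist"); save(p,"w2"); st()
E
```

```text
t 6.55 p [0.59   0.006  0.1133] o [ 1.7997e+02 -4.0000e-02  9.5520e+01] F [-0.8 -0.8  0.5] w 0.0218
```

View pics/s2.png

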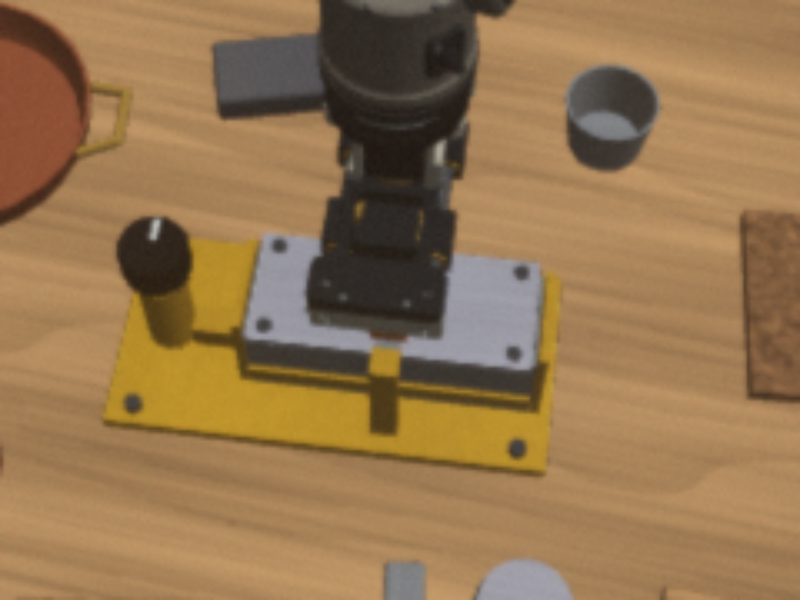

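View pics/w2.png

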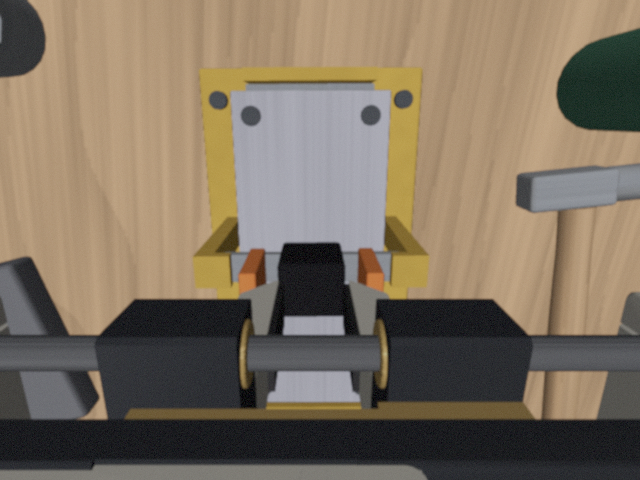

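```bash
python3 - <<'E'
from h import *
tool=pose(); p=snapshot("wrist"); print(p["fx"],p["fy"],p["cx"],p["cy"])
for th in ("cover","button_a"):
    for m in models.regions_of(th,p)[:2]:
        P=cloud(p,m["mask"],tool); z9=np.percentile(P[:,2],97); print(th,m["score"],z9,rect(P[P[:,2]>z9-.006]),np.median(P,0)); v,u=np.nonzero(m["mask"]); print(u.min(),u.max(),v.min(),v.max())
for (u,v) in ((252,262),(311,262),(250,300),(375,300),(262,330),(240,285)):
    mm=np.zeros((480,640),bool); mm[v-1:v+2,u-1:u+2]=1; print(u,v,np.median(cloud(p,mm,tool),0).round(4))
p=snapshot("top"); cv2.imwrite("pics/t2.png",cv2.resize(p["color"][170:290,250:430],(800,533)))
st()
E
```

```text
397.202176379933 397.202176379933 313.26732732915457 237.10108728182928
cover 0.74 0.12534972836672265 (array([0.5883421 , 0.01238506]), 45.52829360961914, 59.949485778808594, 61.83037567138672) [0.58695329 0.04178882 0.08862211]
230 390 90 401
button_a 0.68 0.13185542736241226 (array([0.55954541, 0.00947899]), 8.302491188049316, 11.831196784973145, 5.071606636047363) [0.56100671 0.00974523 0.10393145]
231 280 249 297
button_a 0.58 0.13182119597189845 (array([0.61697668, 0.01637527]), 8.076349258422852, 10.047385215759277, 5.545853137969971) [0.61478886 0.01574255 0.10137459]
343 390 248 293
252 262 [0.5592 0.0148 0.1154]
311 262 [0.5876 0.02   0.1219]
250 300 [0.5714 0.0415 0.2102]
375 300 [0.6011 0.0444 0.2106]
262 330 [0.5748 0.035  0.2127]
240 285 [0.5564 0.0091 0.1311]
t 6.75 p [0.5901 0.006  0.1134] o [ 1.7995e+02 -3.0000e-02  9.5520e+01] F [-0.3 -0.6  0.3] w 0.0056
```

View pics/t2.png

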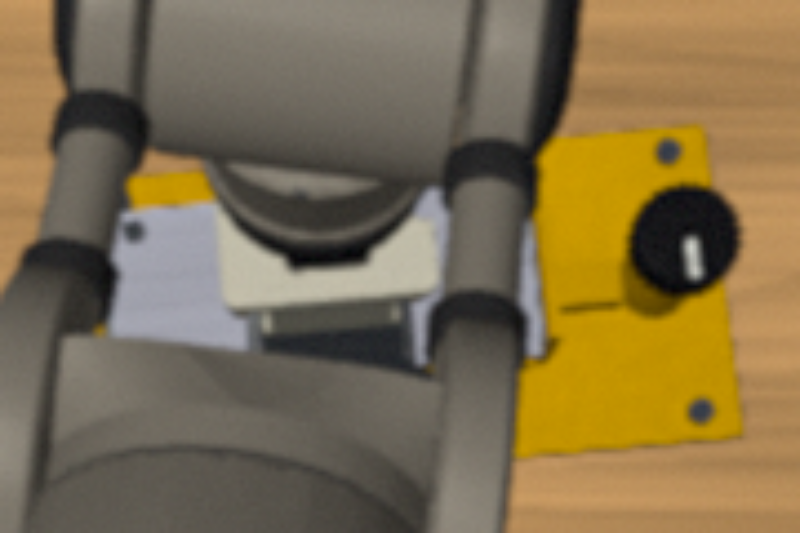

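```bash
python3 - <<'E'
from h import *
tool=pose(); p=snapshot("wrist"); cv2.imwrite("pics/w3.png",cv2.resize(p["color"][200:440,170:490],(800,600),interpolation=cv2.INTER_NEAREST)); st()
z=p["range_z"]
for v in range(240,420,15): print(v,(z[v,220:420:12]*1000).astype(int))
E
```

```text
t 6.8 p [0.5901 0.006  0.1135] o [ 1.7995e+02 -3.0000e-02  9.5520e+01] F [-0.7 -0.4 -1.5] w 0.0027
240 [236 261 219 218 219 218 217 218 218 219 218 218 219 217 268 234 234]
255 [209 215 215 202 216 198 196 196 196 195 197 217 202 215 216 208 208]
270 [210 218 182 183 219 184 184 185 184 184 184 217 186 180 217 211 210]
285 [212 307 181 180 226 187 166 169 187 167 165 225 185 181 308 212 212]
300 [ 95  94  95  94  94  95  96 155 188 152  95  94  94  94  94  94  93]
315 [ 88  87  87  86  87  87  95 144 192 142  87  89  87  86  88  88  87]
330 [ 80  80  80  81  81  80  85 134 234 133  81  81  81  82  81  81  81]
345 [78 78 78 77 77 78 83 87 88 86 77 78 77 77 77 77 78]
360 [79 79 78 78 78 77 81 86 85 85 80 79 78 78 78 78 79]
375 [ 80  79  79  80  79  81  82 130 243 129  80  79  79  79  80  79  79]
390 [ 80  81  81  81  80  81  95 131 245 132  80  80  79  80  80  80  81]
405 [ 81  81  81  81  81  81  96 253 250 250  81  80  80  80  80  79  80]
```

View pics/w3.png

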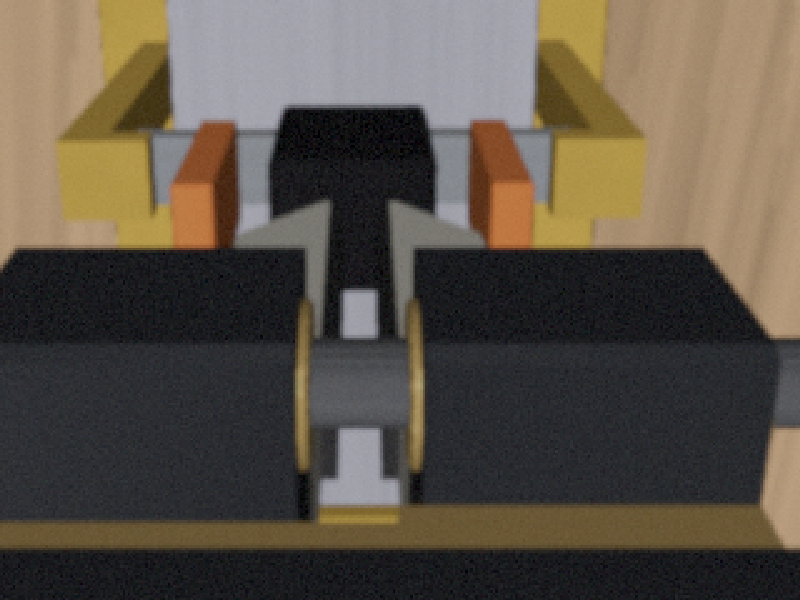

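```bash
python3 -m creep '[{"angular":[0,0,0],"xyz":[0,0,0.0],"jaw":0},{"angular":[0,0,0],"xyz":[0,0,0],"jaw":0},{"angular":[0,0,0],"xyz":[0,0,0],"jaw":0},{"angular":[0,0,0],"xyz":[0,0,0],"jaw":0},{"angular":[0,0,0],"xyz":[0,0,0],"jaw":0},{"angular":[0,0,0],"xyz":[0,0,0],"jaw":0},{"angular":[0,0,0],"xyz":[0,0,0],"jaw":0},{"angular":[0,0,0],"xyz":[0,0,0],"jaw":0}]' 40
python3 - <<'E'
from h import *
st(); to(.589,.006,.113,95.5)
p=snapshot("wrist"); save(p,"w4")
P=cloud(p,None,(np.zeros(3),np.eye(3)))
s=(abs(P[:,0])<.03)&(abs(P[:,1])<.1)
for lo in np.arange(-.11,.03,.01):
    k=s&(P[:,2]>lo)&(P[:,2]<lo+.01); Q=P[k]
    if len(Q): print(round(lo,3),len(Q),"x",Q[:,0].min().round(3),Q[:,0].max().round(3),"y",np.percentile(Q[:,1],[0,10,45,55,90,100]).round(3))
E
```

```text
t: 7.47
position: [0.5902, 0.006, 0.1136]
orientation: [179.9, -0.0, 95.5]
wrist_force: [0.1, -0.2, 0.1]
gripper_width: 0.0514
t 7.47 p [0.5902 0.006  0.1136] o [ 1.7993e+02 -3.0000e-02  9.5520e+01] F [ 0.1 -0.2  0.1] w 0.0514
shift [ 0.0001 -0.0012  0.0006] turn [ 0.0012 -0.0005  0.0003] rows 0.03
-0.11 7146 x 0.005 0.03 y [-0.08  -0.028 -0.001  0.009  0.069  0.08 ]
-0.1 3752 x -0.001 0.03 y [-0.081 -0.079 -0.028  0.028  0.079  0.081]
-0.09 712 x -0.007 0.012 y [-0.028 -0.028 -0.028  0.028  0.028  0.029]
-0.08 779 x -0.01 0.013 y [-0.035 -0.028 -0.026  0.026  0.028  0.036]
-0.07 1188 x -0.009 0.013 y [-0.039 -0.035 -0.026  0.026  0.035  0.039]
-0.06 1351 x 0.001 0.013 y [-0.042 -0.037 -0.026  0.026  0.037  0.042]
-0.05 1309 x -0.005 0.013 y [-0.043 -0.038 -0.025  0.026  0.038  0.043]
-0.04 1000 x -0.009 0.013 y [-0.042 -0.034 -0.025  0.026  0.035  0.042]
-0.03 245 x -0.008 0.013 y [-0.034 -0.028 -0.025  0.026  0.029  0.034]
-0.02 4140 x -0.013 0.014 y [-0.034 -0.026 -0.002  0.002  0.025  0.032]
-0.01 1402 x -0.014 0.015 y [-0.034 -0.026 -0.004  0.001  0.024  0.031]
-0.0 812 x -0.011 0.015 y [-0.034 -0.028 -0.005  0.001  0.025  0.032]
0.01 3792 x -0.011 0.015 y [-0.064 -0.058 -0.022  0.014  0.055  0.061]
0.02 7181 x -0.03 0.03 y [-0.064 -0.036 -0.007  0.005  0.033  0.06 ]
0.03 252 x 0.003 0.01 y [-0.064 -0.061 -0.054  0.05   0.057  0.06 ]
```

View pics/w4.png

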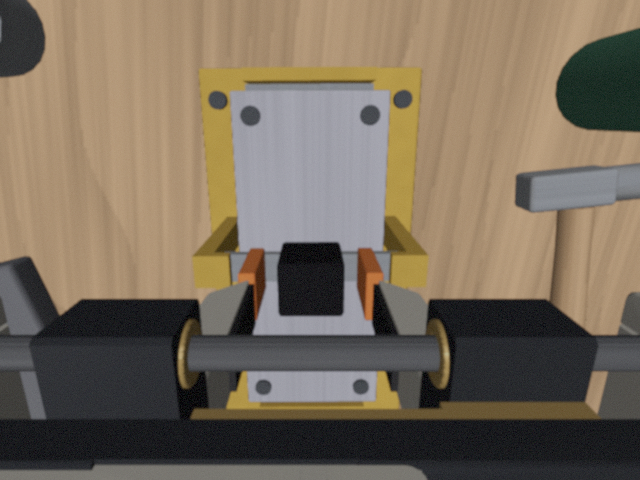

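```bash
python3 -m creep '[{"angular":[0,0,0],"xyz":[0,-0.001,0.0],"jaw":0},{"angular":[0,0,0],"xyz":[0,0,0],"jaw":0},{"angular":[0,0,0],"xyz":[0,0,0],"jaw":0},{"angular":[0,0,0],"xyz":[0,0,0],"jaw":0},{"angular":[0,0,0],"xyz":[0,0,0],"jaw":0},{"angular":[0,0,0],"xyz":[0,0,0],"jaw":0},{"angular":[0,0,0],"xyz":[0,0,0],"jaw":0},{"angular":[0,0,0],"xyz":[0,0,0],"jaw":0}]' 40
python3 - <<'E'
from h import *
st(); to(.589,.006,.080,95.5)
p=snapshot("wrist"); save(p,"w5")
P=cloud(p,None,(np.zeros(3),np.eye(3)))
s=(abs(P[:,0])<.03)&(abs(P[:,1])<.1)&(abs(P[:,1])>.036)
print(np.histogram(P[s,2],np.arange(-.06,.02,.002)))
k=s&(P[:,2]<-.012)&(P[:,2]>-.035); print(P[k].min(0),P[k].max(0))
E
```

```text
t: 8.18
position: [0.589, 0.0059, 0.1135]
orientation: [179.9, -0.0, 95.5]
wrist_force: [-0.7, -0.5, 0.9]
gripper_width: 0.0922
t 8.18 p [0.589  0.0059 0.1135] o [ 1.7994e+02 -3.0000e-02  9.5520e+01] F [-0.7 -0.5  0.9] w 0.0922
shift [ 0.0001 -0.0001  0.0335] turn [ 0.0011 -0.0005  0.0004] rows 0.8
(array([ 334,  347,  343,  331,  320,  325,  331,  308,  311,  298,  304,
        286,  266,  216,  218,  178,  143,   19,    0,    0,    0,    0,
          0,    0,    0,    0,    0,    0,    0,    0,    0,    0,    0,
          0,    0,  266, 1934,  185,  125]), array([-6.00000000e-02, -5.80000000e-02, -5.60000000e-02, -5.40000000e-02,
       -5.20000000e-02, -5.00000000e-02, -4.80000000e-02, -4.60000000e-02,
       -4.40000000e-02, -4.20000000e-02, -4.00000000e-02, -3.80000000e-02,
       -3.60000000e-02, -3.40000000e-02, -3.20000000e-02, -3.00000000e-02,
       -2.80000000e-02, -2.60000000e-02, -2.40000000e-02, -2.20000000e-02,
       -2.00000000e-02, -1.80000000e-02, -1.60000000e-02, -1.40000000e-02,
       -1.20000000e-02, -1.00000000e-02, -8.00000000e-03, -6.00000000e-03,
       -4.00000000e-03, -2.00000000e-03,  5.55111512e-17,  2.00000000e-03,
        4.00000000e-03,  6.00000000e-03,  8.00000000e-03,  1.00000000e-02,
        1.20000000e-02,  1.40000000e-02,  1.60000000e-02,  1.80000000e-02]))
[-0.00852999 -0.05802172 -0.0349939 ] [ 0.01279477  0.05832785 -0.02492634]
```

View pics/w5.png

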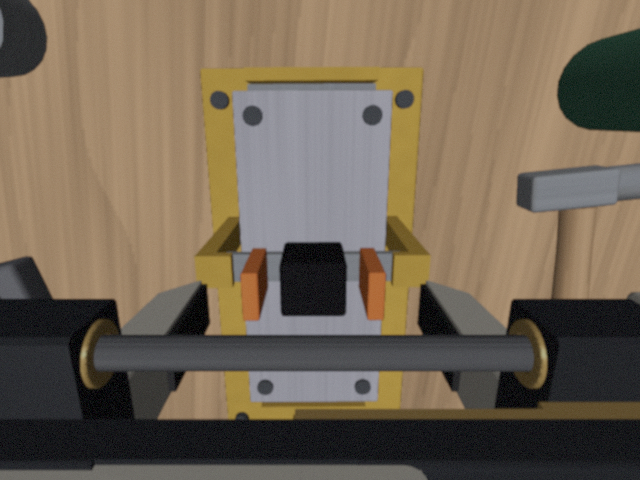

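The fingers really end about 25 mm *behind* the stated TCP (in the depth picture they stop at tool z ≈ −0.025), so the grip closed above the buttons. I'll treat the fingertips as TCP z + 0.025 and the grasp point as TCP z + 0.044.

```bash
python3 -m creep '[{"angular":[0,0,0],"xyz":[0,0,0.018],"jaw":0},{"angular":[0,0,0],"xyz":[0,0,0.012],"jaw":0},{"angular":[0,0,0],"xyz":[0,0,0.002],"jaw":0},{"angular":[0,0,0],"xyz":[0,0,0],"jaw":0}]' 40
python3 - <<'E'
from h import *
st(); to(.589,.006,.080,95.5)
p=snapshot("wrist"); save(p,"w6")
E
```

```text
t: 8.57
position: [0.59, 0.0059, 0.0817]
orientation: [179.8, 0.0, 95.5]
wrist_force: [0.2, -0.6, -0.2]
gripper_width: 0.0919
t 8.57 p [0.59   0.0059 0.0817] o [179.79   0.    95.52] F [ 0.2 -0.6 -0.2] w 0.0919
shift [ 0.0002 -0.001   0.0017] turn [0.0037 0.0001 0.0003] rows 0.05
```

View pics/w6.png

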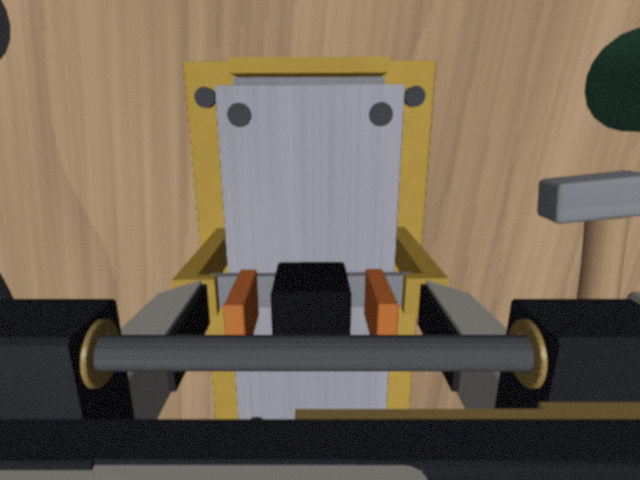

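```bash
python3 -m creep '[{"angular":[0.003,0,0],"xyz":[0.001,-0.001,0.001],"jaw":1},{"angular":[0,0,0],"xyz":[0,0,0],"jaw":1},{"angular":[0,0,0],"xyz":[0,0,0],"jaw":1},{"angular":[0,0,0],"xyz":[0,0,0],"jaw":1},{"angular":[0,0,0],"xyz":[0,0,0],"jaw":1},{"angular":[0,0,0],"xyz":[0,0,0],"jaw":1},{"angular":[0,0,0],"xyz":[0,0,0],"jaw":1},{"angular":[0,0,0],"xyz":[0,0,0],"jaw":1},{"angular":[0,0,0],"xyz":[0,0,0],"jaw":1},{"angular":[0,0,0],"xyz":[0,0,0],"jaw":1}]' 40
python3 - <<'E'
from h import *
st(); to(.589,.007,.080,95.5)
p=snapshot("wrist"); save(p,"w7")
E
```

```text
t: 9.45
position: [0.5901, 0.0068, 0.0837]
orientation: [179.8, 0.1, 95.5]
wrist_force: [-0.2, -0.2, -0.3]
gripper_width: 0.048
t 9.45 p [0.5901 0.0068 0.0837] o [1.7975e+02 5.0000e-02 9.5530e+01] F [-0.2 -0.2 -0.3] w 0.048
shift [ 0.0003 -0.0011  0.0037] turn [0.0043 0.0009 0.0005] rows 0.09
```

View pics/w7.png

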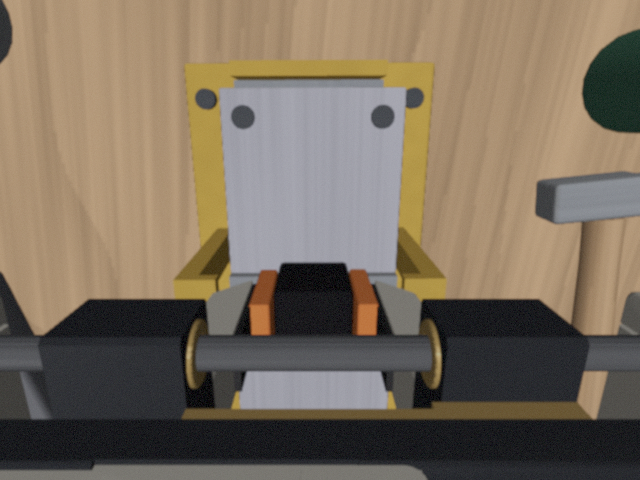

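Both buttons (263,300 and 362,300) are in against the black block, opening 48 mm. Lifting.

```bash
python3 -m creep '[{"angular":[0.002,0,0],"xyz":[0,0,-0.008],"jaw":1},{"angular":[0,0,0],"xyz":[0,0,-0.01],"jaw":1},{"angular":[0,0,0],"xyz":[0,0,-0.01],"jaw":1},{"angular":[0,0,0],"xyz":[0,0,-0.01],"jaw":1},{"angular":[0,0,0],"xyz":[0,0,0],"jaw":1}]' 40
python3 - <<'E'
from h import *
st()
tool=pose();p=snapshot("wrist"); save(p,"w8")
m=models.regions_of("cover",p)[0]; P=cloud(p,m["mask"],tool); print(np.median(P,0),m["score"])
E
```

```text
t: 9.92
position: [0.5891, 0.0069, 0.1242]
orientation: [-179.9, 0.0, 95.5]
wrist_force: [0.6, -0.9, -3.6]
gripper_width: 0.0477
t 9.92 p [0.5891 0.0069 0.1242] o [-1.7993e+02  1.0000e-02  9.5520e+01] F [ 0.6 -0.9 -3.6] w 0.0477
[0.58618054 0.04233867 0.12911536] 0.6
```

View pics/w8.png

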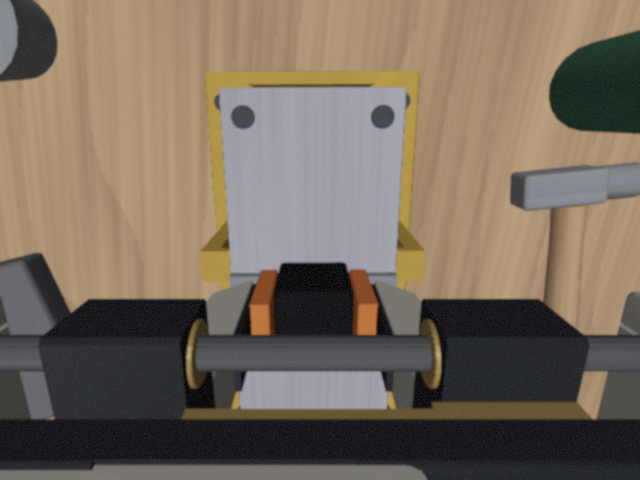

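```bash
python3 -m creep '[{"angular":[0,0,0],"xyz":[0,0,-0.015],"jaw":1},{"angular":[0,0,0],"xyz":[0.005,0,-0.015],"jaw":1},{"angular":[0,0,-0.01],"xyz":[0.02,-0.005,0],"jaw":1},{"angular":[0,0,-0.01],"xyz":[0.025,-0.006,0],"jaw":1},{"angular":[0,0,-0.01],"xyz":[0.025,-0.006,0],"jaw":1},{"angular":[0,0,-0.01],"xyz":[0.025,-0.006,0],"jaw":1},{"angular":[0,0,-0.01],"xyz":[0.025,-0.006,0],"jaw":1},{"angular":[0,0,0],"xyz":[0.025,-0.006,0],"jaw":1},{"angular":[0,0,0],"xyz":[0.025,-0.006,0],"jaw":1},{"angular":[0,0,0],"xyz":[0.025,-0.006,0],"jaw":1},{"angular":[0,0,0],"xyz":[0.025,-0.006,0],"jaw":1},{"angular":[0,0,0],"xyz":[0.025,-0.006,0],"jaw":1},{"angular":[0,0,0],"xyz":[0.025,-0.006,0],"jaw":1},{"angular":[0,0,0],"xyz":[0.025,-0.006,0],"jaw":1},{"angular":[0,0,0],"xyz":[0.025,-0.006,0],"jaw":1},{"angular":[0,0,0],"xyz":[0.015,-0.004,0],"jaw":1},{"angular":[0,0,0],"xyz":[0.005,0,0],"jaw":1},{"angular":[0,0,0],"xyz":[0,0,0],"jaw":1}]' 40
python3 -c "
from h import *
st(); to(.471,.3515,.06,98.6)"
```

```text
t: 11.52
position: [0.4491, 0.3498, 0.1444]
orientation: [-178.8, 0.1, 98.3]
wrist_force: [0.7, -1.1, -3.1]
gripper_width: 0.0482
t 11.52 p [0.4491 0.3498 0.1444] o [-1.7878e+02  7.0000e-02  9.8300e+01] F [ 0.7 -1.1 -3.1] w 0.0482
shift [-0.0014  0.0237  0.0839] turn [-0.0213  0.0012 -0.0052] rows 2.09
```

```bash
python3 -m creep '[{"angular":[-0.011,0,-0.003],"xyz":[0,0.011,0.01],"jaw":1},{"angular":[-0.011,0,-0.003],"xyz":[0,0.011,0.02],"jaw":1},{"angular":[0,0,0],"xyz":[0,0.003,0.02],"jaw":1},{"angular":[0,0,0],"xyz":[0,0,0.025],"jaw":1},{"angular":[0,0,0],"xyz":[0,0,0.015],"jaw":1},{"angular":[0,0,0],"xyz":[0,0,0],"jaw":1}]' 40
python3 - <<'E'
from h import *
st(); to(.471,.3515,.018,98.6)
tool=pose();p=snapshot("wrist"); save(p,"w9")
m=models.regions_of("cover",p)[0]; P=cloud(p,m["mask"],tool); print(np.median(P,0),m["score"])
E
```

```text
t: 12.02
position: [0.4783, 0.348, 0.051]
orientation: [179.7, 0.2, 98.5]
wrist_force: [-0.8, -0.3, -3.0]
gripper_width: 0.0482
t 12.02 p [0.4783 0.348  0.051 ] o [179.75   0.19  98.53] F [-0.8 -0.3 -3. ] w 0.0482
shift [ 0.0047 -0.0069  0.033 ] turn [ 0.0044  0.0032 -0.0012] rows 0.82
[0.47397679 0.38308282 0.05579712] 0.96
```

View pics/w9.png

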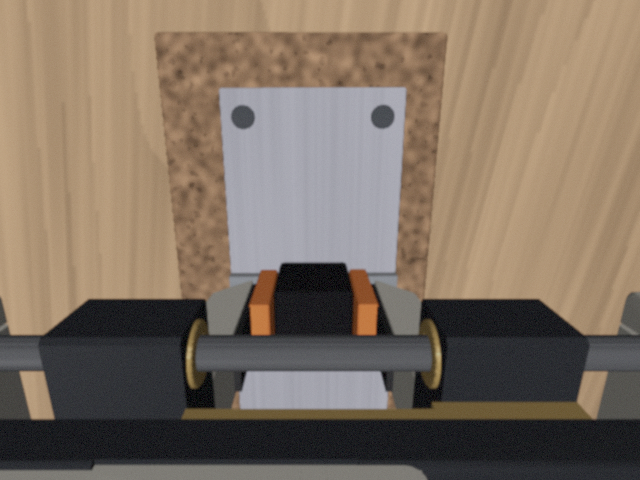

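```bash
python3 -m creep '[{"angular":[0.004,0.003,0],"xyz":[0.003,-0.004,0.014],"jaw":1},{"angular":[0,0,0],"xyz":[0.001,-0.002,0.012],"jaw":1},{"angular":[0,0,0],"xyz":[0,0,0.006],"jaw":1},{"angular":[0,0,0],"xyz":[0,0,0],"jaw":1}]' 40
python3 -c "
from h import *
st(); to(.471,.3515,.0155,98.6)"
```

```text
t: 12.45
position: [0.478, 0.3524, 0.0271]
orientation: [179.2, -0.3, 98.4]
wrist_force: [-0.5, 0.7, -2.7]
gripper_width: 0.0477
t 12.45 p [0.478  0.3524 0.0271] o [179.2   -0.27  98.41] F [-0.5  0.7 -2.7] w 0.0477
shift [ 0.0001 -0.0072  0.0115] turn [ 0.014  -0.0047 -0.0033] rows 0.33
```

```bash
python3 -m creep '[{"angular":[0.007,-0.002,0],"xyz":[0,-0.003,0.006],"jaw":1},{"angular":[0.006,-0.002,0],"xyz":[0,-0.002,0.004],"jaw":1},{"angular":[0,0,0],"xyz":[0,0,0.002],"jaw":1},{"angular":[0,0,0],"xyz":[0,0,0],"jaw":1}]' 40
python3 -c "
from h import *
st(); to(.471,.3515,.0155,98.6)"
```

```text
t: 12.78
position: [0.4753, 0.3523, 0.0177]
orientation: [179.7, -0.1, 98.4]
wrist_force: [-0.5, -0.5, -3.5]
gripper_width: 0.048
t 12.78 p [0.4753 0.3523 0.0177] o [ 1.7969e+02 -1.3000e-01  9.8390e+01] F [-0.5 -0.5 -3.5] w 0.048
shift [-0.0002 -0.0044  0.0022] turn [ 0.0054 -0.0022 -0.0037] rows 0.12
```

```bash
python3 -m creep '[{"angular":[0.003,-0.001,0],"xyz":[0,0,0.002],"jaw":1},{"angular":[0,0,0],"xyz":[0,0,0.002],"jaw":1},{"angular":[0,0,0],"xyz":[0,0,0.002],"jaw":1}]' 40
python3 -c "
from h import *
st()"
```

```text
t: 13.03
position: [0.4757, 0.3527, 0.0154]
orientation: [179.8, -0.1, 98.4]
wrist_force: [-7.1, -5.1, 19.9]
gripper_width: 0.0479
t 13.03 p [0.4757 0.3527 0.0154] o [ 1.7978e+02 -9.0000e-02  9.8420e+01] F [-7.1 -5.1 19.9] w 0.0479
```

```bash
python3 -m creep '[{"angular":[0,0,0],"xyz":[0,0,-0.0005],"jaw":0},{"angular":[0,0,0],"xyz":[0,0,0],"jaw":0},{"angular":[0,0,0],"xyz":[0,0,0],"jaw":0},{"angular":[0,0,0],"xyz":[0,0,0],"jaw":0},{"angular":[0,0,0],"xyz":[0,0,0],"jaw":0},{"angular":[0,0,0],"xyz":[0,0,0],"jaw":0},{"angular":[0,0,0],"xyz":[0,0,-0.02],"jaw":0},{"angular":[0,0,0],"xyz":[0,0,-0.04],"jaw":0},{"angular":[0,0,0],"xyz":[0,0,-0.04],"jaw":0},{"angular":[0,0,0],"xyz":[0,0,-0.04],"jaw":0},{"angular":[0,0,0],"xyz":[0,0,-0.03],"jaw":0},{"angular":[0,0,0],"xyz":[0,0,0],"jaw":0}]' 40
python3 - <<'E'
from h import *
st()
tool=pose();p=snapshot("wrist"); save(p,"w10")
m=models.regions_of("cover",p)[0]; P=cloud(p,m["mask"],tool); print(np.median(P,0),m["score"],rect(P[P[:,2]>.05]))
p=snapshot("top");save(p,"t10")
for th in ("cover","board","sinker1"):
  for m in models.regions_of(th,p)[:5]:
    P=cloud(p,m["mask"]); print(th,m["score"],len(P),np.median(P,0),rect(P),models.look_for(th,p)[:4])
E
```

```text
t: 14.03
position: [0.4753, 0.3523, 0.1929]
orientation: [179.8, -0.1, 98.4]
wrist_force: [0.5, 0.1, -0.3]
gripper_width: 0.0919
t 14.03 p [0.4753 0.3523 0.1929] o [ 1.7985e+02 -6.0000e-02  9.8420e+01] F [ 0.5  0.1 -0.3] w 0.0919
[0.47556225 0.36455012 0.02061382] 0.82 (array([0.47682455, 0.35265857]), 66.10438537597656, 28.572402954101562, 8.386521339416504)
cover 0.63 3387 [0.47563738 0.33923669 0.01994979] (array([0.4743782 , 0.34550278]), 95.52352142333984, 176.53701782226562, 4.8576178550720215) [{'point': [0.4789, 0.3408, 0.0221], 'score': 0.72}, {'point': [0.5793, 0.0674, 0.0775], 'score': 0.5}]
board 0.88 3920 [0.45561158 0.319733   0.01128052] (array([0.46895898, 0.34472488]), 162.1669158935547, 218.78407287597656, 8.128795623779297) [{'point': [0.4474, 0.3166, 0.0085], 'score': 0.9}]
board 0.33 271 [0.57732978 0.07274476 0.07664818] (array([0.5796275, 0.0740836]), 34.9840087890625, 33.6810188293457, 82.89469909667969) [{'point': [0.4474, 0.3166, 0.0085], 'score': 0.9}]
sinker1 0.54 260 [0.57737543 0.07366621 0.0766841 ] (array([0.57826099, 0.07509912]), 31.0970516204834, 36.76472091674805, 16.6121826171875) [{'point': [0.5838, 0.0302, 0.0833], 'score': 0.54}, {'point': [0.5848, -0.022, 0.0759], 'score': 0.51}, {'point': [0.5779, 0.0695, 0.0766], 'score': 0.49}]
sinker1 0.5 255 [ 0.58579891 -0.01682763  0.07638888] (array([ 0.58688586, -0.0170583 ]), 32.25812530517578, 31.764772415161133, 53.690643310546875) [{'point': [0.5838, 0.0302, 0.0833], 'score': 0.54}, {'point': [0.5848, -0.022, 0.0759], 'score': 0.51}, {'point': [0.5779, 0.0695, 0.0766], 'score': 0.49}]
sinker1 0.48 276 [0.5818207  0.02814668 0.07618728] (array([0.58516235, 0.03037771]), 39.79845428466797, 35.895606994628906, 0.8473551869392395) [{'point': [0.5838, 0.0302, 0.0833], 'score': 0.54}, {'point': [0.5848, -0.022, 0.0759], 'score': 0.51}, {'point': [0.5779, 0.0695, 0.0766], 'score': 0.49}]
```

View pics/w10.png

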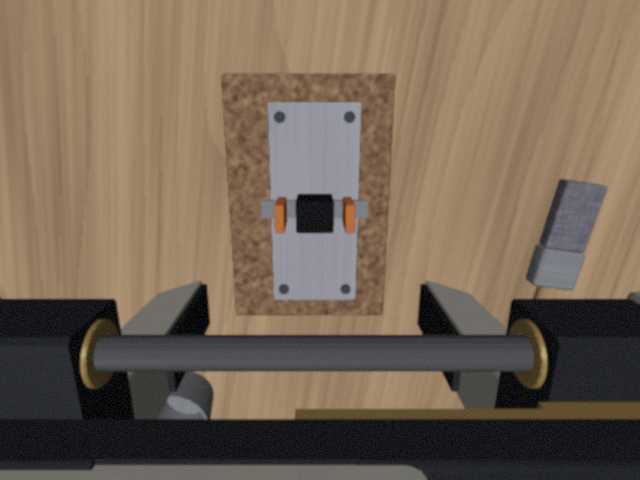

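View pics/t10.png

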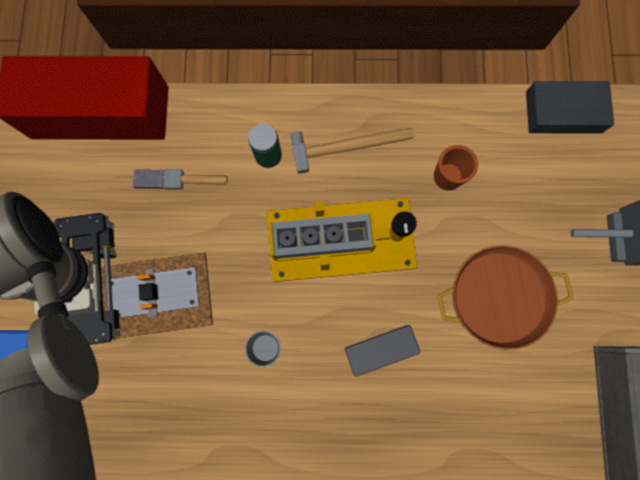

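The cover lies flat and centred on the cork board (wrist view: plate 270–360 × 102–300, buttons released). The top view shows three sinkers: wells 4, 3, 2 at (288,238), (311,236), (334,234); well 1 is empty. Now the knob.

```bash
python3 -m creep '[{"angular":[0,0,0],"xyz":[-0.028,0.003,0],"jaw":0},{"angular":[0,0,0],"xyz":[-0.028,0.003,0],"jaw":0},{"angular":[0,0,0],"xyz":[-0.028,0.003,0],"jaw":0},{"angular":[0,0,0],"xyz":[-0.028,0.003,0],"jaw":0},{"angular":[0,0,0],"xyz":[-0.028,0.003,0],"jaw":0},{"angular":[0,0,0],"xyz":[-0.028,0.003,0],"jaw":0},{"angular":[0,0,0],"xyz":[-0.028,0.003,0],"jaw":0},{"angular":[0,0,0],"xyz":[-0.028,0.003,0],"jaw":0},{"angular":[0,0,0],"xyz":[-0.028,0.003,0],"jaw":0},{"angular":[0,0,0],"xyz":[-0.028,0.003,0],"jaw":0},{"angular":[0,0,0],"xyz":[-0.028,0.003,0],"jaw":0},{"angular":[0,0,0],"xyz":[-0.028,0.003,0],"jaw":0},{"angular":[0,0,0],"xyz":[-0.028,0.003,0],"jaw":0},{"angular":[0,0,0],"xyz":[-0.028,0.003,0],"jaw":0},{"angular":[0,0,0],"xyz":[-0.028,0.003,0],"jaw":0},{"angular":[0,0,0],"xyz":[-0.028,0.003,0],"jaw":0},{"angular":[0,0,0],"xyz":[-0.028,0.003,0],"jaw":0},{"angular":[0,0,0],"xyz":[-0.028,0.003,0],"jaw":0},{"angular":[0,0,0],"xyz":[0,0,0],"jaw":0}]' 40
python3 - <<'E'
from h import *
st(); to(.604,-.148,.193,98)
tool=pose();p=snapshot("wrist"); save(p,"w11")
for m in models.regions_of("wind",p)[:2]:
  P=cloud(p,m["mask"],tool); print(np.median(P,0),m["score"],rect(P[P[:,2]>.117]))
E
```

```text
t: 16.22
position: [0.6053, -0.1618, 0.183]
orientation: [-179.4, 0.2, 98.7]
wrist_force: [-1.1, 0.1, -0.4]
gripper_width: 0.0914
t 16.22 p [ 0.6053 -0.1618  0.183 ] o [-179.42    0.18   98.75] F [-1.1  0.1 -0.4] w 0.0914
shift [ 0.0138  0.0007 -0.0101] turn [-0.0101  0.0033  0.0131] rows 0.41
[ 0.60361343 -0.14514124  0.12319286] 0.76 (array([ 0.60427271, -0.14744263]), 45.6898193359375, 45.90548324584961, 44.55512237548828)
```

View pics/w11.png

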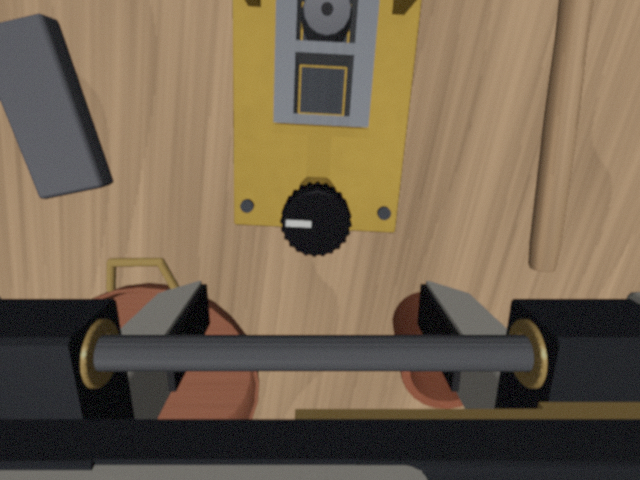

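```bash
python3 -m creep '[{"angular":[-0.01,0.003,-0.12],"xyz":[0.014,0,0],"jaw":0},{"angular":[0,0,-0.12],"xyz":[0,0,0],"jaw":0},{"angular":[0,0,-0.12],"xyz":[0,0,0],"jaw":0},{"angular":[0,0,-0.12],"xyz":[0,0,0],"jaw":0},{"angular":[0,0,-0.12],"xyz":[0,0,0],"jaw":0},{"angular":[0,0,-0.12],"xyz":[0,0,0],"jaw":0},{"angular":[0,0,-0.12],"xyz":[0,0,0],"jaw":0},{"angular":[0,0,-0.12],"xyz":[0,0,0],"jaw":0},{"angular":[0,0,-0.12],"xyz":[0,0,0],"jaw":0},{"angular":[0,0,-0.12],"xyz":[0,0,0],"jaw":0},{"angular":[0,0,-0.12],"xyz":[0,0,0],"jaw":0},{"angular":[0,0,-0.12],"xyz":[0,0,0],"jaw":0},{"angular":[0,0,-0.12],"xyz":[0,0,0],"jaw":0},{"angular":[0,0,-0.12],"xyz":[0,0,0],"jaw":0},{"angular":[0,0,-0.12],"xyz":[0,0,0],"jaw":0},{"angular":[0,0,-0.12],"xyz":[0,0,0],"jaw":0},{"angular":[0,0,-0.12],"xyz":[0,0,0],"jaw":0},{"angular":[0,0,-0.12],"xyz":[0,0,0],"jaw":0},{"angular":[0,0,-0.12],"xyz":[0,0,0],"jaw":0}]' 40
python3 - <<'E'
from h import *
st(); to(.604,-.1475,.07,-130); print(manip.observe()["q"][5])
E
```

```text
t: 17.9
position: [0.5965, -0.1096, 0.1847]
orientation: [179.2, 0.4, -125.3]
wrist_force: [0.1, -0.3, -0.3]
gripper_width: 0.0916
t 17.9 p [ 0.5965 -0.1096  0.1847] o [ 179.23    0.43 -125.31] F [ 0.1 -0.3 -0.3] w 0.0916
shift [ 0.0274 -0.0296  0.1141] turn [0.0138 0.0069 0.0818] rows 2.9
-162.85665044593762
```

```bash
python3 -m creep '[{"angular":[0.007,0.003,0],"xyz":[0.014,-0.015,0.01],"jaw":0},{"angular":[0.007,0.003,0],"xyz":[0.013,-0.015,0.01],"jaw":0},{"angular":[0,0,0],"xyz":[0,0,0],"jaw":0},{"angular":[0,0,0],"xyz":[0,0,0],"jaw":0}]' 40
python3 - <<'E'
from h import *
st(); to(.604,-.1475,.07,-125)
E
python3 -m creep '[{"angular":[0,0,0.12],"xyz":[0,0,0],"jaw":0},{"angular":[0,0,0.12],"xyz":[0,0,0],"jaw":0},{"angular":[0,0,0.12],"xyz":[0,0,0],"jaw":0},{"angular":[0,0,0.12],"xyz":[0,0,0],"jaw":0},{"angular":[0,0,0],"xyz":[0,0,0],"jaw":0}]' 40
python3 - <<'E'
from h import *
st(); to(.604,-.1475,.07,-125)
E
```

```text
t: 18.23
position: [0.6053, -0.1418, 0.1652]
orientation: [-180.0, 0.2, -124.4]
wrist_force: [1.4, -0.3, 0.9]
gripper_width: 0.0917
t 18.23 p [ 0.6053 -0.1418  0.1652] o [-179.95    0.2  -124.4 ] F [ 1.4 -0.3  0.9] w 0.0917
shift [ 0.0058 -0.002   0.0952] turn [-0.0008  0.0035  0.0105] rows 2.29
t: 18.65
position: [0.6044, -0.1337, 0.1673]
orientation: [179.8, 0.3, -152.9]
wrist_force: [1.0, -0.0, -0.9]
gripper_width: 0.0919
t 18.65 p [ 0.6044 -0.1337  0.1673] o [ 179.78    0.26 -152.85] F [ 1.  -0.  -0.9] w 0.0919
shift [ 0.0071 -0.0125  0.0972] turn [ 0.0027  0.0054 -0.4861] rows 3.89
```

```bash
python3 -m creep '[{"angular":[0,0,0],"xyz":[0,0,0],"jaw":0},{"angular":[0,0,0],"xyz":[0,0,0],"jaw":0},{"angular":[0,0,0],"xyz":[0,0,0],"jaw":0}]'
python3 -m creep '[{"angular":[0,0,-0.12],"xyz":[0,0,0],"jaw":0},{"angular":[0,0,-0.12],"xyz":[0,0,0],"jaw":0},{"angular":[0,0,-0.12],"xyz":[0,0,0],"jaw":0},{"angular":[0,0,-0.12],"xyz":[0,0,0],"jaw":0}]' 40
python3 - <<'E'
from h import *
st(); to(.604,-.1475,.07,-125)
E
```

```text
t: 18.9
position: [0.6043, -0.1307, 0.1686]
orientation: [179.8, 0.3, -152.2]
wrist_force: [0.6, -0.4, -0.0]
gripper_width: 0.0917
t: 19.23
position: [0.6043, -0.1295, 0.1691]
orientation: [180.0, 0.4, -123.5]
wrist_force: [-0.0, -0.2, -0.2]
gripper_width: 0.0916
t 19.23 p [ 0.6043 -0.1295  0.1691] o [ 179.98    0.41 -123.5 ] F [-0.  -0.2 -0.2] w 0.0916
shift [ 0.0159 -0.0097  0.099 ] turn [0.0005 0.0072 0.0262] rows 2.42
```

```bash
python3 -m creep '[{"angular":[0,0.003,0],"xyz":[0.006,-0.004,0.01],"jaw":0},{"angular":[0,0.003,0],"xyz":[0.006,-0.004,0.015],"jaw":0},{"angular":[0,0,0],"xyz":[0.004,-0.003,0.01],"jaw":0},{"angular":[0,0,0],"xyz":[0,0,0],"jaw":0},{"angular":[0,0,0],"xyz":[0,0,0],"jaw":0},{"angular":[0,0,0],"xyz":[0,0,0],"jaw":0}]'
python3 - <<'E'
from h import *
st(); to(.604,-.1475,.07,-125)
E
```

```text
t: 19.73
position: [0.6045, -0.1504, 0.1309]
orientation: [179.9, 0.0, -123.6]
wrist_force: [-0.7, 0.3, 0.4]
gripper_width: 0.0914
t 19.73 p [ 0.6045 -0.1504  0.1309] o [ 1.7994e+02  3.0000e-02 -1.2357e+02] F [-0.7  0.3  0.4] w 0.0914
shift [-0.0021  0.002   0.0609] turn [0.0011 0.0006 0.0249] rows 1.46
```

```bash
python3 -m creep '[{"angular":[0,0,0],"xyz":[-0.002,0.002,0.02],"jaw":0},{"angular":[0,0,0],"xyz":[0,0,0.02],"jaw":0},{"angular":[0,0,0],"xyz":[0,0,0.014],"jaw":0},{"angular":[0,0,0],"xyz":[0,0,0.003],"jaw":0},{"angular":[0,0,0],"xyz":[0,0,0],"jaw":0},{"angular":[0,0,0],"xyz":[0,0,0],"jaw":0}]'
python3 - <<'E'
from h import *
st(); to(.604,-.1475,.07,-125)
p=snapshot("wrist"); save(p,"w12")
E
```

```text
t: 20.23
position: [0.6067, -0.1477, 0.0764]
orientation: [-179.6, 0.2, -123.8]
wrist_force: [-0.3, -0.2, -0.4]
gripper_width: 0.0918
t 20.23 p [ 0.6067 -0.1477  0.0764] o [-1.7965e+02  1.6000e-01 -1.2376e+02] F [-0.3 -0.2 -0.4] w 0.0918
shift [0.0013 0.0024 0.0064] turn [-0.0062  0.0028  0.0217] rows 0.18
```

View pics/w12.png

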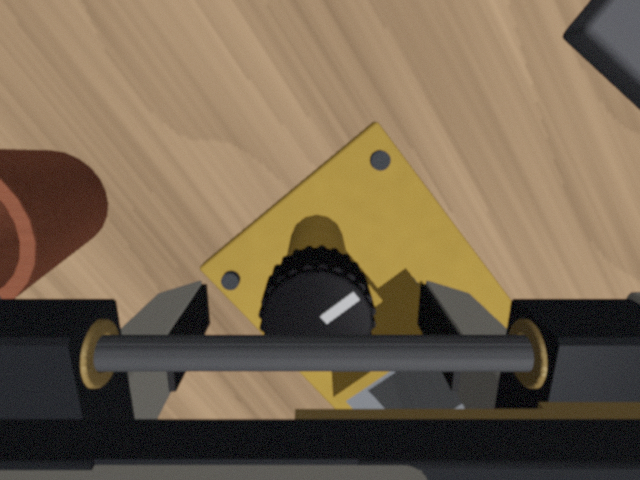

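```bash
python3 -m creep '[{"angular":[-0.006,0.003,0],"xyz":[0.001,0.002,0.004],"jaw":1},{"angular":[0,0,0],"xyz":[0,0,0],"jaw":1},{"angular":[0,0,0],"xyz":[0,0,0],"jaw":1},{"angular":[0,0,0],"xyz":[0,0,0],"jaw":1},{"angular":[0,0,0],"xyz":[0,0,0],"jaw":1},{"angular":[0,0,0],"xyz":[0,0,0],"jaw":1},{"angular":[0,0,0],"xyz":[0,0,0],"jaw":1},{"angular":[0,0,0],"xyz":[0,0,0],"jaw":1},{"angular":[0,0,0],"xyz":[0,0,0],"jaw":1},{"angular":[0,0,0],"xyz":[0,0,0],"jaw":1},{"angular":[0,0,0],"xyz":[0,0,0],"jaw":1}]' 50
python3 - <<'E'
from h import *
st(); to(.604,-.1475,.072,-125)
E
```

```text
t: 21.2
position: [0.6051, -0.1472, 0.0764]
orientation: [-179.8, 0.0, -123.8]
wrist_force: [-0.7, -0.3, 0.6]
gripper_width: 0.0431
t 21.2 p [ 0.6051 -0.1472  0.0764] o [-1.7983e+02  4.0000e-02 -1.2377e+02] F [-0.7 -0.3  0.6] w 0.0431
shift [0.0008 0.0008 0.0044] turn [-0.0029  0.0008  0.0215] rows 0.17
```

```bash
python3 -m creep '[{"angular":[0,0,0.1],"xyz":[0,0,0.001],"jaw":1},{"angular":[0,0,0.11],"xyz":[0,0,0],"jaw":1},{"angular":[0,0,0.11],"xyz":[0,0,0],"jaw":1},{"angular":[0,0,0.11],"xyz":[0,0,0],"jaw":1},{"angular":[0,0,0.11],"xyz":[0,0,0],"jaw":1},{"angular":[0,0,0.11],"xyz":[0,0,0],"jaw":1}]'
python3 - <<'E'
from h import *
st(); print(manip.observe()["moment"].round(2)); to(.604,-.1475,.072,-180)
p=snapshot("wrist"); save(p,"w13")
E
```

```text
t: 21.7
position: [0.6058, -0.1481, 0.0764]
orientation: [-179.8, 0.2, -162.4]
wrist_force: [0.8, -1.0, 0.5]
gripper_width: 0.0428
t 21.7 p [ 0.6058 -0.1481  0.0764] o [-179.76    0.2  -162.39] F [ 0.8 -1.   0.5] w 0.0428
[ 0.19 -0.01  0.2 ]
shift [0.0016 0.0012 0.0044] turn [-0.0036  0.004   0.3074] rows 2.46
```

View pics/w13.png

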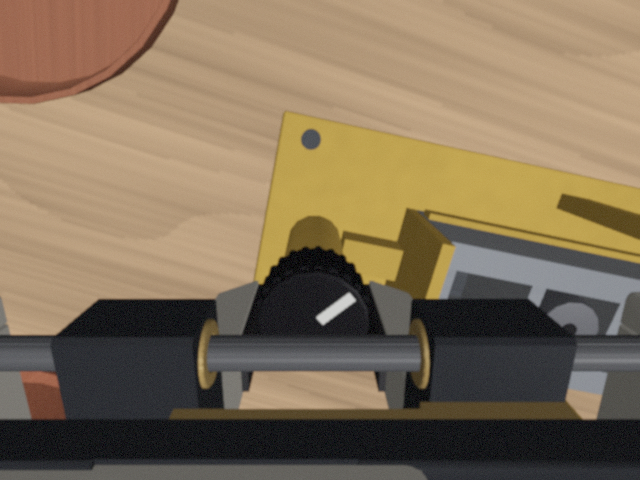

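The knob turns with the fingers (its white mark stays at (337,308) in the wrist view). Continue winding.

```bash
python3 -m creep '[{"angular":[0,0,0.12],"xyz":[0.001,0.001,0],"jaw":1},{"angular":[0,0,0.12],"xyz":[0,0,0],"jaw":1},{"angular":[0,0,0.12],"xyz":[0,0,0],"jaw":1},{"angular":[0,0,0.12],"xyz":[0,0,0],"jaw":1},{"angular":[0,0,0.12],"xyz":[0,0,0],"jaw":1},{"angular":[0,0,0.12],"xyz":[0,0,0],"jaw":1},{"angular":[0,0,0.12],"xyz":[0,0,0],"jaw":1},{"angular":[0,0,0.12],"xyz":[0,0,0],"jaw":1},{"angular":[0,0,0.12],"xyz":[0,0,0],"jaw":1},{"angular":[0,0,0.12],"xyz":[0,0,0],"jaw":1},{"angular":[0,0,0.12],"xyz":[0,0,0],"jaw":1},{"angular":[0,0,0.12],"xyz":[0,0,0],"jaw":1},{"angular":[0,0,0.12],"xyz":[0,0,0],"jaw":1},{"angular":[0,0,0.12],"xyz":[0,0,0],"jaw":1}]'
python3 - <<'E'
from h import *
st(); print(manip.observe()["moment"].round(2),manip.observe()["q"][5]); to(.604,-.1475,.072,100)
E
```

```text
t: 22.92
position: [0.6045, -0.1505, 0.0764]
orientation: [179.9, 0.5, 99.4]
wrist_force: [-0.8, 0.6, 0.6]
gripper_width: 0.0433
t 22.92 p [ 0.6045 -0.1505  0.0764] o [179.86   0.49  99.4 ] F [-0.8  0.6  0.6] w 0.0433
[0.04 0.28 0.15] -30.05067508484071
shift [ 0.0031 -0.      0.0044] turn [ 0.0024  0.0085 -0.0105] rows 0.13
```

```bash
python3 -m creep '[{"angular":[0,0.008,0.12],"xyz":[0.003,0,0],"jaw":1},{"angular":[0,0,0.12],"xyz":[0,0,0],"jaw":1},{"angular":[0,0,0.12],"xyz":[0,0,0],"jaw":1},{"angular":[0,0,0.12],"xyz":[0,0,0],"jaw":1},{"angular":[0,0,0.12],"xyz":[0,0,0],"jaw":1},{"angular":[0,0,0.12],"xyz":[0,0,0],"jaw":1},{"angular":[0,0,0.12],"xyz":[0,0,0],"jaw":1},{"angular":[0,0,0.12],"xyz":[0,0,0],"jaw":1},{"angular":[0,0,0.12],"xyz":[0,0,0],"jaw":1},{"angular":[0,0,0.12],"xyz":[0,0,0],"jaw":1},{"angular":[0,0,0.12],"xyz":[0,0,0],"jaw":1},{"angular":[0,0,0.12],"xyz":[0,0,0],"jaw":1},{"angular":[0,0,0.12],"xyz":[0,0,0],"jaw":1},{"angular":[0,0,0.12],"xyz":[0,0,0],"jaw":1}]'
python3 - <<'E'
from h import *
st(); print(manip.observe()["moment"].round(2),manip.observe()["q"][5]); to(.604,-.1475,.072,5)
E
```

```text
t: 24.08
position: [0.6024, -0.1487, 0.0764]
orientation: [179.9, 0.1, 0.8]
wrist_force: [-0.6, 0.8, 1.0]
gripper_width: 0.0431
t 24.08 p [ 0.6024 -0.1487  0.0764] o [1.7991e+02 9.0000e-02 8.4000e-01] F [-0.6  0.8  1. ] w 0.0431
[0.3 0.1 0.2] 68.34514917490517
shift [ 0.0016 -0.0011  0.0044] turn [ 0.0015  0.0015 -0.0726] rows 0.58
```

```bash
python3 -m creep '[{"angular":[0,0,0.12],"xyz":[0.001,-0.001,0],"jaw":1},{"angular":[0,0,0.12],"xyz":[0,0,0],"jaw":1},{"angular":[0,0,0.12],"xyz":[0,0,0],"jaw":1},{"angular":[0,0,0.12],"xyz":[0,0,0],"jaw":1},{"angular":[0,0,0.12],"xyz":[0,0,0],"jaw":1},{"angular":[0,0,0.12],"xyz":[0,0,0],"jaw":1},{"angular":[0,0,0.12],"xyz":[0,0,0],"jaw":1},{"angular":[0,0,0.12],"xyz":[0,0,0],"jaw":1},{"angular":[0,0,0.12],"xyz":[0,0,0],"jaw":1},{"angular":[0,0,0.12],"xyz":[0,0,0],"jaw":1},{"angular":[0,0,0.12],"xyz":[0,0,0],"jaw":1},{"angular":[0,0,0.12],"xyz":[0,0,0],"jaw":1},{"angular":[0,0,0.12],"xyz":[0,0,0],"jaw":1},{"angular":[0,0,0],"xyz":[0,0,0],"jaw":1}]'
python3 - <<'E'
from h import *
st(); print(manip.observe()["moment"].round(2),manip.observe()["q"][5]); to(.604,-.1475,.072,-90)
E
```

```text
t: 25.25
position: [0.6042, -0.147, 0.0764]
orientation: [180.0, -0.1, -90.8]
wrist_force: [-0.8, 0.7, 1.1]
gripper_width: 0.0429
t 25.25 p [ 0.6042 -0.147   0.0764] o [ 1.800e+02 -5.000e-02 -9.083e+01] F [-0.8  0.7  1.1] w 0.0429
[ 0.23  0.11 -0.05] 160.14915256286392
shift [0.0005 0.0001 0.0044] turn [ 0.     -0.0009 -0.0144] rows 0.12
```

```bash
python3 -m creep '[{"angular":[0,0,0],"xyz":[0,0,0],"jaw":0},{"angular":[0,0,0],"xyz":[0,0,0],"jaw":0},{"angular":[0,0,0],"xyz":[0,0,0],"jaw":0},{"angular":[0,0,0],"xyz":[0,0,0],"jaw":0},{"angular":[0,0,0],"xyz":[0,0,0],"jaw":0},{"angular":[0,0,0],"xyz":[0,0,0],"jaw":0}]'
python3 -c "
from h import *
st();to(.604,-.1475,.072,-90)"
python3 -m creep '[{"angular":[0,0,-0.12],"xyz":[0,0,0],"jaw":0},{"angular":[0,0,-0.12],"xyz":[0,0,0],"jaw":0},{"angular":[0,0,-0.12],"xyz":[0,0,0],"jaw":0},{"angular":[0,0,-0.12],"xyz":[0,0,0],"jaw":0},{"angular":[0,0,-0.12],"xyz":[0,0,0],"jaw":0},{"angular":[0,0,-0.12],"xyz":[0,0,0],"jaw":0},{"angular":[0,0,-0.12],"xyz":[0,0,0],"jaw":0},{"angular":[0,0,-0.12],"xyz":[0,0,0],"jaw":0},{"angular":[0,0,-0.12],"xyz":[0,0,0],"jaw":0},{"angular":[0,0,-0.12],"xyz":[0,0,0],"jaw":0},{"angular":[0,0,-0.12],"xyz":[0,0,0],"jaw":0},{"angular":[0,0,-0.12],"xyz":[0,0,0],"jaw":0},{"angular":[0,0,-0.12],"xyz":[0,0,0],"jaw":0},{"angular":[0,0,-0.12],"xyz":[0,0,0],"jaw":0}]'
python3 -c "
from h import *
st();to(.604,-.1475,.072,10)"
```

```text
t: 25.75
position: [0.6044, -0.1472, 0.0763]
orientation: [-180.0, -0.1, -89.8]
wrist_force: [0.2, -0.1, 0.4]
gripper_width: 0.0783
t 25.75 p [ 0.6044 -0.1472  0.0763] o [-1.7998e+02 -6.0000e-02 -8.9790e+01] F [ 0.2 -0.1  0.4] w 0.0783
shift [0.0003 0.0004 0.0043] turn [-0.0004 -0.0011  0.0037] rows 0.1
t: 26.92
position: [0.6046, -0.1474, 0.0762]
orientation: [179.9, -0.0, 10.3]
wrist_force: [0.1, -0.9, -0.6]
gripper_width: 0.0919
t 26.92 p [ 0.6046 -0.1474  0.0762] o [ 1.7991e+02 -3.0000e-02  1.0310e+01] F [ 0.1 -0.9 -0.6] w 0.0919
shift [-0.0006 -0.      0.0042] turn [ 0.0015 -0.0005  0.0055] rows 0.1
```

```bash
python3 -m creep '[{"angular":[0,0,-0.12],"xyz":[0,0,0],"jaw":0},{"angular":[0,0,-0.12],"xyz":[0,0,0],"jaw":0},{"angular":[0,0,-0.12],"xyz":[0,0,0],"jaw":0},{"angular":[0,0,-0.12],"xyz":[0,0,0],"jaw":0},{"angular":[0,0,-0.12],"xyz":[0,0,0],"jaw":0},{"angular":[0,0,-0.12],"xyz":[0,0,0],"jaw":0},{"angular":[0,0,-0.12],"xyz":[0,0,0],"jaw":0},{"angular":[0,0,-0.12],"xyz":[0,0,0],"jaw":0},{"angular":[0,0,-0.12],"xyz":[0,0,0],"jaw":0},{"angular":[0,0,-0.12],"xyz":[0,0,0],"jaw":0},{"angular":[0,0,-0.12],"xyz":[0,0,0],"jaw":0},{"angular":[0,0,-0.12],"xyz":[0,0,0],"jaw":0},{"angular":[0,0,-0.12],"xyz":[0,0,0],"jaw":0},{"angular":[0,0,-0.12],"xyz":[0,0,0],"jaw":0},{"angular":[0,0,-0.12],"xyz":[0,0,0],"jaw":0},{"angular":[0,0,-0.12],"xyz":[0,0,0],"jaw":0},{"angular":[0,0,-0.12],"xyz":[0,0,0],"jaw":0},{"angular":[0,0,-0.12],"xyz":[0,0,0],"jaw":0},{"angular":[0,0,-0.12],"xyz":[0,0,0],"jaw":0},{"angular":[0,0,-0.12],"xyz":[0,0,0],"jaw":0}]'
python3 -m creep '[{"angular":[0,0,-0.12],"xyz":[0,0,0],"jaw":0},{"angular":[0,0,-0.12],"xyz":[0,0,0],"jaw":0},{"angular":[0,0,-0.12],"xyz":[0,0,0],"jaw":0},{"angular":[0,0,-0.12],"xyz":[0,0,0],"jaw":0},{"angular":[0,0,-0.12],"xyz":[0,0,0],"jaw":0},{"angular":[0,0,-0.12],"xyz":[0,0,0],"jaw":0},{"angular":[0,0,-0.12],"xyz":[0,0,0],"jaw":0},{"angular":[0,0,-0.12],"xyz":[0,0,0],"jaw":0},{"angular":[0,0,0],"xyz":[0,0,0.002],"jaw":0}]'
python3 -c "
from h import *
st();to(.604,-.1475,.072,-150);print(manip.observe()['q'][5])"
```

```text
t: 28.58
position: [0.6049, -0.1476, 0.0761]
orientation: [-179.9, 0.1, 153.6]
wrist_force: [-0.1, -0.7, 0.0]
gripper_width: 0.0919
t: 29.33
position: [0.6052, -0.1478, 0.0744]
orientation: [-179.8, 0.1, -148.9]
wrist_force: [0.7, 0.7, 0.2]
gripper_width: 0.0915
t 29.33 p [ 0.6052 -0.1478  0.0744] o [-1.7982e+02  5.0000e-02 -1.4885e+02] F [0.7 0.7 0.2] w 0.0915
shift [0.0009 0.0009 0.0024] turn [-0.0031  0.0009  0.02  ] rows 0.16
-141.84211801056554
```

Close and wind again.

```bash
python3 -m creep '[{"angular":[-0.003,0,0],"xyz":[0.001,0.001,0.002],"jaw":1},{"angular":[0,0,0],"xyz":[0,0,0],"jaw":1},{"angular":[0,0,0],"xyz":[0,0,0],"jaw":1},{"angular":[0,0,0],"xyz":[0,0,0],"jaw":1},{"angular":[0,0,0],"xyz":[0,0,0],"jaw":1},{"angular":[0,0,0],"xyz":[0,0,0],"jaw":1},{"angular":[0,0,0],"xyz":[0,0,0],"jaw":1},{"angular":[0,0,0],"xyz":[0,0,0],"jaw":1},{"angular":[0,0,0],"xyz":[0,0,0],"jaw":1},{"angular":[0,0,0],"xyz":[0,0,0],"jaw":1},{"angular":[0,0,0],"xyz":[0,0,0],"jaw":1}]' 50
python3 -m creep '[{"angular":[0,0,0.12],"xyz":[0,0,0],"jaw":1},{"angular":[0,0,0.12],"xyz":[0,0,0],"jaw":1},{"angular":[0,0,0.12],"xyz":[0,0,0],"jaw":1},{"angular":[0,0,0.12],"xyz":[0,0,0],"jaw":1},{"angular":[0,0,0.12],"xyz":[0,0,0],"jaw":1},{"angular":[0,0,0.12],"xyz":[0,0,0],"jaw":1},{"angular":[0,0,0.12],"xyz":[0,0,0],"jaw":1},{"angular":[0,0,0.12],"xyz":[0,0,0],"jaw":1},{"angular":[0,0,0.12],"xyz":[0,0,0],"jaw":1},{"angular":[0,0,0.12],"xyz":[0,0,0],"jaw":1},{"angular":[0,0,0.12],"xyz":[0,0,0],"jaw":1},{"angular":[0,0,0.12],"xyz":[0,0,0],"jaw":1},{"angular":[0,0,0.12],"xyz":[0,0,0],"jaw":1},{"angular":[0,0,0.12],"xyz":[0,0,0],"jaw":1},{"angular":[0,0,0.12],"xyz":[0,0,0],"jaw":1}]'
python3 -c "
from h import *
st();to(.604,-.1475,.072,110);print(manip.observe()['q'][5],manip.observe()['moment'])"
```

```text
t: 30.25
position: [0.604, -0.1486, 0.0715]
orientation: [-179.9, 0.0, -149.6]
wrist_force: [1.8, -0.1, -0.2]
gripper_width: 0.0434
t: 31.5
position: [0.6042, -0.1486, 0.0715]
orientation: [179.9, 0.2, 103.2]
wrist_force: [-0.4, -0.1, -1.0]
gripper_width: 0.0429
t 31.5 p [ 0.6042 -0.1486  0.0715] o [1.7992e+02 1.6000e-01 1.0321e+02] F [-0.4 -0.1 -1. ] w 0.0429
shift [ 0.0011  0.     -0.0005] turn [ 0.0012  0.0028 -0.1185] rows 0.95
-33.992278631891956 [-0.04669353 -0.19504526  0.20722272]
```

```bash
python3 -m creep '[{"angular":[0,0.002,0.12],"xyz":[0.001,0,0],"jaw":1},{"angular":[0,0,0.12],"xyz":[0,0,0],"jaw":1},{"angular":[0,0,0.12],"xyz":[0,0,0],"jaw":1},{"angular":[0,0,0.12],"xyz":[0,0,0],"jaw":1},{"angular":[0,0,0.12],"xyz":[0,0,0],"jaw":1},{"angular":[0,0,0.12],"xyz":[0,0,0],"jaw":1},{"angular":[0,0,0.12],"xyz":[0,0,0],"jaw":1},{"angular":[0,0,0.12],"xyz":[0,0,0],"jaw":1},{"angular":[0,0,0.12],"xyz":[0,0,0],"jaw":1},{"angular":[0,0,0.12],"xyz":[0,0,0],"jaw":1},{"angular":[0,0,0.12],"xyz":[0,0,0],"jaw":1},{"angular":[0,0,0.12],"xyz":[0,0,0],"jaw":1},{"angular":[0,0,0.12],"xyz":[0,0,0],"jaw":1},{"angular":[0,0,0.12],"xyz":[0,0,0],"jaw":1},{"angular":[0,0,0.12],"xyz":[0,0,0],"jaw":1},{"angular":[0,0,0.12],"xyz":[0,0,0],"jaw":1},{"angular":[0,0,0.12],"xyz":[0,0,0],"jaw":1},{"angular":[0,0,0.12],"xyz":[0,0,0],"jaw":1}]'
python3 -c "
from h import *
st();to(.604,-.1475,.072,-30);print(manip.observe()['q'][5],manip.observe()['moment'])
p=snapshot('top'); save(p,'t14')
for m in models.regions_of('sinker1',p)[:5]:
    P=cloud(p,m['mask']); print(m['score'],len(P),np.median(P,0),np.percentile(P[:,2],95))
"
```

```text
t: 33.0
position: [0.6042, -0.1489, 0.0716]
orientation: [179.7, -0.3, -25.7]
wrist_force: [0.6, -0.4, -0.4]
gripper_width: 0.0431
t 33.0 p [ 0.6042 -0.1489  0.0716] o [179.72  -0.28 -25.7 ] F [ 0.6 -0.4 -0.4] w 0.0431
shift [-0.0008 -0.0012 -0.0005] turn [ 0.0048 -0.005   0.075 ] rows 0.6
95.13245607604098 [0.06762225 0.01349712 0.15496331]
0.75 280 [0.57980794 0.02744182 0.10565722] 0.1087115542133243
0.55 331 [ 0.58480325 -0.01679331  0.10534319] 0.10943443757576188
```

```bash
python3 -m creep '[{"angular":[0.004,-0.004,0.08],"xyz":[0,0,0],"jaw":1},{"angular":[0,0,0.08],"xyz":[0,0,0],"jaw":1},{"angular":[0,0,0.05],"xyz":[0,0,0],"jaw":1}]'
python3 -c "
from h import *
st();print(manip.observe()['q'][5],manip.observe()['moment'])"
python3 -m creep '[{"angular":[0,0,0.06],"xyz":[0,0,0],"jaw":1},{"angular":[0,0,0.06],"xyz":[0,0,0],"jaw":1}]'
python3 -c "
from h import *
st();print(manip.observe()['q'][5],manip.observe()['moment'])"
```

```text
t: 33.35
position: [0.6041, -0.1487, 0.0715]
orientation: [179.9, -0.0, -37.0]
wrist_force: [-0.1, 1.3, 0.3]
gripper_width: 0.0433
t 33.35 p [ 0.6041 -0.1487  0.0715] o [ 1.7993e+02 -5.0000e-02 -3.6970e+01] F [-0.1  1.3  0.3] w 0.0433
106.1749915140253 [0.40567598 0.54232122 1.69429037]
t: 33.52
position: [0.604, -0.1487, 0.0717]
orientation: [179.8, -0.1, -43.2]
wrist_force: [0.9, -3.0, 1.1]
gripper_width: 0.0431
t 33.52 p [ 0.604  -0.1487  0.0717] o [ 1.7984e+02 -1.0000e-01 -4.3240e+01] F [ 0.9 -3.   1.1] w 0.0431
112.56016198210258 [-0.4157834  -0.28802052  1.28186936]
```

The knob hit its end stop (moment jumped to about 1.7 N·m). Release, rise, turn back to the block's direction.

```bash
python3 -m creep '[{"angular":[0,0,0],"xyz":[0,0,0],"jaw":0},{"angular":[0,0,0],"xyz":[0,0,0],"jaw":0},{"angular":[0,0,0],"xyz":[0,0,0],"jaw":0},{"angular":[0,0,0],"xyz":[0,0,0],"jaw":0},{"angular":[0,0,0],"xyz":[0,0,0],"jaw":0},{"angular":[0,0,0],"xyz":[0,0,0],"jaw":0},{"angular":[0,0,0],"xyz":[0,0,-0.02],"jaw":0},{"angular":[0,0,0],"xyz":[0,0,-0.03],"jaw":0},{"angular":[0,0,0],"xyz":[0,0,-0.03],"jaw":0},{"angular":[0,0,0],"xyz":[0,0,-0.03],"jaw":0},{"angular":[0,0,0],"xyz":[0,0,0],"jaw":0}]'
python3 -m creep '[{"angular":[0,0,-0.12],"xyz":[0,0,0],"jaw":0},{"angular":[0,0,-0.12],"xyz":[0,0,0],"jaw":0},{"angular":[0,0,-0.12],"xyz":[0,0,0],"jaw":0},{"angular":[0,0,-0.12],"xyz":[0,0,0],"jaw":0},{"angular":[0,0,-0.12],"xyz":[0,0,0],"jaw":0},{"angular":[0,0,-0.12],"xyz":[0,0,0],"jaw":0},{"angular":[0,0,-0.12],"xyz":[0,0,0],"jaw":0},{"angular":[0,0,-0.12],"xyz":[0,0,0],"jaw":0},{"angular":[0,0,-0.12],"xyz":[0,0,0],"jaw":0},{"angular":[0,0,-0.12],"xyz":[0,0,0],"jaw":0},{"angular":[0,0,-0.12],"xyz":[0,0,0],"jaw":0},{"angular":[0,0,-0.12],"xyz":[0,0,0],"jaw":0},{"angular":[0,0,-0.12],"xyz":[0,0,0],"jaw":0},{"angular":[0,0,-0.12],"xyz":[0,0,0],"jaw":0},{"angular":[0,0,-0.12],"xyz":[0,0,0],"jaw":0},{"angular":[0,0,-0.12],"xyz":[0,0,0],"jaw":0},{"angular":[0,0,-0.12],"xyz":[0,0,0],"jaw":0},{"angular":[0,0,-0.12],"xyz":[0,0,0],"jaw":0},{"angular":[0,0,-0.12],"xyz":[0,0,0],"jaw":0},{"angular":[0,0,-0.12],"xyz":[0,0,0],"jaw":0}]'
python3 - <<'E'
from h import *
st();to(.5868,-.0165,.16,95.5)
tool=pose();p=snapshot("wrist"); save(p,"w15")
for m in models.regions_of('sinker1',p)[:5]:
    P=cloud(p,m['mask'],tool); t=P[P[:,2]>.1]; print(m['score'],len(P),np.median(P,0),rect(t) if len(t)>10 else 0)
p=snapshot("top"); save(p,"t15")
m=models.regions_of('pan',p)[0]; P=cloud(p,m['mask']); t=P[P[:,2]>.028]; print(rect(P[P[:,2]<.012]),cv2.minEnclosingCircle((t[:,:2]*1000).astype(np.float32)))
E
```

```text
t: 34.43
position: [0.6023, -0.1475, 0.1834]
orientation: [179.7, 0.3, -42.2]
wrist_force: [0.2, -0.0, -0.0]
gripper_width: 0.092
t: 36.1
position: [0.6014, -0.1479, 0.1802]
orientation: [-179.6, -0.1, 100.8]
wrist_force: [-0.5, 0.7, -0.2]
gripper_width: 0.0916
t 36.1 p [ 0.6014 -0.1479  0.1802] o [-1.7964e+02 -1.4000e-01  1.0082e+02] F [-0.5  0.7 -0.2] w 0.0916
shift [0.1317 0.0104 0.0204] turn [-0.0064 -0.0022  0.0928] rows 3.21
0.77 3075 [ 0.59070749 -0.02010266  0.10807232] (array([ 0.59112921, -0.01849228]), 32.088050842285156, 29.66977310180664, 11.464200019836426)
(array([ 0.45898834, -0.4021041 ]), 152.99034118652344, 213.44876098632812, 62.701786041259766) ((463.3466491699219, -310.44281005859375), 180.70730590820312)
```

View pics/w15.png

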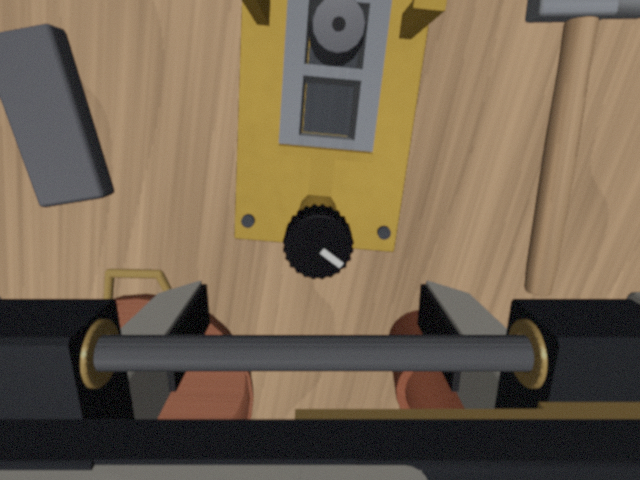

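View pics/t15.png

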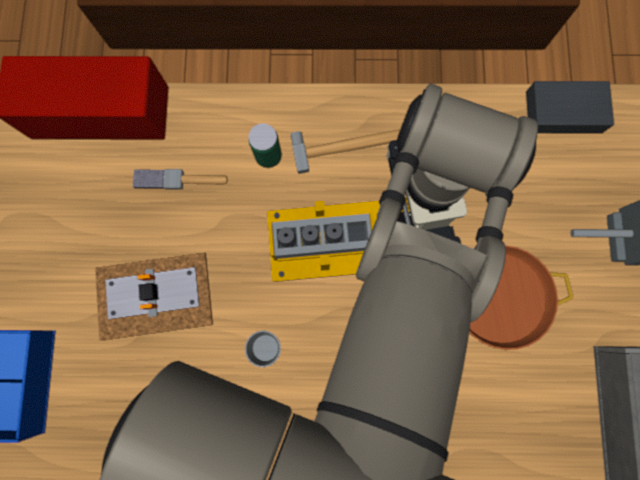

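```bash
python3 -c "
from h import *
to(.591,-.021,.15,95.5)"
```

```text
shift [0.1266 0.0124 0.0306] turn [-0.0063 -0.0021  0.0823] rows 3.14
```

```bash
python3 -m creep '[{"angular":[-0.003,-0.001,0.04],"xyz":[0.025,0.002,0.005],"jaw":0},{"angular":[-0.003,-0.001,0.04],"xyz":[0.025,0.001,0.005],"jaw":0},{"angular":[0,0,0],"xyz":[0.025,0,0.005],"jaw":0},{"angular":[0,0,0],"xyz":[0.025,0,0.005],"jaw":0},{"angular":[0,0,0],"xyz":[0.012,0,0.005],"jaw":0},{"angular":[0,0,0],"xyz":[0,0,0],"jaw":0},{"angular":[0,0,0],"xyz":[0,0,0],"jaw":0},{"angular":[0,0,0],"xyz":[0,0,0],"jaw":0}]'
python3 -c "
from h import *
st();to(.591,-.021,.058,95.5)"
```

```text
t: 36.97
position: [0.5914, -0.034, 0.1542]
orientation: [179.9, 0.1, 93.8]
wrist_force: [0.5, -0.7, -0.8]
gripper_width: 0.0919
t 36.97 p [ 0.5914 -0.034   0.1542] o [1.799e+02 8.000e-02 9.376e+01] F [ 0.5 -0.7 -0.8] w 0.0919
shift [0.0132 0.0003 0.0962] turn [ 0.0017  0.0014 -0.0303] rows 2.33
```

```bash
python3 -m creep '[{"angular":[0,0,-0.015],"xyz":[0.006,0,0.01],"jaw":0},{"angular":[0,0,-0.015],"xyz":[0.005,0,0.01],"jaw":0},{"angular":[0,0,0],"xyz":[0,0,0.008],"jaw":0},{"angular":[0,0,0],"xyz":[0,0,0],"jaw":0},{"angular":[0,0,0],"xyz":[0,0,0],"jaw":0}]'
python3 - <<'E'
from h import *
st();to(.591,-.021,.058,95.5)
p=snapshot("wrist"); save(p,"w16")
E
```

```text
t: 37.38
position: [0.5912, -0.0257, 0.1233]
orientation: [179.9, 0.1, 95.3]
wrist_force: [0.6, -0.4, -0.1]
gripper_width: 0.092
t 37.38 p [ 0.5912 -0.0257  0.1233] o [1.7986e+02 1.4000e-01 9.5300e+01] F [ 0.6 -0.4 -0.1] w 0.092
shift [0.0049 0.0001 0.0653] turn [ 0.0024  0.0024 -0.0035] rows 1.57
```

View pics/w16.png

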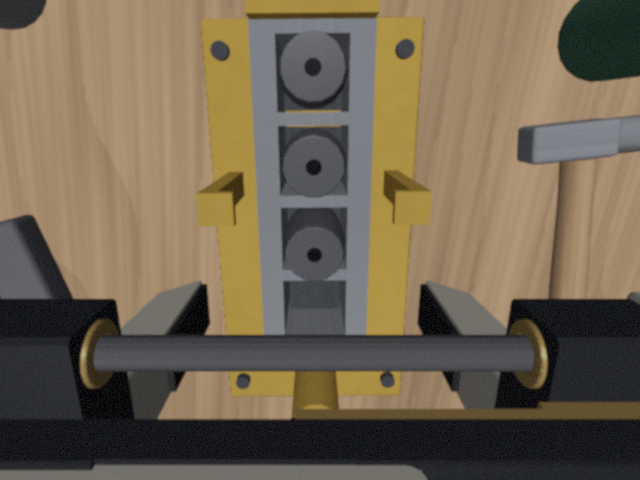

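```bash
python3 -m creep '[{"angular":[0.002,0.002,0],"xyz":[0.004,0,0.018],"jaw":0},{"angular":[0,0,0],"xyz":[0,0,0.02],"jaw":0},{"angular":[0,0,0],"xyz":[0,0,0.014],"jaw":0},{"angular":[0,0,0],"xyz":[0,0,0.003],"jaw":0},{"angular":[0,0,0],"xyz":[0,0,0],"jaw":0},{"angular":[0,0,0],"xyz":[0,0,0],"jaw":0}]'
python3 -c "
from h import *
st();to(.591,-.021,.058,95.5)"
```

```text
t: 37.93
position: [0.593, -0.0234, 0.0687]
orientation: [179.7, 0.1, 95.2]
wrist_force: [0.8, -0.1, -0.2]
gripper_width: 0.0917
t 37.93 p [ 0.593  -0.0234  0.0687] o [1.7972e+02 1.1000e-01 9.5170e+01] F [ 0.8 -0.1 -0.2] w 0.0917
shift [ 0.0026 -0.0018  0.0107] turn [ 0.0048  0.0019 -0.0058] rows 0.27
```

```bash
python3 -m creep '[{"angular":[0.004,0.002,-0.005],"xyz":[0.002,-0.002,0.007],"jaw":0},{"angular":[0,0,0],"xyz":[0,0,0.003],"jaw":1},{"angular":[0,0,0],"xyz":[0,0,0],"jaw":1},{"angular":[0,0,0],"xyz":[0,0,0],"jaw":1},{"angular":[0,0,0],"xyz":[0,0,0],"jaw":1},{"angular":[0,0,0],"xyz":[0,0,0],"jaw":1},{"angular":[0,0,0],"xyz":[0,0,0],"jaw":1},{"angular":[0,0,0],"xyz":[0,0,0],"jaw":1},{"angular":[0,0,0],"xyz":[0,0,0],"jaw":1},{"angular":[0,0,0],"xyz":[0,0,0],"jaw":1},{"angular":[0,0,0],"xyz":[0,0,0],"jaw":1},{"angular":[0,0,0],"xyz":[0,0,0],"jaw":1},{"angular":[0,0,0],"xyz":[0,0,0],"jaw":1}]' 50
python3 - <<'E'
from h import *
st();to(.591,-.021,.058,95.5)
p=snapshot("wrist"); save(p,"w17")
E
```

```text
t: 39.02
position: [0.5927, -0.0221, 0.062]
orientation: [179.6, 0.1, 95.5]
wrist_force: [-0.4, -0.1, 0.1]
gripper_width: 0.033
t 39.02 p [ 0.5927 -0.0221  0.062 ] o [1.7963e+02 9.0000e-02 9.5480e+01] F [-0.4 -0.1  0.1] w 0.033
shift [ 0.0012 -0.0016  0.004 ] turn [ 0.0064  0.0015 -0.0004] rows 0.11
```

View pics/w17.png

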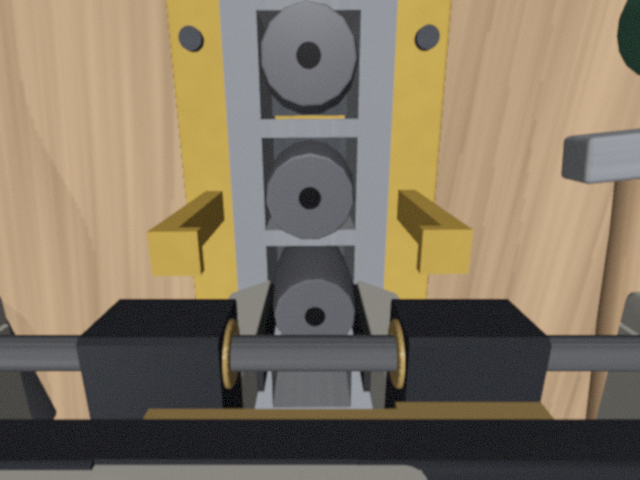

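```bash
python3 -m creep '[{"angular":[0.003,0,0],"xyz":[0,0,-0.01],"jaw":1},{"angular":[0.003,0,0],"xyz":[0,0,-0.015],"jaw":1},{"angular":[0,0,0],"xyz":[0,0,-0.02],"jaw":1},{"angular":[0,0,0],"xyz":[0,0,-0.02],"jaw":1},{"angular":[0,0,0],"xyz":[0,0,-0.02],"jaw":1},{"angular":[0,0,0],"xyz":[0,0,-0.01],"jaw":1},{"angular":[0,0,0],"xyz":[0,0,0],"jaw":1}]' 55
python3 - <<'E'
from h import *
st();to(.475,-.356,.16,95.5)
p=snapshot("wrist"); save(p,"w18")
E
```

```text
t: 39.65
position: [0.589, -0.0211, 0.1534]
orientation: [-179.2, -0.1, 95.5]
wrist_force: [-0.2, -0.5, -3.1]
gripper_width: 0.0327
t 39.65 p [ 0.589  -0.0211  0.1534] o [-1.7923e+02 -1.5000e-01  9.5470e+01] F [-0.2 -0.5 -3.1] w 0.0327
shift [-0.3225 -0.1455 -0.0055] turn [-0.0134 -0.0026 -0.0005] rows 8.48
```

View pics/w18.png

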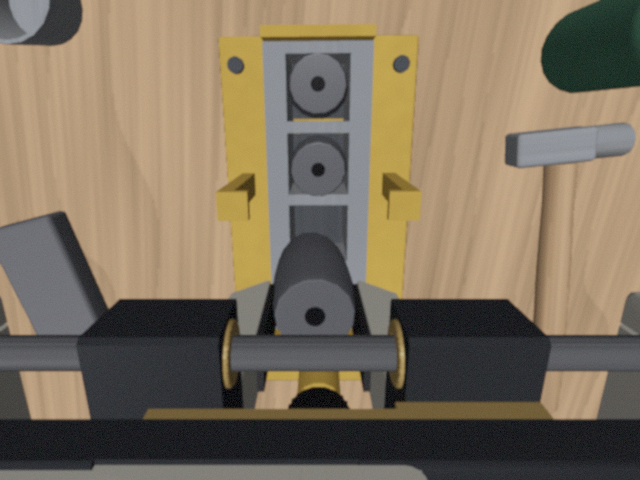

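```bash
python3 -m creep '[{"angular":[-0.006,-0.002,0],"xyz":[-0.01,-0.004,-0.005],"jaw":1},{"angular":[-0.006,0,0],"xyz":[-0.02,-0.01,0],"jaw":1},{"angular":[0,0,0],"xyz":[-0.025,-0.01,0],"jaw":1},{"angular":[0,0,0],"xyz":[-0.025,-0.01,0],"jaw":1},{"angular":[0,0,0],"xyz":[-0.025,-0.01,0],"jaw":1},{"angular":[0,0,0],"xyz":[-0.025,-0.01,0],"jaw":1},{"angular":[0,0,0],"xyz":[-0.025,-0.01,0],"jaw":1},{"angular":[0,0,0],"xyz":[-0.025,-0.01,0],"jaw":1},{"angular":[0,0,0],"xyz":[-0.025,-0.01,0],"jaw":1},{"angular":[0,0,0],"xyz":[-0.025,-0.01,0],"jaw":1},{"angular":[0,0,0],"xyz":[-0.025,-0.01,0],"jaw":1},{"angular":[0,0,0],"xyz":[-0.02,-0.01,0],"jaw":1},{"angular":[0,0,0],"xyz":[-0.02,-0.01,0],"jaw":1},{"angular":[0,0,0],"xyz":[-0.01,-0.005,0],"jaw":1},{"angular":[0,0,0],"xyz":[0,0,0],"jaw":1},{"angular":[0,0,0],"xyz":[0,0,0],"jaw":1}]' 55
python3 - <<'E'
from h import *
st();to(.475,-.396,.08,95.5)
tool=pose();p=snapshot("wrist"); save(p,"w19")
m=models.regions_of('pan',p)[0]; P=cloud(p,m['mask'],tool); t=P[(P[:,2]>.028)&(P[:,2]<.045)]; print(rect(P),cv2.minEnclosingCircle((t[:,:2]*1000).astype(np.float32)))
E
```

```text
t: 41.03
position: [0.4678, -0.3543, 0.136]
orientation: [-178.2, -1.0, 95.5]
wrist_force: [-0.2, 2.1, -4.4]
gripper_width: 0.033
t 41.03 p [ 0.4678 -0.3543  0.136 ] o [-178.21   -1.02   95.47] F [-0.2  2.1 -4.4] w 0.033
shift [-0.0431  0.0049  0.0551] turn [-0.0313 -0.0177 -0.0002] rows 1.68
(array([ 0.47074289, -0.35974637]), 225.59251403808594, 218.18992614746094, 53.71678161621094) ((474.72357177734375, -356.9817199707031), 133.36822509765625)
```

View pics/w19.png

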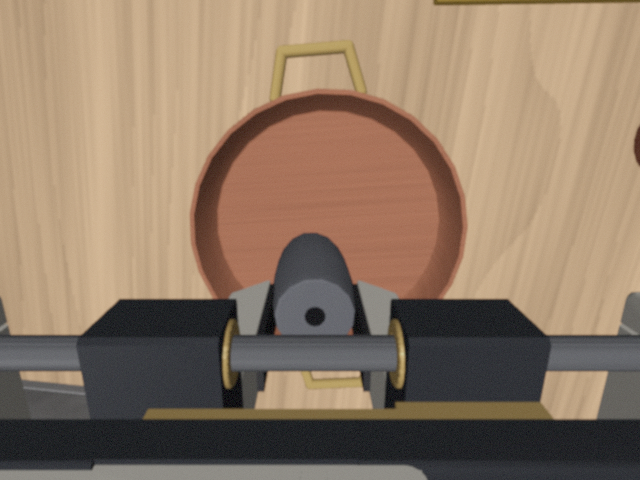

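```bash
python3 -m creep '[{"angular":[-0.015,-0.009,0],"xyz":[-0.015,0.002,0.005],"jaw":1},{"angular":[-0.015,-0.008,0],"xyz":[-0.015,0.002,0.01],"jaw":1},{"angular":[0,0,0],"xyz":[-0.008,0.001,0.015],"jaw":1},{"angular":[0,0,0],"xyz":[0,0,0.02],"jaw":1},{"angular":[0,0,0],"xyz":[0,0,0.015],"jaw":1},{"angular":[0,0,0],"xyz":[0,0,0.005],"jaw":1},{"angular":[0,0,0],"xyz":[0,0,0],"jaw":1},{"angular":[0,0,0],"xyz":[0,0,0],"jaw":1}]' 55
python3 - <<'E'
from h import *
st();to(.475,-.397,.024,95.5)
E
```

```text
t: 41.8
position: [0.4835, -0.3878, 0.0637]
orientation: [179.6, 0.2, 96.3]
wrist_force: [-0.6, -0.6, -4.1]
gripper_width: 0.0329
t 41.8 p [ 0.4835 -0.3878  0.0637] o [179.65   0.23  96.27] F [-0.6 -0.6 -4.1] w 0.0329
shift [-0.0081 -0.0097  0.0397] turn [0.0062 0.0039 0.0134] rows 1.0
```

```bash
python3 -m creep '[{"angular":[0.003,0.002,0.006],"xyz":[-0.004,-0.004,0.008],"jaw":1},{"angular":[0.003,0.002,0.006],"xyz":[-0.003,-0.003,0.012],"jaw":1},{"angular":[0,0,0],"xyz":[0,0,0.01],"jaw":1},{"angular":[0,0,0],"xyz":[0,0,0.003],"jaw":1},{"angular":[0,0,0],"xyz":[0,0,0],"jaw":1},{"angular":[0,0,0],"xyz":[0,0,0],"jaw":1}]' 55
python3 - <<'E'
from h import *
st();to(.475,-.397,.024,95.5)
E
```

```text
t: 42.3
position: [0.4784, -0.3972, 0.0301]
orientation: [179.8, 0.2, 95.6]
wrist_force: [-0.6, -0.9, -4.6]
gripper_width: 0.033
t 42.3 p [ 0.4784 -0.3972  0.0301] o [179.84   0.2   95.58] F [-0.6 -0.9 -4.6] w 0.033
shift [ 0.0005 -0.0034  0.006 ] turn [0.0027 0.0034 0.0013] rows 0.17
```

```bash
python3 -m creep '[{"angular":[0.002,0.003,0],"xyz":[0,-0.002,0.003],"jaw":1},{"angular":[0,0,0],"xyz":[0,0,0.002],"jaw":1},{"angular":[0,0,0],"xyz":[0,0,0.001],"jaw":1}]' 55
python3 -c "
from h import *
st()"
```

```text
t: 42.55
position: [0.4767, -0.3978, 0.0243]
orientation: [179.9, 0.1, 95.6]
wrist_force: [0.1, -0.3, -4.1]
gripper_width: 0.0329
t 42.55 p [ 0.4767 -0.3978  0.0243] o [1.7992e+02 7.0000e-02 9.5580e+01] F [ 0.1 -0.3 -4.1] w 0.0329
```

```bash
python3 -m creep '[{"angular":[0,0,0],"xyz":[0,0,0.002],"jaw":1},{"angular":[0,0,0],"xyz":[0,0,0],"jaw":1}]' 55
python3 -c "
from h import *
st()"
```

```text
t: 42.72
position: [0.4771, -0.3985, 0.0234]
orientation: [179.9, 0.2, 95.6]
wrist_force: [-0.1, 0.1, -4.1]
gripper_width: 0.0333
t 42.72 p [ 0.4771 -0.3985  0.0234] o [1.7986e+02 1.7000e-01 9.5580e+01] F [-0.1  0.1 -4.1] w 0.0333
```

```bash
python3 -m creep '[{"angular":[0,0,0],"xyz":[0,0,0.002],"jaw":1},{"angular":[0,0,0],"xyz":[0,0,0.001],"jaw":1},{"angular":[0,0,0],"xyz":[0,0,0.001],"jaw":1}]' 55
python3 -c "
from h import *
st()"
```

```text
t: 42.97
position: [0.4774, -0.3995, 0.0231]
orientation: [179.8, 0.4, 95.6]
wrist_force: [-2.7, 2.6, 5.0]
gripper_width: 0.0327
t 42.97 p [ 0.4774 -0.3995  0.0231] o [179.78   0.36  95.61] F [-2.7  2.6  5. ] w 0.0327
```

Contact. Open partly and rise.

```bash
python3 -m creep '[{"angular":[0,0,0],"xyz":[0,0,0],"jaw":0},{"angular":[0,0,0],"xyz":[0,0,0],"jaw":0},{"angular":[0,0,0],"xyz":[0,0,0],"jaw":0},{"angular":[0,0,0],"xyz":[0,0,0],"jaw":0},{"angular":[0,0,0],"xyz":[0,0,-0.01],"jaw":0},{"angular":[0,0,0],"xyz":[0,0,-0.03],"jaw":0},{"angular":[0,0,0],"xyz":[0,0,-0.03],"jaw":0},{"angular":[0,0,0],"xyz":[0,0,-0.04],"jaw":0},{"angular":[0,0,0],"xyz":[0,0,-0.03],"jaw":0},{"angular":[0,0,0],"xyz":[0,0,0],"jaw":0},{"angular":[0,0,0],"xyz":[0,0,0],"jaw":0}]'
python3 - <<'E'
from h import *
st();to(.5866,.027,.165,95.5)
p=snapshot("wrist"); save(p,"w20")
p=snapshot("scene"); cv2.imwrite("pics/s20.png",p["color"])
E
```

```text
t: 43.88
position: [0.478, -0.399, 0.1722]
orientation: [179.6, 0.5, 95.6]
wrist_force: [-1.2, 0.8, -0.4]
gripper_width: 0.0915
t 43.88 p [ 0.478  -0.399   0.1722] o [179.59   0.51  95.61] F [-1.2  0.8 -0.4] w 0.0915
shift [0.4134 0.1497 0.0046] turn [0.0072 0.0089 0.002 ] rows 10.54
```

View pics/s20.png

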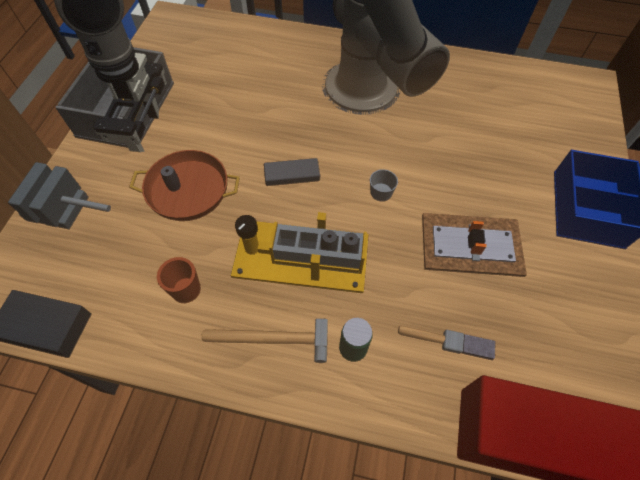

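View pics/w20.png

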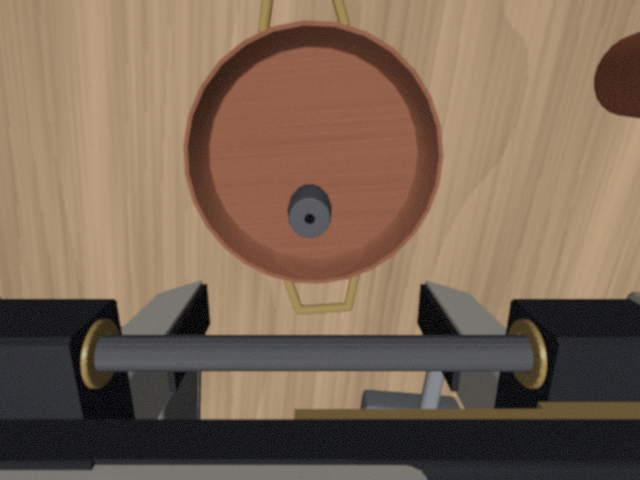

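First sinker stands in the pan at (309,212) of the wrist view. Next: sinker in well 3.

```bash
python3 -m creep '[{"angular":[0.007,0.008,0],"xyz":[0.02,0.006,0],"jaw":0},{"angular":[0,0,0],"xyz":[0.028,0.01,0],"jaw":0},{"angular":[0,0,0],"xyz":[0.028,0.01,0],"jaw":0},{"angular":[0,0,0],"xyz":[0.028,0.01,0],"jaw":0},{"angular":[0,0,0],"xyz":[0.028,0.01,0],"jaw":0},{"angular":[0,0,0],"xyz":[0.028,0.01,0],"jaw":0},{"angular":[0,0,0],"xyz":[0.028,0.01,0],"jaw":0},{"angular":[0,0,0],"xyz":[0.028,0.01,0],"jaw":0},{"angular":[0,0,0],"xyz":[0.028,0.01,0],"jaw":0},{"angular":[0,0,0],"xyz":[0.028,0.01,0],"jaw":0},{"angular":[0,0,0],"xyz":[0.028,0.01,0],"jaw":0},{"angular":[0,0,0],"xyz":[0.028,0.01,0],"jaw":0},{"angular":[0,0,0],"xyz":[0.028,0.01,0],"jaw":0},{"angular":[0,0,0],"xyz":[0.025,0.01,0],"jaw":0},{"angular":[0,0,0],"xyz":[0.015,0.005,0],"jaw":0},{"angular":[0,0,0],"xyz":[0,0,0],"jaw":0},{"angular":[0,0,0],"xyz":[0,0,0],"jaw":0}]'
python3 - <<'E'
from h import *
st();to(.587,.029,.135,95.5)
E
```

```text
t: 45.4
position: [0.5703, 0.0318, 0.1444]
orientation: [-177.4, -1.3, 95.3]
wrist_force: [0.4, -0.4, -0.7]
gripper_width: 0.0913
t 45.4 p [0.5703 0.0318 0.1444] o [-177.42   -1.29   95.34] F [ 0.4 -0.4 -0.7] w 0.0913
shift [-0.0045  0.0168  0.0085] turn [-0.045  -0.0226 -0.0024] rows 0.46
```

```bash
python3 -m creep '[{"angular":[-0.022,-0.011,0],"xyz":[-0.002,0.008,0],"jaw":0},{"angular":[-0.022,-0.011,0],"xyz":[-0.002,0.006,0],"jaw":0},{"angular":[0,0,0],"xyz":[0,0,0],"jaw":0},{"angular":[0,0,0],"xyz":[0,0,0],"jaw":0}]'
python3 - <<'E'
from h import *
st();to(.587,.029,.06,95.5)
tool=pose();p=snapshot("wrist"); save(p,"w21")
for m in models.regions_of('sinker1',p)[:5]:
    P=cloud(p,m['mask'],tool); t=P[P[:,2]>.1]; print(m['score'],len(P),np.median(P,0),rect(t) if len(t)>10 else 0)
E
```

```text
t: 45.73
position: [0.5842, 0.0253, 0.1408]
orientation: [-179.9, 0.1, 95.2]
wrist_force: [-0.1, -1.3, 0.5]
gripper_width: 0.0921
t 45.73 p [0.5842 0.0253 0.1408] o [-1.7985e+02  1.0000e-01  9.5200e+01] F [-0.1 -1.3  0.5] w 0.0921
shift [0.0035 0.0033 0.0807] turn [-0.0026  0.0017 -0.0052] rows 1.94
0.78 3201 [0.58570442 0.03527495 0.10785393] (array([0.58610175, 0.03053533]), 31.4877986907959, 31.590089797973633, 50.835723876953125)
0.63 2902 [0.58121424 0.07776148 0.10818641] (array([0.58153705, 0.07637788]), 30.907377243041992, 31.10616683959961, 50.73590850830078)
0.56 43487 [0.58768617 0.02055271 0.04442997] (array([0.58548706, 0.03680875]), 123.91255187988281, 79.06970977783203, 5.612054824829102)
```

View pics/w21.png

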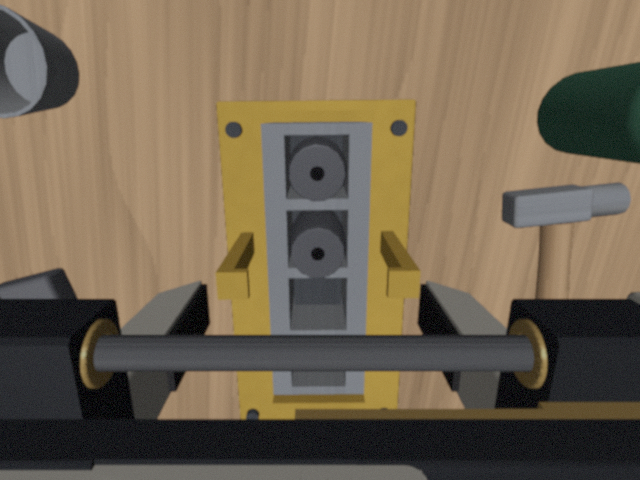

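```bash
python3 -m creep '[{"angular":[0,0,-0.004],"xyz":[0.003,0.002,0.015],"jaw":0},{"angular":[0,0,0],"xyz":[0.001,0,0.025],"jaw":0},{"angular":[0,0,0],"xyz":[0,0,0.02],"jaw":0},{"angular":[0,0,0],"xyz":[0,0,0.01],"jaw":0},{"angular":[0,0,0],"xyz":[0,0,0],"jaw":0},{"angular":[0,0,0],"xyz":[0,0,0],"jaw":0}]'
python3 - <<'E'
from h import *
st();to(.587,.030,.06,95.5)
E
```

```text
t: 46.33
position: [0.5873, 0.0265, 0.0708]
orientation: [179.9, 0.1, 95.2]
wrist_force: [-0.7, -0.1, 0.4]
gripper_width: 0.0922
t 46.33 p [0.5873 0.0265 0.0708] o [1.7991e+02 1.3000e-01 9.5190e+01] F [-0.7 -0.1  0.4] w 0.0922
shift [0.0036 0.     0.0108] turn [ 0.0015  0.0023 -0.0054] rows 0.27
```

```bash
python3 -m creep '[{"angular":[0,0.002,-0.005],"xyz":[0.003,0,0.006],"jaw":0},{"angular":[0,0,0],"xyz":[0,0,0.003],"jaw":0},{"angular":[0,0,0],"xyz":[0,0,0.001],"jaw":1},{"angular":[0,0,0],"xyz":[0,0,0],"jaw":1},{"angular":[0,0,0],"xyz":[0,0,0],"jaw":1},{"angular":[0,0,0],"xyz":[0,0,0],"jaw":1},{"angular":[0,0,0],"xyz":[0,0,0],"jaw":1},{"angular":[0,0,0],"xyz":[0,0,0],"jaw":1},{"angular":[0,0,0],"xyz":[0,0,0],"jaw":1},{"angular":[0,0,0],"xyz":[0,0,0],"jaw":1},{"angular":[0,0,0],"xyz":[0,0,0],"jaw":1},{"angular":[0,0,0],"xyz":[0,0,0],"jaw":1},{"angular":[0,0,0],"xyz":[0,0,0],"jaw":1},{"angular":[0,0,0],"xyz":[0,0,0],"jaw":1}]' 55
python3 - <<'E'
from h import *
st();to(.587,.030,.06,95.5)
E
```

```text
t: 47.5
position: [0.5885, 0.0292, 0.065]
orientation: [179.6, 0.1, 95.5]
wrist_force: [-0.7, -0.5, -0.2]
gripper_width: 0.0326
t 47.5 p [0.5885 0.0292 0.065 ] o [1.7963e+02 8.0000e-02 9.5500e+01] F [-0.7 -0.5 -0.2] w 0.0326
shift [ 0.0009 -0.0014  0.0049] turn [0.0064 0.0013 0.    ] rows 0.13
```

```bash
python3 -m creep '[{"angular":[0.003,0,0],"xyz":[0,0,-0.01],"jaw":1},{"angular":[0.003,0,0],"xyz":[0,0,-0.015],"jaw":1},{"angular":[0,0,0],"xyz":[0,0,-0.02],"jaw":1},{"angular":[0,0,0],"xyz":[0,0,-0.02],"jaw":1},{"angular":[0,0,0],"xyz":[0,0,-0.02],"jaw":1},{"angular":[0,0,0],"xyz":[0,0,-0.012],"jaw":1},{"angular":[0,0,0],"xyz":[0,0,0],"jaw":1}]' 55
python3 - <<'E'
from h import *
st();to(.477,-.355,.16,95.5)
p=snapshot("wrist"); save(p,"w22")
p=snapshot("top");m=models.regions_of('pan',p)[0]; P=cloud(p,m['mask']); t=P[(P[:,2]>.028)&(P[:,2]<.045)]; print(rect(P),cv2.minEnclosingCircle((t[:,:2]*1000).astype(np.float32)))
save(p,"t22")
E
```

```text
t: 48.08
position: [0.5857, 0.0299, 0.1582]
orientation: [-179.3, -0.1, 95.5]
wrist_force: [1.0, 0.3, -4.4]
gripper_width: 0.0325
t 48.08 p [0.5857 0.0299 0.1582] o [-1.7933e+02 -1.0000e-01  9.5480e+01] F [ 1.   0.3 -4.4] w 0.0325
shift [-0.3727 -0.145  -0.0007] turn [-0.0116 -0.0017 -0.0003] rows 9.59Traceback (most recent call last):
  File "<stdin>", line 4, in <module>
IndexError: list index out of range
```

View pics/w22.png

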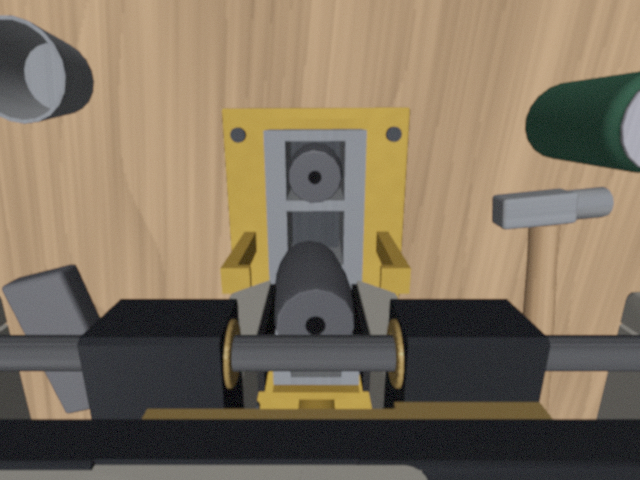

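```bash
python3 -m creep '[{"angular":[-0.006,-0.002,0],"xyz":[-0.01,-0.004,-0.005],"jaw":1},{"angular":[-0.006,0,0],"xyz":[-0.02,-0.008,0],"jaw":1},{"angular":[0,0,0],"xyz":[-0.025,-0.009,0],"jaw":1},{"angular":[0,0,0],"xyz":[-0.025,-0.009,0],"jaw":1},{"angular":[0,0,0],"xyz":[-0.025,-0.009,-0.002],"jaw":1},{"angular":[0,0,0],"xyz":[-0.025,-0.009,-0.002],"jaw":1},{"angular":[0,0,0],"xyz":[-0.025,-0.009,-0.002],"jaw":1},{"angular":[0,0,0],"xyz":[-0.025,-0.009,-0.002],"jaw":1},{"angular":[0,0,0],"xyz":[-0.025,-0.009,0],"jaw":1},{"angular":[0,0,0],"xyz":[-0.025,-0.009,0],"jaw":1},{"angular":[0,0,0],"xyz":[-0.025,-0.009,0],"jaw":1},{"angular":[0,0,0],"xyz":[-0.025,-0.009,0],"jaw":1},{"angular":[0,0,0],"xyz":[-0.025,-0.009,0],"jaw":1},{"angular":[0,0,0],"xyz":[-0.015,-0.006,0],"jaw":1},{"angular":[0,0,0],"xyz":[0,0,0],"jaw":1},{"angular":[0,0,0],"xyz":[0,0,0],"jaw":1},{"angular":[0,0,0],"xyz":[0,0,0],"jaw":1}]' 55
python3 - <<'E'
from h import *
st();to(.477,-.355,.08,95.5)
tool=pose();p=snapshot("wrist"); save(p,"w23")
m=models.regions_of('pan',p)[0]; P=cloud(p,m['mask'],tool); t=P[(P[:,2]>.028)&(P[:,2]<.045)]; print(rect(P),cv2.minEnclosingCircle((t[:,:2]*1000).astype(np.float32)))
E
```

```text
t: 49.65
position: [0.4776, -0.3203, 0.1512]
orientation: [-178.1, -0.7, 95.5]
wrist_force: [0.7, 0.1, -4.5]
gripper_width: 0.0323
t 49.65 p [ 0.4776 -0.3203  0.1512] o [-178.12   -0.69   95.46] F [ 0.7  0.1 -4.5] w 0.0323
shift [-0.0353 -0.0015  0.0709] turn [-0.0328 -0.012  -0.0006] rows 1.9
(array([ 0.47769092, -0.37176035]), 229.09739685058594, 253.876708984375, 49.85868453979492) ((476.2587585449219, -356.58050537109375), 133.12062072753906)
```

View pics/w23.png

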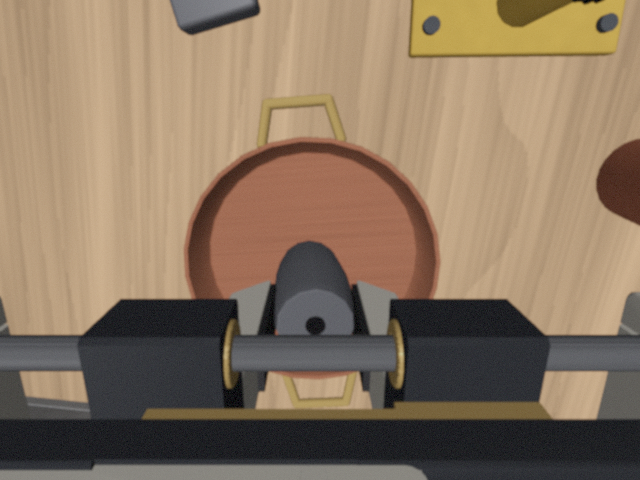

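```bash
python3 -m creep '[{"angular":[-0.016,-0.006,0],"xyz":[-0.012,0,0.01],"jaw":1},{"angular":[-0.016,-0.006,0],"xyz":[-0.012,0,0.015],"jaw":1},{"angular":[0,0,0],"xyz":[-0.004,0,0.02],"jaw":1},{"angular":[0,0,0],"xyz":[0,0,0.02],"jaw":1},{"angular":[0,0,0],"xyz":[0,0,0.015],"jaw":1},{"angular":[0,0,0],"xyz":[0,0,0.005],"jaw":1},{"angular":[0,0,0],"xyz":[0,0,0],"jaw":1},{"angular":[0,0,0],"xyz":[0,0,0],"jaw":1}]' 55
python3 - <<'E'
from h import *
st();to(.477,-.350,.027,95.5)
E
```

```text
t: 50.42
position: [0.485, -0.341, 0.0654]
orientation: [179.8, 0.1, 96.2]
wrist_force: [0.5, -0.5, -4.9]
gripper_width: 0.0323
t 50.42 p [ 0.485  -0.341   0.0654] o [1.7975e+02 1.1000e-01 9.6240e+01] F [ 0.5 -0.5 -4.9] w 0.0323
shift [-0.008  -0.0091  0.0384] turn [0.0043 0.0018 0.0128] rows 0.97
```

```bash
python3 -m creep '[{"angular":[0.002,0.001,0.006],"xyz":[-0.004,-0.004,0.008],"jaw":1},{"angular":[0.002,0.001,0.006],"xyz":[-0.003,-0.004,0.012],"jaw":1},{"angular":[0,0,0],"xyz":[0,0,0.01],"jaw":1},{"angular":[0,0,0],"xyz":[0,0,0.003],"jaw":1},{"angular":[0,0,0],"xyz":[0,0,0.002],"jaw":1},{"angular":[0,0,0],"xyz":[0,0,0],"jaw":1}]' 55
python3 - <<'E'
from h import *
st();to(.477,-.35,.027,95.5)
E
```

```text
t: 50.92
position: [0.4789, -0.3504, 0.0301]
orientation: [179.8, 0.2, 95.5]
wrist_force: [-0.7, 0.2, -5.1]
gripper_width: 0.0324
t 50.92 p [ 0.4789 -0.3504  0.0301] o [179.8    0.22  95.55] F [-0.7  0.2 -5.1] w 0.0324
shift [ 0.0006 -0.0019  0.0031] turn [0.0035 0.0038 0.0008] rows 0.09
```

```bash
python3 -m creep '[{"angular":[0.002,0.003,0],"xyz":[0,0,0.002],"jaw":1},{"angular":[0,0,0],"xyz":[0,0,0.002],"jaw":1},{"angular":[0,0,0],"xyz":[0,0,0.001],"jaw":1}]' 55
python3 -c "
from h import *
st()"
```

```text
t: 51.17
position: [0.4794, -0.3512, 0.0259]
orientation: [179.9, 0.1, 95.5]
wrist_force: [-3.5, 0.5, 6.8]
gripper_width: 0.0322
t 51.17 p [ 0.4794 -0.3512  0.0259] o [1.7987e+02 1.2000e-01 9.5540e+01] F [-3.5  0.5  6.8] w 0.0322
```

```bash
python3 -m creep '[{"angular":[0,0,0],"xyz":[0,0,0],"jaw":0},{"angular":[0,0,0],"xyz":[0,0,0],"jaw":0},{"angular":[0,0,0],"xyz":[0,0,0],"jaw":0},{"angular":[0,0,0],"xyz":[0,0,0],"jaw":0},{"angular":[0,0,0],"xyz":[0,0,-0.01],"jaw":0},{"angular":[0,0,0],"xyz":[0,0,-0.03],"jaw":0},{"angular":[0,0,0],"xyz":[0,0,-0.03],"jaw":0},{"angular":[0,0,0],"xyz":[0,0,-0.04],"jaw":0},{"angular":[0,0,0],"xyz":[0,0,-0.03],"jaw":0},{"angular":[0,0,0],"xyz":[0,0,0],"jaw":0},{"angular":[0,0,0],"xyz":[0,0,0],"jaw":0}]'
python3 - <<'E'
from h import *
st();to(.582,.0755,.165,95.5)
p=snapshot("wrist"); save(p,"w24")
E
```

```text
t: 52.08
position: [0.4806, -0.3514, 0.179]
orientation: [179.5, 0.4, 95.6]
wrist_force: [-0.1, 0.6, -0.8]
gripper_width: 0.0916
t 52.08 p [ 0.4806 -0.3514  0.179 ] o [179.53   0.44  95.57] F [-0.1  0.6 -0.8] w 0.0916
shift [0.4151 0.1423 0.012 ] turn [0.0083 0.0077 0.0012] rows 10.53
```

View pics/w24.png

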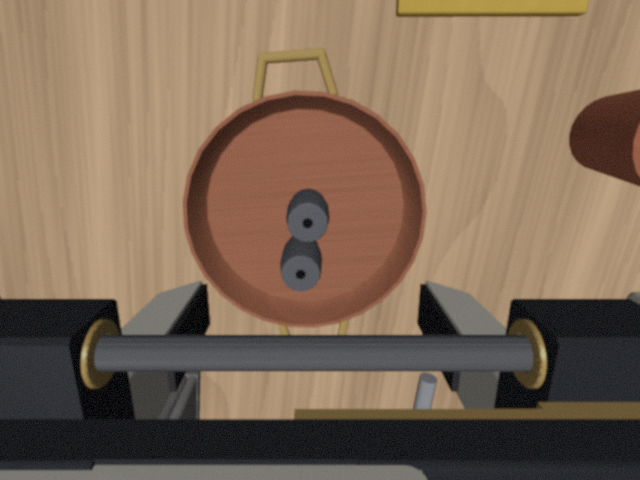

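```bash
python3 -m creep '[{"angular":[0.007,0.008,0],"xyz":[0.02,0.006,0],"jaw":0},{"angular":[0,0,0],"xyz":[0.028,0.011,0],"jaw":0},{"angular":[0,0,0],"xyz":[0.028,0.011,0],"jaw":0},{"angular":[0,0,0],"xyz":[0.028,0.011,0],"jaw":0},{"angular":[0,0,0],"xyz":[0.028,0.011,0],"jaw":0},{"angular":[0,0,0],"xyz":[0.028,0.011,0],"jaw":0},{"angular":[0,0,0],"xyz":[0.028,0.011,0],"jaw":0},{"angular":[0,0,0],"xyz":[0.028,0.011,0],"jaw":0},{"angular":[0,0,0],"xyz":[0.028,0.011,0],"jaw":0},{"angular":[0,0,0],"xyz":[0.028,0.011,0],"jaw":0},{"angular":[0,0,0],"xyz":[0.028,0.011,0],"jaw":0},{"angular":[0,0,0],"xyz":[0.028,0.01,0],"jaw":0},{"angular":[0,0,0],"xyz":[0.028,0.01,0],"jaw":0},{"angular":[0,0,0],"xyz":[0.025,0.01,0],"jaw":0},{"angular":[0,0,0],"xyz":[0.012,0.005,0],"jaw":0},{"angular":[0,0,0],"xyz":[0,0,0],"jaw":0},{"angular":[0,0,0],"xyz":[0,0,0],"jaw":0},{"angular":[0,0,0],"xyz":[0,0,0],"jaw":0}]'
python3 - <<'E'
from h import *
st();to(.5825,.0755,.135,95.5)
E
```

```text
t: 53.63
position: [0.5878, 0.0729, 0.1594]
orientation: [-178.3, -0.6, 95.3]
wrist_force: [1.3, 0.1, 0.5]
gripper_width: 0.0918
t 53.63 p [0.5878 0.0729 0.1594] o [-178.28   -0.56   95.34] F [1.3 0.1 0.5] w 0.0918
shift [ 0.0028 -0.0043  0.0246] turn [-0.03   -0.0099 -0.0026] rows 0.6
```

```bash
python3 -m creep '[{"angular":[-0.015,-0.005,0],"xyz":[0.001,-0.002,0.01],"jaw":0},{"angular":[-0.014,-0.005,0],"xyz":[0.001,-0.002,0.01],"jaw":0},{"angular":[0,0,0],"xyz":[0,0,0],"jaw":0},{"angular":[0,0,0],"xyz":[0,0,0],"jaw":0}]'
python3 - <<'E'
from h import *
st();to(.5825,.0755,.061,95.5)
p=snapshot("wrist"); save(p,"w25")
E
```

```text
t: 53.97
position: [0.5824, 0.068, 0.139]
orientation: [-179.9, 0.1, 95.0]
wrist_force: [-0.1, -1.2, -0.1]
gripper_width: 0.0915
t 53.97 p [0.5824 0.068  0.139 ] o [-1.7994e+02  1.3000e-01  9.4970e+01] F [-0.1 -1.2 -0.1] w 0.0915
shift [0.0077 0.0008 0.0779] turn [-0.0011  0.0022 -0.0092] rows 1.88
```

View pics/w25.png

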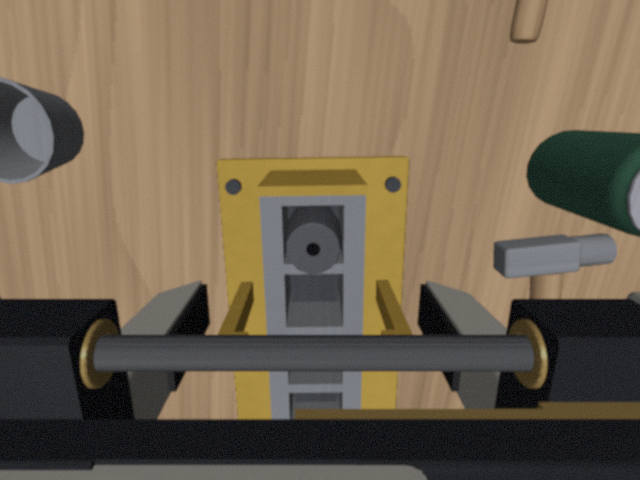

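```bash
python3 -m creep '[{"angular":[0,0.001,-0.005],"xyz":[0.005,0.001,0.015],"jaw":0},{"angular":[0,0.001,-0.004],"xyz":[0.003,0,0.025],"jaw":0},{"angular":[0,0,0],"xyz":[0,0,0.02],"jaw":0},{"angular":[0,0,0],"xyz":[0,0,0.01],"jaw":0},{"angular":[0,0,0],"xyz":[0,0,0],"jaw":0},{"angular":[0,0,0],"xyz":[0,0,0],"jaw":0}]'
python3 - <<'E'
from h import *
st();to(.5825,.0755,.061,95.5)
E
```

```text
t: 54.52
position: [0.5872, 0.0713, 0.0718]
orientation: [179.6, 0.1, 95.2]
wrist_force: [0.5, -0.3, -0.1]
gripper_width: 0.0916
t 54.52 p [0.5872 0.0713 0.0718] o [1.7963e+02 8.0000e-02 9.5170e+01] F [ 0.5 -0.3 -0.1] w 0.0916
shift [ 0.0046 -0.0044  0.0107] turn [ 0.0064  0.0013 -0.0058] rows 0.3
```

```bash
python3 -m creep '[{"angular":[0.005,0.001,-0.005],"xyz":[0.004,-0.004,0.006],"jaw":0},{"angular":[0,0,0],"xyz":[0,-0.001,0.004],"jaw":0},{"angular":[0,0,0],"xyz":[0,0,0.001],"jaw":1},{"angular":[0,0,0],"xyz":[0,0,0],"jaw":1},{"angular":[0,0,0],"xyz":[0,0,0],"jaw":1},{"angular":[0,0,0],"xyz":[0,0,0],"jaw":1},{"angular":[0,0,0],"xyz":[0,0,0],"jaw":1},{"angular":[0,0,0],"xyz":[0,0,0],"jaw":1},{"angular":[0,0,0],"xyz":[0,0,0],"jaw":1},{"angular":[0,0,0],"xyz":[0,0,0],"jaw":1},{"angular":[0,0,0],"xyz":[0,0,0],"jaw":1},{"angular":[0,0,0],"xyz":[0,0,0],"jaw":1},{"angular":[0,0,0],"xyz":[0,0,0],"jaw":1},{"angular":[0,0,0],"xyz":[0,0,0],"jaw":1}]' 55
python3 - <<'E'
from h import *
st();to(.5825,.0755,.061,95.5)
E
```

```text
t: 55.68
position: [0.5839, 0.0748, 0.065]
orientation: [179.6, 0.1, 95.5]
wrist_force: [-0.4, 0.5, -0.2]
gripper_width: 0.0327
t 55.68 p [0.5839 0.0748 0.065 ] o [1.7956e+02 5.0000e-02 9.5460e+01] F [-0.4  0.5 -0.2] w 0.0327
shift [ 0.0008 -0.0013  0.004 ] turn [ 0.0077  0.0009 -0.0006] rows 0.1
```

```bash
python3 -m creep '[{"angular":[0.003,0,0],"xyz":[0,0,-0.01],"jaw":1},{"angular":[0.003,0,0],"xyz":[0,0,-0.015],"jaw":1},{"angular":[0,0,0],"xyz":[0,0,-0.02],"jaw":1},{"angular":[0,0,0],"xyz":[0,0,-0.02],"jaw":1},{"angular":[0,0,0],"xyz":[0,0,-0.02],"jaw":1},{"angular":[0,0,0],"xyz":[0,0,-0.015],"jaw":1},{"angular":[0,0,0],"xyz":[0,0,0],"jaw":1}]' 55
python3 - <<'E'
from h import *
st();to(.481,-.303,.16,95.5)
p=snapshot("wrist"); save(p,"w26")
E
```

```text
t: 56.27
position: [0.5802, 0.0748, 0.1613]
orientation: [-179.3, -0.0, 95.4]
wrist_force: [1.4, 0.4, -3.3]
gripper_width: 0.0328
t 56.27 p [0.5802 0.0748 0.1613] o [-1.7928e+02 -3.0000e-02  9.5450e+01] F [ 1.4  0.4 -3.3] w 0.0328
shift [-0.3667 -0.1346  0.0028] turn [-0.0125 -0.0006 -0.0009] rows 9.37
```

View pics/w26.png

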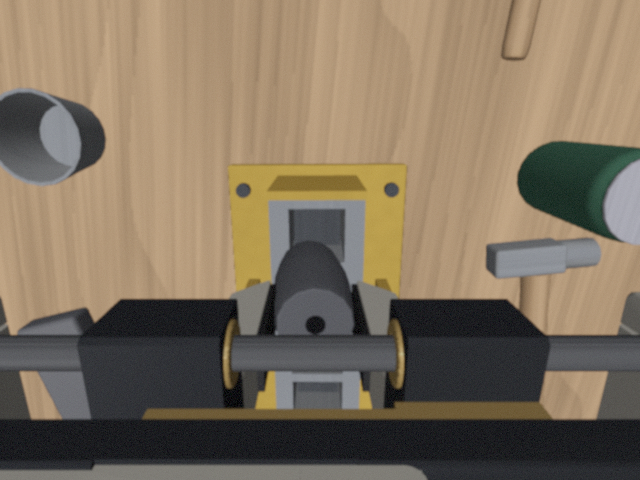

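```bash
python3 -m creep '[{"angular":[-0.006,0,0],"xyz":[-0.01,-0.004,-0.005],"jaw":1},{"angular":[-0.006,0,0],"xyz":[-0.02,-0.008,0],"jaw":1},{"angular":[0,0,0],"xyz":[-0.025,-0.009,0],"jaw":1},{"angular":[0,0,0],"xyz":[-0.025,-0.009,0],"jaw":1},{"angular":[0,0,0],"xyz":[-0.025,-0.009,-0.002],"jaw":1},{"angular":[0,0,0],"xyz":[-0.025,-0.009,-0.002],"jaw":1},{"angular":[0,0,0],"xyz":[-0.025,-0.009,-0.002],"jaw":1},{"angular":[0,0,0],"xyz":[-0.025,-0.009,-0.002],"jaw":1},{"angular":[0,0,0],"xyz":[-0.025,-0.009,0],"jaw":1},{"angular":[0,0,0],"xyz":[-0.025,-0.009,0],"jaw":1},{"angular":[0,0,0],"xyz":[-0.025,-0.009,0],"jaw":1},{"angular":[0,0,0],"xyz":[-0.025,-0.008,0],"jaw":1},{"angular":[0,0,0],"xyz":[-0.025,-0.008,0],"jaw":1},{"angular":[0,0,0],"xyz":[-0.015,-0.005,0],"jaw":1},{"angular":[0,0,0],"xyz":[0,0,0],"jaw":1},{"angular":[0,0,0],"xyz":[0,0,0],"jaw":1},{"angular":[0,0,0],"xyz":[0,0,0],"jaw":1}]' 55
python3 - <<'E'
from h import *
st();to(.481,-.303,.08,95.5)
tool=pose();p=snapshot("wrist"); save(p,"w27")
m=models.regions_of('pan',p)[0]; P=cloud(p,m['mask'],tool); t=P[(P[:,2]>.028)&(P[:,2]<.045)]; print(rect(P),cv2.minEnclosingCircle((t[:,:2]*1000).astype(np.float32)))
for m in models.regions_of('sinker1',p)[:5]:
    P=cloud(p,m['mask'],tool); print(m['score'],len(P),np.median(P,0))
E
```

```text
t: 57.73
position: [0.4738, -0.2716, 0.1471]
orientation: [-177.7, -1.0, 95.4]
wrist_force: [0.3, 0.2, -4.2]
gripper_width: 0.0326
t 57.73 p [ 0.4738 -0.2716  0.1471] o [-177.73   -1.01   95.44] F [ 0.3  0.2 -4.2] w 0.0326
shift [-0.0332  0.0068  0.0663] turn [-0.0395 -0.0176 -0.0008] rows 1.78
(array([ 0.60310358, -0.13872968]), 150.67999267578125, 87.4855728149414, 5.514884948730469) ((601.0906372070312, -133.07260131835938), 31.7459716796875)
0.97 6160 [ 0.47367404 -0.26059186  0.18881764]
0.76 1251 [ 0.4756366  -0.39035463  0.069181  ]
```

View pics/w27.png

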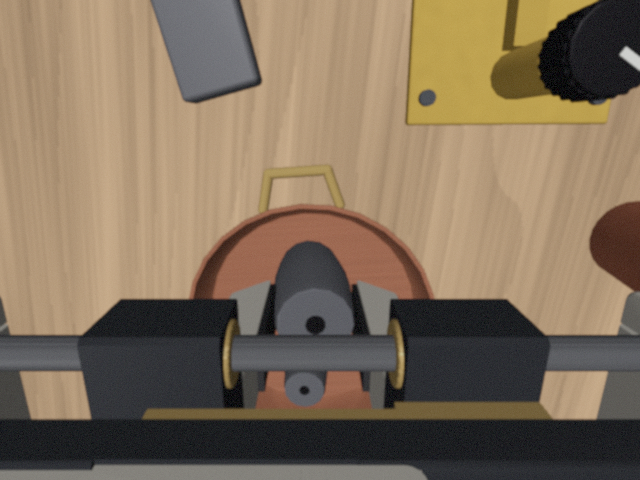

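```bash
python3 -m creep '[{"angular":[-0.02,-0.009,0],"xyz":[-0.012,0.003,0.01],"jaw":1},{"angular":[-0.019,-0.008,0],"xyz":[-0.012,0.002,0.015],"jaw":1},{"angular":[0,0,0],"xyz":[-0.002,0,0.02],"jaw":1},{"angular":[0,0,0],"xyz":[0,0,0.018],"jaw":1},{"angular":[0,0,0],"xyz":[0,0,0.012],"jaw":1},{"angular":[0,0,0],"xyz":[0,0,0.005],"jaw":1},{"angular":[0,0,0],"xyz":[0,0,0],"jaw":1},{"angular":[0,0,0],"xyz":[0,0,0],"jaw":1}]' 55
python3 - <<'E'
from h import *
st();to(.480,-.303,.027,95.5)
E
```

```text
t: 58.55
position: [0.4864, -0.2909, 0.0668]
orientation: [179.6, 0.2, 96.2]
wrist_force: [-0.1, 0.0, -4.2]
gripper_width: 0.0328
t 58.55 p [ 0.4864 -0.2909  0.0668] o [179.61   0.21  96.21] F [-0.1  0.  -4.2] w 0.0328
shift [-0.0112 -0.0079  0.0398] turn [0.0068 0.0036 0.0124] rows 1.01
```

```bash
python3 -m creep '[{"angular":[0.003,0.001,0.006],"xyz":[-0.004,-0.004,0.008],"jaw":1},{"angular":[0.003,0.001,0.006],"xyz":[-0.004,-0.003,0.012],"jaw":1},{"angular":[0,0,0],"xyz":[0,0,0.01],"jaw":1},{"angular":[0,0,0],"xyz":[0,0,0.003],"jaw":1},{"angular":[0,0,0],"xyz":[0,0,0.002],"jaw":1},{"angular":[0,0,0],"xyz":[0,0,0],"jaw":1}]' 55
python3 - <<'E'
from h import *
st();to(.480,-.303,.027,95.5)
E
python3 -m creep '[{"angular":[0.002,0.003,0],"xyz":[0,0,0.002],"jaw":1},{"angular":[0,0,0],"xyz":[0,0,0.002],"jaw":1},{"angular":[0,0,0],"xyz":[0,0,0.001],"jaw":1}]' 55
```

```text
t: 59.05
position: [0.4814, -0.3013, 0.0308]
orientation: [179.8, 0.3, 95.5]
wrist_force: [-0.4, -0.2, -4.5]
gripper_width: 0.0326
t 59.05 p [ 0.4814 -0.3013  0.0308] o [179.8    0.27  95.5 ] F [-0.4 -0.2 -4.5] w 0.0326
shift [-0.0015 -0.0016  0.0038] turn [0.0035 0.0048 0.    ] rows 0.11
t: 59.3
position: [0.4818, -0.3017, 0.026]
orientation: [179.9, 0.1, 95.5]
wrist_force: [-2.9, 0.1, 4.2]
gripper_width: 0.0322
```

```bash
python3 -m creep '[{"angular":[0,0,0],"xyz":[0,0,0],"jaw":0},{"angular":[0,0,0],"xyz":[0,0,0],"jaw":0},{"angular":[0,0,0],"xyz":[0,0,0],"jaw":0},{"angular":[0,0,0],"xyz":[0,0,0],"jaw":0},{"angular":[0,0,0],"xyz":[0,0,-0.01],"jaw":0},{"angular":[0,0,0],"xyz":[0,0,-0.03],"jaw":0},{"angular":[0,0,0],"xyz":[0,0,-0.03],"jaw":0},{"angular":[0,0,0],"xyz":[0,0,-0.04],"jaw":0},{"angular":[0,0,0],"xyz":[0,0,-0.03],"jaw":0},{"angular":[0,0,0],"xyz":[0,0,0],"jaw":0},{"angular":[0,0,0],"xyz":[0,0,0],"jaw":0}]'
python3 - <<'E'
from h import *
st();to(.604,-.1475,.165,95.5)
p=snapshot("wrist"); save(p,"w28")
E
```

```text
t: 60.22
position: [0.483, -0.302, 0.1798]
orientation: [179.5, 0.5, 95.5]
wrist_force: [0.3, -0.2, 0.7]
gripper_width: 0.0915
t 60.22 p [ 0.483  -0.302   0.1798] o [179.49   0.49  95.52] F [ 0.3 -0.2  0.7] w 0.0915
shift [0.1423 0.1351 0.0148] turn [0.0088 0.0085 0.0005] rows 4.72
```

View pics/w28.png

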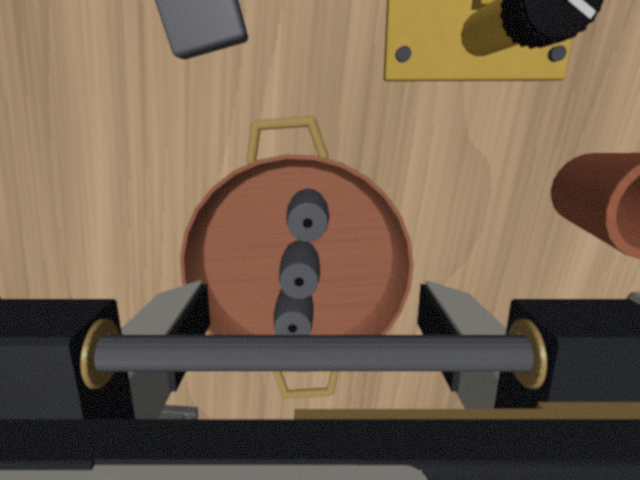

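All three sinkers stand in the pan. Now back to the knob to wind it back.

```bash
python3 -m creep '[{"angular":[0.008,0.008,0],"xyz":[0.02,0.02,0],"jaw":0},{"angular":[0,0,0],"xyz":[0.025,0.025,0],"jaw":0},{"angular":[0,0,0],"xyz":[0.028,0.027,0],"jaw":0},{"angular":[0,0,0],"xyz":[0.028,0.027,0],"jaw":0},{"angular":[0,0,0],"xyz":[0.02,0.02,0],"jaw":0},{"angular":[0,0,0],"xyz":[0.01,0.01,0],"jaw":0},{"angular":[0,0,0],"xyz":[0,0,0],"jaw":0},{"angular":[0,0,0],"xyz":[0,0,0],"jaw":0},{"angular":[0,0,0],"xyz":[0,0,0],"jaw":0},{"angular":[0,0,0],"xyz":[0,0,0],"jaw":0}]'
python3 -m creep '[{"angular":[0,0,0.12],"xyz":[0,0,0],"jaw":0},{"angular":[0,0,0.12],"xyz":[0,0,0],"jaw":0},{"angular":[0,0,0.12],"xyz":[0,0,0],"jaw":0},{"angular":[0,0,0.12],"xyz":[0,0,0],"jaw":0},{"angular":[0,0,0.12],"xyz":[0,0,0],"jaw":0},{"angular":[0,0,0.12],"xyz":[0,0,0],"jaw":0},{"angular":[0,0,0.12],"xyz":[0,0,0],"jaw":0},{"angular":[0,0,0.12],"xyz":[0,0,0],"jaw":0},{"angular":[0,0,0.12],"xyz":[0,0,0],"jaw":0},{"angular":[0,0,0.12],"xyz":[0,0,0],"jaw":0},{"angular":[0,0,0.12],"xyz":[0,0,0],"jaw":0},{"angular":[0,0,0.12],"xyz":[0,0,0],"jaw":0},{"angular":[0,0,0.12],"xyz":[0,0,0],"jaw":0},{"angular":[0,0,0.12],"xyz":[0,0,0],"jaw":0},{"angular":[0,0,0.12],"xyz":[0,0,0],"jaw":0},{"angular":[0,0,0.12],"xyz":[0,0,0],"jaw":0},{"angular":[0,0,0.12],"xyz":[0,0,0],"jaw":0},{"angular":[0,0,0.12],"xyz":[0,0,0],"jaw":0},{"angular":[0,0,0.12],"xyz":[0,0,0],"jaw":0},{"angular":[0,0,0.12],"xyz":[0,0,0],"jaw":0}]'
python3 - <<'E'
from h import *
st();to(.604,-.1475,.072,-79);print(manip.observe()["q"][5])
E
```

```text
t: 61.1
position: [0.5979, -0.1532, 0.1684]
orientation: [-179.1, -0.4, 95.3]
wrist_force: [0.5, -1.6, 0.4]
gripper_width: 0.092
t: 62.77
position: [0.5808, -0.1806, 0.1676]
orientation: [179.1, 1.1, -47.9]
wrist_force: [-0.4, 0.2, -0.7]
gripper_width: 0.0918
t 62.77 p [ 0.5808 -0.1806  0.1676] o [179.12   1.1  -47.89] F [-0.4  0.2 -0.7] w 0.0918
shift [-0.0071 -0.0409  0.0952] turn [0.0201 0.0146 0.5431] rows 4.35
113.69309597985182
```

```bash
python3 -m creep '[{"angular":[0.01,0.007,0.11],"xyz":[-0.002,-0.012,0],"jaw":0},{"angular":[0.01,0.007,0.11],"xyz":[-0.001,-0.012,0],"jaw":0},{"angular":[0,0,0.11],"xyz":[0,-0.008,0.01],"jaw":0},{"angular":[0,0,0.11],"xyz":[0,0,0.01],"jaw":0},{"angular":[0,0,0.1],"xyz":[0,0,0.005],"jaw":0},{"angular":[0,0,0],"xyz":[0,0,0],"jaw":0},{"angular":[0,0,0],"xyz":[0,0,0],"jaw":0},{"angular":[0,0,0],"xyz":[0,0,0],"jaw":0}]'
python3 - <<'E'
from h import *
st();to(.604,-.1475,.072,-82);print(manip.observe()["q"][5])
E
```

```text
t: 63.43
position: [0.5999, -0.1693, 0.1426]
orientation: [-180.0, 0.1, -81.3]
wrist_force: [-0.2, -0.7, 1.0]
gripper_width: 0.0915
t 63.43 p [ 0.5999 -0.1693  0.1426] o [-1.7995e+02  1.3000e-01 -8.1280e+01] F [-0.2 -0.7  1. ] w 0.0915
shift [-0.0208 -0.0073  0.0706] turn [-0.0008  0.0023  0.0125] rows 1.77
148.35672845807505
```

```bash
python3 -m creep '[{"angular":[0,0.002,0],"xyz":[-0.009,-0.003,0],"jaw":0},{"angular":[0,0,0],"xyz":[-0.008,-0.003,0],"jaw":0},{"angular":[0,0,0],"xyz":[-0.002,-0.001,0],"jaw":0},{"angular":[0,0,0],"xyz":[0,0,0],"jaw":0},{"angular":[0,0,0],"xyz":[0,0,0],"jaw":0},{"angular":[0,0,0],"xyz":[0,0,0],"jaw":0}]'
python3 - <<'E'
from h import *
st();to(.604,-.1475,.072,-82);print(manip.observe()["q"][5])
E
```

```text
t: 63.93
position: [0.6046, -0.1479, 0.1447]
orientation: [-179.8, -0.1, -80.9]
wrist_force: [-0.5, -0.7, -0.4]
gripper_width: 0.0919
t 63.93 p [ 0.6046 -0.1479  0.1447] o [-1.798e+02 -8.000e-02 -8.094e+01] F [-0.5 -0.7 -0.4] w 0.0919
shift [-0.0006  0.0008  0.0727] turn [-0.0036 -0.0014  0.0186] rows 1.74
150.11138838764782
```

```bash
python3 -m creep '[{"angular":[-0.003,0,0],"xyz":[0,0,0.02],"jaw":0},{"angular":[0,0,0],"xyz":[0,0,0.022],"jaw":0},{"angular":[0,0,0],"xyz":[0,0,0.018],"jaw":0},{"angular":[0,0,0],"xyz":[0,0,0.006],"jaw":0},{"angular":[0,0,0],"xyz":[0,0,0.002],"jaw":0},{"angular":[0,0,0],"xyz":[0,0,0],"jaw":0},{"angular":[0,0,0],"xyz":[0,0,0],"jaw":0}]'
python3 - <<'E'
from h import *
st();to(.604,-.1475,.072,-82);print(manip.observe()["q"][5])
E
```

```text
t: 64.52
position: [0.6069, -0.149, 0.0773]
orientation: [-179.7, -0.3, -80.9]
wrist_force: [0.2, -0.5, 0.9]
gripper_width: 0.0922
t 64.52 p [ 0.6069 -0.149   0.0773] o [-179.69   -0.27  -80.85] F [ 0.2 -0.5  0.9] w 0.0922
shift [-0.0019  0.0026  0.0052] turn [-0.0054 -0.0046  0.0201] rows 0.17
150.11793640594533
```

```bash
python3 -m creep '[{"angular":[-0.005,-0.004,0],"xyz":[-0.0015,0.002,0.004],"jaw":1},{"angular":[0,0,0],"xyz":[0,0,0.002],"jaw":1},{"angular":[0,0,0],"xyz":[0,0,0],"jaw":1},{"angular":[0,0,0],"xyz":[0,0,0],"jaw":1},{"angular":[0,0,0],"xyz":[0,0,0],"jaw":1},{"angular":[0,0,0],"xyz":[0,0,0],"jaw":1},{"angular":[0,0,0],"xyz":[0,0,0],"jaw":1},{"angular":[0,0,0],"xyz":[0,0,0],"jaw":1},{"angular":[0,0,0],"xyz":[0,0,0],"jaw":1},{"angular":[0,0,0],"xyz":[0,0,0],"jaw":1},{"angular":[0,0,0],"xyz":[0,0,0],"jaw":1}]' 50
python3 -m creep '[{"angular":[0,0,-0.12],"xyz":[0,0,0],"jaw":1},{"angular":[0,0,-0.12],"xyz":[0,0,0],"jaw":1},{"angular":[0,0,-0.12],"xyz":[0,0,0],"jaw":1},{"angular":[0,0,-0.12],"xyz":[0,0,0],"jaw":1},{"angular":[0,0,-0.12],"xyz":[0,0,0],"jaw":1},{"angular":[0,0,-0.12],"xyz":[0,0,0],"jaw":1},{"angular":[0,0,-0.12],"xyz":[0,0,0],"jaw":1},{"angular":[0,0,-0.12],"xyz":[0,0,0],"jaw":1},{"angular":[0,0,-0.12],"xyz":[0,0,0],"jaw":1},{"angular":[0,0,-0.12],"xyz":[0,0,0],"jaw":1},{"angular":[0,0,-0.12],"xyz":[0,0,0],"jaw":1},{"angular":[0,0,-0.12],"xyz":[0,0,0],"jaw":1},{"angular":[0,0,-0.12],"xyz":[0,0,0],"jaw":1},{"angular":[0,0,-0.12],"xyz":[0,0,0],"jaw":1}]'
python3 - <<'E'
from h import *
st();to(.604,-.1475,.072,15);s=manip.observe();print(s["q"][5],s["moment"])
E
```

```text
t: 65.43
position: [0.6042, -0.1489, 0.0747]
orientation: [-180.0, -0.2, -80.8]
wrist_force: [0.6, 0.0, 0.1]
gripper_width: 0.0426
t: 66.6
position: [0.6044, -0.1486, 0.0747]
orientation: [179.9, -0.0, 19.2]
wrist_force: [-1.1, -0.8, 0.0]
gripper_width: 0.0429
t 66.6 p [ 0.6044 -0.1486  0.0747] o [ 1.7992e+02 -3.0000e-02  1.9160e+01] F [-1.1 -0.8  0. ] w 0.0429
shift [-0.     -0.0011  0.0027] turn [ 0.0014 -0.0006  0.0726] rows 0.58
50.022425080747674 [ 0.03519741  0.08004463 -0.1410107 ]
```

```bash
python3 -m creep '[{"angular":[0,0,-0.12],"xyz":[0,-0.001,0],"jaw":1},{"angular":[0,0,-0.12],"xyz":[0,0,0],"jaw":1},{"angular":[0,0,-0.12],"xyz":[0,0,0],"jaw":1},{"angular":[0,0,-0.12],"xyz":[0,0,0],"jaw":1},{"angular":[0,0,-0.12],"xyz":[0,0,0],"jaw":1},{"angular":[0,0,-0.12],"xyz":[0,0,0],"jaw":1},{"angular":[0,0,-0.12],"xyz":[0,0,0],"jaw":1},{"angular":[0,0,-0.12],"xyz":[0,0,0],"jaw":1},{"angular":[0,0,-0.12],"xyz":[0,0,0],"jaw":1},{"angular":[0,0,-0.12],"xyz":[0,0,0],"jaw":1},{"angular":[0,0,-0.12],"xyz":[0,0,0],"jaw":1},{"angular":[0,0,-0.12],"xyz":[0,0,0],"jaw":1},{"angular":[0,0,-0.12],"xyz":[0,0,0],"jaw":1},{"angular":[0,0,-0.12],"xyz":[0,0,0],"jaw":1}]'
python3 - <<'E'
from h import *
st();to(.604,-.1475,.072,118);s=manip.observe();print(s["q"][5],s["moment"])
E
```

```text
t: 67.77
position: [0.6041, -0.1484, 0.0747]
orientation: [180.0, 0.0, 119.4]
wrist_force: [-0.6, 0.6, -0.1]
gripper_width: 0.0433
t 67.77 p [ 0.6041 -0.1484  0.0747] o [1.7999e+02 4.0000e-02 1.1942e+02] F [-0.6  0.6 -0.1] w 0.0433
shift [0.0008 0.0004 0.0027] turn [0.0002 0.0007 0.0249] rows 0.2
-50.25876565620109 [-0.05386336 -0.02412709 -0.14784401]
```

```bash
python3 -m creep '[{"angular":[0,0,-0.12],"xyz":[0,0,0],"jaw":1},{"angular":[0,0,-0.12],"xyz":[0,0,0],"jaw":1},{"angular":[0,0,-0.12],"xyz":[0,0,0],"jaw":1},{"angular":[0,0,-0.12],"xyz":[0,0,0],"jaw":1},{"angular":[0,0,-0.12],"xyz":[0,0,0],"jaw":1},{"angular":[0,0,-0.12],"xyz":[0,0,0],"jaw":1},{"angular":[0,0,-0.12],"xyz":[0,0,0],"jaw":1},{"angular":[0,0,-0.12],"xyz":[0,0,0],"jaw":1},{"angular":[0,0,-0.12],"xyz":[0,0,0],"jaw":1},{"angular":[0,0,-0.12],"xyz":[0,0,0],"jaw":1},{"angular":[0,0,-0.12],"xyz":[0,0,0],"jaw":1},{"angular":[0,0,-0.12],"xyz":[0,0,0],"jaw":1},{"angular":[0,0,-0.12],"xyz":[0,0,0],"jaw":1},{"angular":[0,0,-0.12],"xyz":[0,0,0],"jaw":1},{"angular":[0,0,0],"xyz":[0,0,0],"jaw":1}]'
python3 - <<'E'
from h import *
st();to(.604,-.1475,.072,-135);s=manip.observe();print(s["q"][5],s["moment"])
E
python3 -m creep '[{"angular":[0,0,0],"xyz":[0,0,0],"jaw":0},{"angular":[0,0,0],"xyz":[0,0,0],"jaw":0},{"angular":[0,0,0],"xyz":[0,0,0],"jaw":0},{"angular":[0,0,0],"xyz":[0,0,0],"jaw":0},{"angular":[0,0,0],"xyz":[0,0,0],"jaw":0},{"angular":[0,0,0],"xyz":[0,0,0],"jaw":0}]'
```

```text
t: 69.02
position: [0.6039, -0.1487, 0.0747]
orientation: [180.0, -0.0, -140.0]
wrist_force: [0.2, -1.1, 0.0]
gripper_width: 0.0431
t 69.02 p [ 0.6039 -0.1487  0.0747] o [ 1.7997e+02 -2.0000e-02 -1.4004e+02] F [ 0.2 -1.1  0. ] w 0.0431
shift [-0.0009  0.0009  0.0027] turn [ 0.0005 -0.0003 -0.0879] rows 0.7
-150.85020424610892 [0.10383593 0.00147686 0.12888472]
t: 69.52
position: [0.6044, -0.1486, 0.0747]
orientation: [-180.0, 0.0, -140.8]
wrist_force: [0.3, 0.0, 0.3]
gripper_width: 0.0787
```

```bash
python3 -m creep '[{"angular":[0,0,0.12],"xyz":[0,0,0],"jaw":0},{"angular":[0,0,0.12],"xyz":[0,0,0],"jaw":0},{"angular":[0,0,0.12],"xyz":[0,0,0],"jaw":0},{"angular":[0,0,0.12],"xyz":[0,0,0],"jaw":0},{"angular":[0,0,0.12],"xyz":[0,0,0],"jaw":0},{"angular":[0,0,0.12],"xyz":[0,0,0],"jaw":0},{"angular":[0,0,0.12],"xyz":[0,0,0],"jaw":0},{"angular":[0,0,0.12],"xyz":[0,0,0],"jaw":0},{"angular":[0,0,0.12],"xyz":[0,0,0],"jaw":0},{"angular":[0,0,0.12],"xyz":[0,0,0],"jaw":0},{"angular":[0,0,0.12],"xyz":[0,0,0],"jaw":0},{"angular":[0,0,0.12],"xyz":[0,0,0],"jaw":0},{"angular":[0,0,0.12],"xyz":[0,0,0],"jaw":0},{"angular":[0,0,0.12],"xyz":[0,0,0],"jaw":0},{"angular":[0,0,0.12],"xyz":[0,0,0],"jaw":0},{"angular":[0,0,0.12],"xyz":[0,0,0],"jaw":0},{"angular":[0,0,0.12],"xyz":[0,0,0],"jaw":0},{"angular":[0,0,0.12],"xyz":[0,0,0],"jaw":0},{"angular":[0,0,0.12],"xyz":[0,0,0],"jaw":0},{"angular":[0,0,0.12],"xyz":[0,0,0],"jaw":0}]'
python3 -m creep '[{"angular":[0,0,0.12],"xyz":[0,0,0],"jaw":0},{"angular":[0,0,0.12],"xyz":[0,0,0],"jaw":0},{"angular":[0,0,0.12],"xyz":[0,0,0],"jaw":0},{"angular":[0,0,0.12],"xyz":[0,0,0],"jaw":0},{"angular":[0,0,0.12],"xyz":[0,0,0],"jaw":0},{"angular":[0,0,0.12],"xyz":[0,0,0],"jaw":0},{"angular":[0,0,0.12],"xyz":[0,0,0],"jaw":0},{"angular":[0,0,0.12],"xyz":[0,0,0],"jaw":0},{"angular":[0,0,0.12],"xyz":[0,0,0],"jaw":0},{"angular":[0,0,0.12],"xyz":[0,0,0],"jaw":0},{"angular":[0,0,0.12],"xyz":[0,0,0],"jaw":0},{"angular":[0,0,0.12],"xyz":[0,0,0],"jaw":0},{"angular":[0,0,0.12],"xyz":[0,0,0],"jaw":0},{"angular":[0,0,0.12],"xyz":[0,0,0],"jaw":0},{"angular":[0,0,0.12],"xyz":[0,0,0],"jaw":0},{"angular":[0,0,0.12],"xyz":[0,0,0],"jaw":0},{"angular":[0,0,0.12],"xyz":[0,0,0],"jaw":0},{"angular":[0,0,0.12],"xyz":[0,0,0],"jaw":0},{"angular":[0,0,0.12],"xyz":[0,0,0],"jaw":0},{"angular":[0,0,0.12],"xyz":[0,0,0],"jaw":0}]'
python3 - <<'E'
from h import *
st();to(.604,-.148,.072,-70);s=manip.observe();print(s["q"][5],s["moment"])
E
```

```text
t: 71.18
position: [0.6048, -0.1486, 0.0749]
orientation: [179.9, -0.0, 76.1]
wrist_force: [-0.5, -0.0, -0.4]
gripper_width: 0.0917
t: 72.85
position: [0.6052, -0.1485, 0.0749]
orientation: [-179.9, -0.1, -67.1]
wrist_force: [-0.1, -0.4, 0.4]
gripper_width: 0.0919
t 72.85 p [ 0.6052 -0.1485  0.0749] o [-1.7988e+02 -6.0000e-02 -6.7100e+01] F [-0.1 -0.4  0.4] w 0.0919
shift [-0.001   0.0009  0.0029] turn [-0.0021 -0.0009  0.0507] rows 0.41
136.2203483749249 [0.11979984 0.06594182 0.04917054]
```

```bash
python3 -m creep '[{"angular":[-0.002,0,0.1],"xyz":[-0.001,0.001,0.002],"jaw":1},{"angular":[0,0,0],"xyz":[0,0,0],"jaw":1},{"angular":[0,0,0],"xyz":[0,0,0],"jaw":1},{"angular":[0,0,0],"xyz":[0,0,0],"jaw":1},{"angular":[0,0,0],"xyz":[0,0,0],"jaw":1},{"angular":[0,0,0],"xyz":[0,0,0],"jaw":1},{"angular":[0,0,0],"xyz":[0,0,0],"jaw":1},{"angular":[0,0,0],"xyz":[0,0,0],"jaw":1},{"angular":[0,0,0],"xyz":[0,0,0],"jaw":1},{"angular":[0,0,0],"xyz":[0,0,0],"jaw":1},{"angular":[0,0,0],"xyz":[0,0,0],"jaw":1}]' 50
python3 -m creep '[{"angular":[0,0,-0.12],"xyz":[0,0,0],"jaw":1},{"angular":[0,0,-0.12],"xyz":[0,0,0],"jaw":1},{"angular":[0,0,-0.12],"xyz":[0,0,0],"jaw":1},{"angular":[0,0,-0.12],"xyz":[0,0,0],"jaw":1},{"angular":[0,0,-0.12],"xyz":[0,0,0],"jaw":1},{"angular":[0,0,-0.12],"xyz":[0,0,0],"jaw":1},{"angular":[0,0,-0.12],"xyz":[0,0,0],"jaw":1},{"angular":[0,0,-0.12],"xyz":[0,0,0],"jaw":1},{"angular":[0,0,-0.12],"xyz":[0,0,0],"jaw":1},{"angular":[0,0,-0.12],"xyz":[0,0,0],"jaw":1},{"angular":[0,0,-0.12],"xyz":[0,0,0],"jaw":1},{"angular":[0,0,-0.12],"xyz":[0,0,0],"jaw":1},{"angular":[0,0,-0.12],"xyz":[0,0,0],"jaw":1},{"angular":[0,0,-0.12],"xyz":[0,0,0],"jaw":1},{"angular":[0,0,-0.12],"xyz":[0,0,0],"jaw":1},{"angular":[0,0,-0.12],"xyz":[0,0,0],"jaw":1}]'
python3 - <<'E'
from h import *
st();to(.604,-.148,.072,40);s=manip.observe();print(s["q"][5],s["moment"])
E
```

```text
t: 73.77
position: [0.604, -0.1482, 0.0733]
orientation: [-180.0, -0.1, -72.8]
wrist_force: [0.4, -0.2, -1.4]
gripper_width: 0.043
t: 75.1
position: [0.6038, -0.1489, 0.0733]
orientation: [180.0, -0.0, 41.5]
wrist_force: [-0.4, 0.3, -0.1]
gripper_width: 0.0433
t 75.1 p [ 0.6038 -0.1489  0.0733] o [ 1.7997e+02 -4.0000e-02  4.1480e+01] F [-0.4  0.3 -0.1] w 0.0433
shift [ 0.0007 -0.0006  0.0013] turn [ 0.0005 -0.0007  0.0259] rows 0.21
27.5837841252211 [ 0.02619226 -0.02255317 -0.11556436]
```

```bash
python3 -m creep '[{"angular":[0,0,-0.12],"xyz":[0,0,0],"jaw":1},{"angular":[0,0,-0.12],"xyz":[0,0,0],"jaw":1},{"angular":[0,0,-0.12],"xyz":[0,0,0],"jaw":1},{"angular":[0,0,-0.12],"xyz":[0,0,0],"jaw":1},{"angular":[0,0,-0.12],"xyz":[0,0,0],"jaw":1},{"angular":[0,0,-0.12],"xyz":[0,0,0],"jaw":1},{"angular":[0,0,-0.12],"xyz":[0,0,0],"jaw":1},{"angular":[0,0,-0.12],"xyz":[0,0,0],"jaw":1},{"angular":[0,0,-0.12],"xyz":[0,0,0],"jaw":1},{"angular":[0,0,-0.12],"xyz":[0,0,0],"jaw":1},{"angular":[0,0,-0.12],"xyz":[0,0,0],"jaw":1},{"angular":[0,0,-0.12],"xyz":[0,0,0],"jaw":1},{"angular":[0,0,-0.12],"xyz":[0,0,0],"jaw":1},{"angular":[0,0,-0.12],"xyz":[0,0,0],"jaw":1},{"angular":[0,0,-0.12],"xyz":[0,0,0],"jaw":1},{"angular":[0,0,-0.12],"xyz":[0,0,0],"jaw":1},{"angular":[0,0,-0.12],"xyz":[0,0,0],"jaw":1},{"angular":[0,0,-0.12],"xyz":[0,0,0],"jaw":1},{"angular":[0,0,-0.12],"xyz":[0,0,0],"jaw":1},{"angular":[0,0,-0.12],"xyz":[0,0,0],"jaw":1}]'
python3 - <<'E'
from h import *
st();s=manip.observe();print(s["q"][5],s["moment"])
E
python3 -m creep '[{"angular":[0,0,-0.1],"xyz":[0,0,0],"jaw":1},{"angular":[0,0,-0.08],"xyz":[0,0,0],"jaw":1},{"angular":[0,0,-0.06],"xyz":[0,0,0],"jaw":1}]'
python3 - <<'E'
from h import *
st();s=manip.observe();print(s["q"][5],s["moment"])
E
```

```text
t: 76.77
position: [0.6046, -0.1485, 0.0733]
orientation: [180.0, 0.1, -175.3]
wrist_force: [0.8, -0.2, -0.3]
gripper_width: 0.043
t 76.77 p [ 0.6046 -0.1485  0.0733] o [ 1.7995e+02  1.0000e-01 -1.7527e+02] F [ 0.8 -0.2 -0.3] w 0.043
-115.67630313848282 [ 0.0250351  -0.05920542 -0.14887624]
t: 77.02
position: [0.6046, -0.1484, 0.0733]
orientation: [180.0, 0.1, -160.6]
wrist_force: [0.5, -0.7, 0.3]
gripper_width: 0.043
t 77.02 p [ 0.6046 -0.1484  0.0733] o [ 1.7997e+02  1.1000e-01 -1.6059e+02] F [ 0.5 -0.7  0.3] w 0.043
-130.34562999768576 [ 0.03697917 -0.06803136 -0.0754344 ]
```

```bash
python3 -m creep '[{"angular":[0,0,-0.06],"xyz":[0,0,0],"jaw":1},{"angular":[0,0,-0.06],"xyz":[0,0,0],"jaw":1},{"angular":[0,0,-0.06],"xyz":[0,0,0],"jaw":1}]'
python3 - <<'E'
from h import *
st();s=manip.observe();print(s["q"][5],s["moment"])
E
python3 -m creep '[{"angular":[0,0,-0.06],"xyz":[0,0,0],"jaw":1},{"angular":[0,0,-0.06],"xyz":[0,0,0],"jaw":1}]'
python3 - <<'E'
from h import *
st();s=manip.observe();print(s["q"][5],s["moment"])
E
```

```text
t: 77.27
position: [0.6045, -0.1482, 0.0731]
orientation: [179.9, 0.2, -150.2]
wrist_force: [-2.3, -0.2, -1.5]
gripper_width: 0.0434
t 77.27 p [ 0.6045 -0.1482  0.0731] o [ 179.88    0.2  -150.22] F [-2.3 -0.2 -1.5] w 0.0434
-140.85296381914625 [-0.23276127  0.33231013 -1.23794233]
t: 77.43
position: [0.6045, -0.1481, 0.0729]
orientation: [179.8, 0.3, -143.3]
wrist_force: [2.1, 3.1, -0.8]
gripper_width: 0.0435
t 77.43 p [ 0.6045 -0.1481  0.0729] o [ 179.83    0.3  -143.34] F [ 2.1  3.1 -0.8] w 0.0435
-147.8388157145104 [ 0.29067801 -0.29663135 -1.47515193]
```

```bash
python3 -m creep '[{"angular":[0,0,0],"xyz":[0,0,0],"jaw":0},{"angular":[0,0,0],"xyz":[0,0,0],"jaw":0},{"angular":[0,0,0],"xyz":[0,0,0],"jaw":0},{"angular":[0,0,0],"xyz":[0,0,0],"jaw":0},{"angular":[0,0,0],"xyz":[0,0,0],"jaw":0},{"angular":[0,0,0],"xyz":[0,0,0],"jaw":0},{"angular":[0,0,0],"xyz":[0,0,-0.02],"jaw":0},{"angular":[0,0,0],"xyz":[0,0,-0.03],"jaw":0},{"angular":[0,0,0],"xyz":[0,0,-0.03],"jaw":0},{"angular":[0,0,0],"xyz":[0,0,-0.03],"jaw":0},{"angular":[0,0,0],"xyz":[0,0,0],"jaw":0},{"angular":[0,0,0],"xyz":[0,0,0],"jaw":0}]'
python3 -m creep '[{"angular":[0,0,0.12],"xyz":[0,0,0],"jaw":0},{"angular":[0,0,0.12],"xyz":[0,0,0],"jaw":0},{"angular":[0,0,0.12],"xyz":[0,0,0],"jaw":0},{"angular":[0,0,0.12],"xyz":[0,0,0],"jaw":0},{"angular":[0,0,0.12],"xyz":[0,0,0],"jaw":0},{"angular":[0,0,0.12],"xyz":[0,0,0],"jaw":0},{"angular":[0,0,0.12],"xyz":[0,0,0],"jaw":0},{"angular":[0,0,0.12],"xyz":[0,0,0],"jaw":0},{"angular":[0,0,0.12],"xyz":[0,0,0],"jaw":0},{"angular":[0,0,0.12],"xyz":[0,0,0],"jaw":0},{"angular":[0,0,0.12],"xyz":[0,0,0],"jaw":0},{"angular":[0,0,0.12],"xyz":[0,0,0],"jaw":0},{"angular":[0,0,0.12],"xyz":[0,0,0],"jaw":0},{"angular":[0,0,0.12],"xyz":[0,0,0],"jaw":0},{"angular":[0,0,0.12],"xyz":[0,0,0],"jaw":0},{"angular":[0,0,0.12],"xyz":[0,0,0],"jaw":0},{"angular":[0,0,0.12],"xyz":[0,0,0],"jaw":0},{"angular":[0,0,0],"xyz":[0,0,0],"jaw":0}]'
python3 - <<'E'
from h import *
st();to(.475,.3525,.17,98.4)
p=snapshot("wrist"); save(p,"w30")
E
```

```text
t: 78.43
position: [0.6032, -0.1481, 0.1855]
orientation: [179.6, 0.1, -143.6]
wrist_force: [-0.3, -0.4, -1.2]
gripper_width: 0.0919
t: 79.93
position: [0.5957, -0.1447, 0.1658]
orientation: [-178.5, -1.0, 94.7]
wrist_force: [0.2, 0.7, -0.4]
gripper_width: 0.0919
t 79.93 p [ 0.5957 -0.1447  0.1658] o [-178.47   -1.03   94.66] F [ 0.2  0.7 -0.4] w 0.0919
shift [ 0.5054 -0.0797  0.0071] turn [-0.0262 -0.0188 -0.065 ] rows 12.27
```

View pics/w30.png

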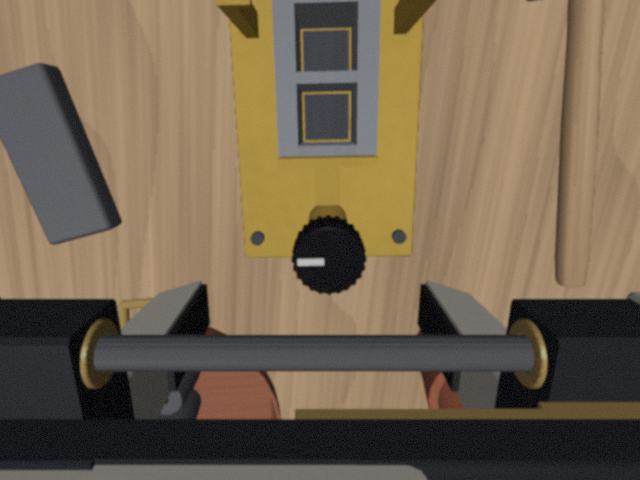

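The knob's mark points left again (312,262), as at the start. Now fetch the cover.

```bash
python3 -m creep '[{"angular":[-0.013,-0.009,-0.01],"xyz":[0.02,-0.003,-0.01],"jaw":0},{"angular":[-0.013,-0.009,-0.01],"xyz":[0.028,-0.004,-0.01],"jaw":0},{"angular":[0,0,-0.01],"xyz":[0.028,-0.005,0],"jaw":0},{"angular":[0,0,-0.01],"xyz":[0.028,-0.005,0],"jaw":0},{"angular":[0,0,-0.01],"xyz":[0.028,-0.005,0],"jaw":0},{"angular":[0,0,-0.01],"xyz":[0.028,-0.005,0],"jaw":0},{"angular":[0,0,0],"xyz":[0.028,-0.005,0],"jaw":0},{"angular":[0,0,0],"xyz":[0.028,-0.005,0],"jaw":0},{"angular":[0,0,0],"xyz":[0.028,-0.005,0],"jaw":0},{"angular":[0,0,0],"xyz":[0.028,-0.004,0],"jaw":0},{"angular":[0,0,0],"xyz":[0.028,-0.004,0],"jaw":0},{"angular":[0,0,0],"xyz":[0.028,-0.004,0],"jaw":0},{"angular":[0,0,0],"xyz":[0.028,-0.004,0],"jaw":0},{"angular":[0,0,0],"xyz":[0.028,-0.004,0],"jaw":0},{"angular":[0,0,0],"xyz":[0.028,-0.004,0],"jaw":0},{"angular":[0,0,0],"xyz":[0.028,-0.004,0],"jaw":0},{"angular":[0,0,0],"xyz":[0.02,-0.004,0],"jaw":0},{"angular":[0,0,0],"xyz":[0,0,0],"jaw":0},{"angular":[0,0,0],"xyz":[0,0,0],"jaw":0},{"angular":[0,0,0],"xyz":[0,0,0],"jaw":0}]'
python3 - <<'E'
from h import *
st();to(.4755,.3525,.12,98.4)
tool=pose();p=snapshot("wrist"); save(p,"w31")
m=models.regions_of("cover",p)[0]; P=cloud(p,m["mask"],tool); print(np.median(P,0),m["score"],rect(P[P[:,2]>.05]),rect(P[P[:,2]<.03]))
p=snapshot("top"); save(p,"t31")
for th in ("pan","sinker1"):
  for m in models.regions_of(th,p)[:4]:
    P=cloud(p,m['mask']); t=P[(P[:,2]>.03)]; print(th,m['score'],np.median(P,0),cv2.minEnclosingCircle((t[:,:2]*1000).astype(np.float32)))
E
```

```text
t: 81.65
position: [0.4319, 0.3132, 0.1777]
orientation: [-179.4, -0.1, 103.5]
wrist_force: [-0.1, 0.3, 0.4]
gripper_width: 0.0918
t 81.65 p [0.4319 0.3132 0.1777] o [-1.7936e+02 -7.0000e-02  1.0351e+02] F [-0.1  0.3  0.4] w 0.0918
shift [0.028  0.0522 0.0571] turn [-0.0113 -0.0007  0.0892] rows 1.97
[0.47449205 0.36349033 0.02059177] 0.85 (array([0.47670999, 0.35256467]), 66.0929183959961, 28.16841697692871, 7.951995849609375) (array([0.4772337 , 0.35170007]), 96.55862426757812, 188.9366455078125, 8.631223678588867)
pan 0.9 [ 0.46712923 -0.368182    0.00518598] ((473.0350341796875, -357.3149719238281), 133.04058837890625)
pan 0.59 [ 0.58545413 -0.0328079   0.01347115] ((588.3425903320312, -29.51583480834961), 140.61842346191406)
sinker1 0.92 [ 0.47642853 -0.29473653  0.06604912] ((477.5686950683594, -300.13177490234375), 17.44198226928711)
sinker1 0.84 [ 0.47183023 -0.38615765  0.06585645] ((475.01318359375, -385.9353942871094), 21.43874740600586)
sinker1 0.61 [ 0.47328833 -0.34306936  0.06500533] ((472.47802734375, -341.9649353027344), 25.024677276611328)
sinker1 0.32 [ 0.36577441 -0.11337914  0.02386644] ((351.37579345703125, -108.37857055664062), 26.24850845336914)
```

View pics/t31.png

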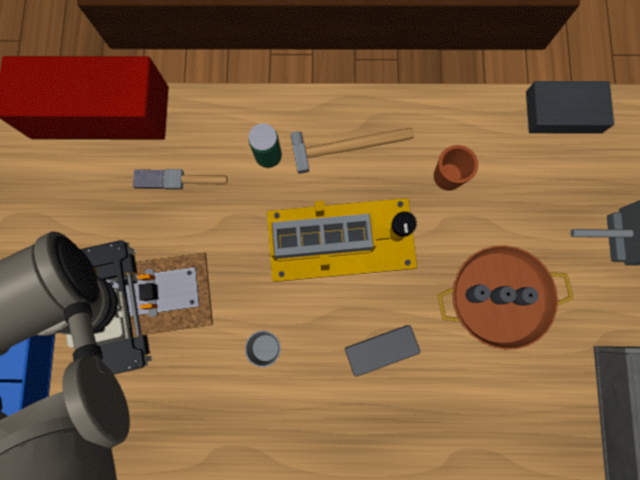

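View pics/w31.png

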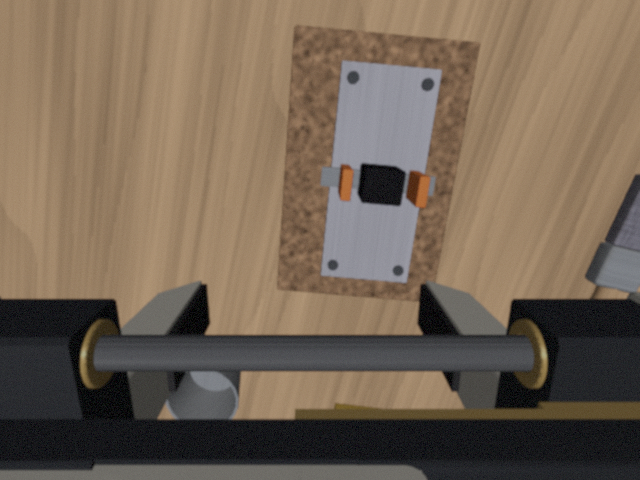

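```bash
python3 -m creep '[{"angular":[-0.006,0,0.03],"xyz":[0.014,0.025,0],"jaw":0},{"angular":[-0.005,0,0.03],"xyz":[0.011,0.02,0.01],"jaw":0},{"angular":[0,0,0.025],"xyz":[0,0.004,0.02],"jaw":0},{"angular":[0,0,0],"xyz":[0,0,0.01],"jaw":0},{"angular":[0,0,0],"xyz":[0,0,0],"jaw":0},{"angular":[0,0,0],"xyz":[0,0,0],"jaw":0},{"angular":[0,0,0],"xyz":[0,0,0],"jaw":0}]'
python3 - <<'E'
from h import *
st();to(.4758,.3527,.08,98.4)
E
```

```text
t: 82.48
position: [0.4781, 0.3441, 0.1374]
orientation: [179.9, -0.0, 98.0]
wrist_force: [0.1, -0.6, 0.1]
gripper_width: 0.0919
t 82.48 p [0.4781 0.3441 0.1374] o [ 1.7994e+02 -4.0000e-02  9.8000e+01] F [ 0.1 -0.6  0.1] w 0.0919
shift [ 0.0088 -0.0012  0.0574] turn [ 0.001  -0.0007 -0.0069] rows 1.39
```

```bash
python3 -m creep '[{"angular":[0,0,-0.006],"xyz":[0.006,0,0.02],"jaw":0},{"angular":[0,0,0],"xyz":[0.002,0,0.025],"jaw":0},{"angular":[0,0,0],"xyz":[0,0,0.012],"jaw":0},{"angular":[0,0,0],"xyz":[0,0,0],"jaw":0},{"angular":[0,0,0],"xyz":[0,0,0],"jaw":0}]'
python3 - <<'E'
from h import *
st();to(.4758,.3527,.0135,98.4)
p=snapshot("wrist"); save(p,"w32")
E
```

```text
t: 82.9
position: [0.4789, 0.3525, 0.0854]
orientation: [179.4, -0.2, 98.4]
wrist_force: [1.0, -0.6, -0.2]
gripper_width: 0.0919
t 82.9 p [0.4789 0.3525 0.0854] o [179.43  -0.23  98.44] F [ 1.  -0.6 -0.2] w 0.0919
shift [ 0.0004 -0.0038  0.0718] turn [ 0.01   -0.004   0.0006] rows 1.72
```

View pics/w32.png

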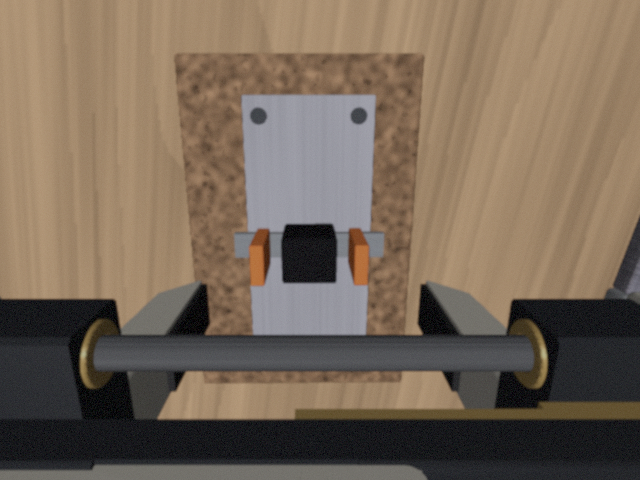

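```bash
python3 -m creep '[{"angular":[0.005,-0.002,0],"xyz":[0,-0.002,0.018],"jaw":0},{"angular":[0.005,-0.002,0],"xyz":[0,-0.001,0.02],"jaw":0},{"angular":[0,0,0],"xyz":[0,0,0.015],"jaw":0},{"angular":[0,0,0],"xyz":[0,0,0.004],"jaw":0},{"angular":[0,0,0],"xyz":[0,0,0],"jaw":0},{"angular":[0,0,0],"xyz":[0,0,0],"jaw":0}]'
python3 - <<'E'
from h import *
st();to(.4758,.3527,.0135,98.4)
E
```

```text
t: 83.45
position: [0.4815, 0.3547, 0.0369]
orientation: [179.1, -0.3, 98.5]
wrist_force: [-0.3, -0.4, 0.3]
gripper_width: 0.0918
t 83.45 p [0.4815 0.3547 0.0369] o [179.15  -0.32  98.45] F [-0.3 -0.4  0.3] w 0.0918
shift [-0.0012 -0.0063  0.0233] turn [ 0.0149 -0.0055  0.0009] rows 0.58
```

```bash
python3 -m creep '[{"angular":[0.007,-0.003,0],"xyz":[0,-0.003,0.008],"jaw":0},{"angular":[0.007,-0.003,0],"xyz":[0,-0.003,0.008],"jaw":0},{"angular":[0,0,0],"xyz":[0,0,0.004],"jaw":0},{"angular":[0,0,0],"xyz":[0,0,0],"jaw":0},{"angular":[0,0,0],"xyz":[0,0,0],"jaw":0}]'
python3 - <<'E'
from h import *
st();to(.4758,.3527,.0135,98.4)
E
```

```text
t: 83.87
position: [0.4771, 0.3549, 0.0189]
orientation: [179.7, -0.1, 98.5]
wrist_force: [0.3, 0.2, -0.1]
gripper_width: 0.0917
t 83.87 p [0.4771 0.3549 0.0189] o [ 1.797e+02 -6.000e-02  9.846e+01] F [ 0.3  0.2 -0.1] w 0.0917
shift [-0.002  -0.0017  0.0053] turn [ 0.0052 -0.0011  0.001 ] rows 0.14
```

```bash
python3 -m creep '[{"angular":[0.004,-0.001,0],"xyz":[-0.002,-0.001,0.004],"jaw":0},{"angular":[0,0,0],"xyz":[0,0,0.002],"jaw":1},{"angular":[0,0,0],"xyz":[0,0,0.001],"jaw":1},{"angular":[0,0,0],"xyz":[0,0,0],"jaw":1},{"angular":[0,0,0],"xyz":[0,0,0],"jaw":1},{"angular":[0,0,0],"xyz":[0,0,0],"jaw":1},{"angular":[0,0,0],"xyz":[0,0,0],"jaw":1},{"angular":[0,0,0],"xyz":[0,0,0],"jaw":1},{"angular":[0,0,0],"xyz":[0,0,0],"jaw":1},{"angular":[0,0,0],"xyz":[0,0,0],"jaw":1},{"angular":[0,0,0],"xyz":[0,0,0],"jaw":1}]' 40
python3 - <<'E'
from h import *
st();to(.4758,.3527,.0135,98.4)
p=snapshot("wrist"); save(p,"w33")
E
```

```text
t: 84.78
position: [0.4767, 0.3526, 0.0118]
orientation: [179.9, -0.0, 98.5]
wrist_force: [-0.3, 0.6, -1.1]
gripper_width: 0.048
t 84.78 p [0.4767 0.3526 0.0118] o [ 1.7992e+02 -1.0000e-02  9.8460e+01] F [-0.3  0.6 -1.1] w 0.048
shift [ 0.0002 -0.0009 -0.0017] turn [ 0.0015 -0.0002  0.001 ] rows 0.05
```

View pics/w33.png

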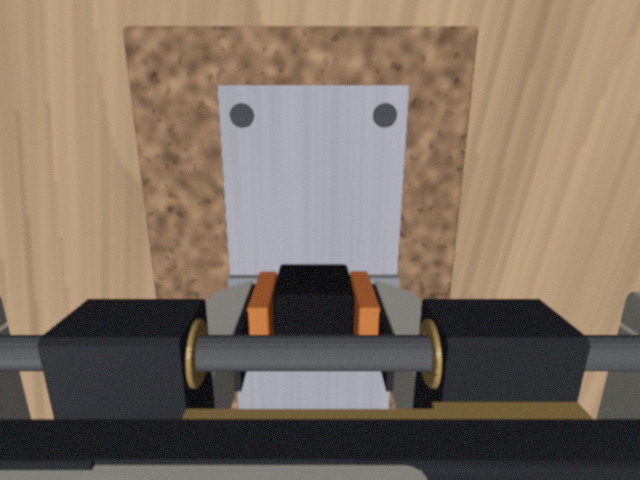

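Gripped, buttons in. Lift and carry to the mould.

```bash
python3 -m creep '[{"angular":[0,0,0],"xyz":[0,0,-0.008],"jaw":1},{"angular":[0,0,0],"xyz":[0,0,-0.015],"jaw":1},{"angular":[0,0,0],"xyz":[0,0,-0.02],"jaw":1},{"angular":[0,0,0],"xyz":[0,0,-0.025],"jaw":1},{"angular":[0,0,0],"xyz":[0,0,-0.025],"jaw":1},{"angular":[0,0,0],"xyz":[0,0,-0.025],"jaw":1},{"angular":[0,0,0],"xyz":[0,0,-0.025],"jaw":1},{"angular":[0,0,0],"xyz":[0,0,-0.015],"jaw":1},{"angular":[0,0,0],"xyz":[0,0,0],"jaw":1},{"angular":[0,0,0],"xyz":[0,0,0],"jaw":1}]' 40
python3 - <<'E'
from h import *
st();to(.5893,.0068,.16,95.5)
p=snapshot("wrist"); save(p,"w34")
E
```

```text
t: 85.67
position: [0.4728, 0.3507, 0.175]
orientation: [-179.4, 0.2, 98.5]
wrist_force: [0.4, 0.5, -3.3]
gripper_width: 0.0483
t 85.67 p [0.4728 0.3507 0.175 ] o [-179.41    0.23   98.46] F [ 0.4  0.5 -3.3] w 0.0483
shift [-0.3572  0.0648  0.0158] turn [-0.0102  0.0043  0.0517] rows 8.71
```

View pics/w34.png

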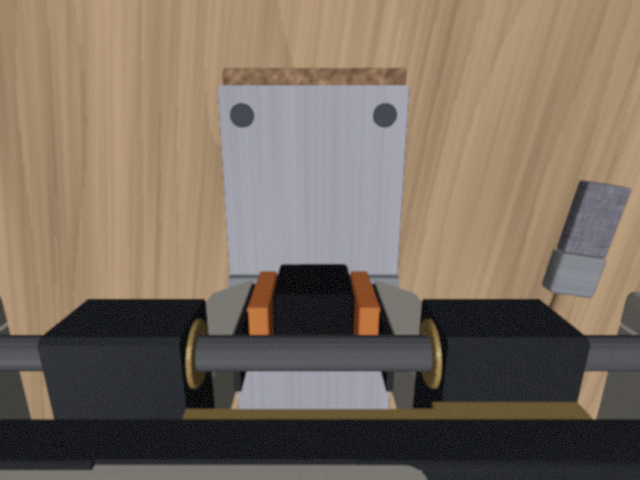

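```bash
python3 -m creep '[{"angular":[-0.005,0.002,0.01],"xyz":[-0.01,0.002,0],"jaw":1},{"angular":[-0.005,0.002,0.01],"xyz":[-0.02,0.004,0],"jaw":1},{"angular":[0,0,0.01],"xyz":[-0.025,0.005,0],"jaw":1},{"angular":[0,0,0.01],"xyz":[-0.025,0.005,0],"jaw":1},{"angular":[0,0,0.01],"xyz":[-0.025,0.005,0],"jaw":1},{"angular":[0,0,0],"xyz":[-0.025,0.005,0],"jaw":1},{"angular":[0,0,0],"xyz":[-0.025,0.005,0],"jaw":1},{"angular":[0,0,0],"xyz":[-0.025,0.005,0],"jaw":1},{"angular":[0,0,0],"xyz":[-0.025,0.005,0],"jaw":1},{"angular":[0,0,0],"xyz":[-0.025,0.005,0],"jaw":1},{"angular":[0,0,0],"xyz":[-0.025,0.005,0],"jaw":1},{"angular":[0,0,0],"xyz":[-0.025,0.005,0],"jaw":1},{"angular":[0,0,0],"xyz":[-0.025,0.005,0],"jaw":1},{"angular":[0,0,0],"xyz":[-0.015,0.003,0],"jaw":1},{"angular":[0,0,0],"xyz":[-0.005,0,0],"jaw":1},{"angular":[0,0,0],"xyz":[0,0,0],"jaw":1},{"angular":[0,0,0],"xyz":[0,0,0],"jaw":1},{"angular":[0,0,0],"xyz":[0,0,0],"jaw":1}]' 40
python3 - <<'E'
from h import *
st();to(.5893,.0068,.14,95.5)
E
```

```text
t: 87.22
position: [0.5573, 0.0072, 0.1463]
orientation: [-177.3, 0.2, 95.0]
wrist_force: [-0.2, -0.0, -3.2]
gripper_width: 0.0481
t 87.22 p [0.5573 0.0072 0.1463] o [-177.28    0.24   94.98] F [-0.2 -0.  -3.2] w 0.0481
shift [-0.0031  0.0321  0.0048] turn [-0.0474  0.004  -0.0091] rows 0.78
```

```bash
python3 -m creep '[{"angular":[-0.02,0.002,-0.004],"xyz":[-0.001,0.012,0],"jaw":1},{"angular":[-0.02,0.002,-0.004],"xyz":[-0.001,0.012,0],"jaw":1},{"angular":[-0.006,0,0],"xyz":[0,0.005,0],"jaw":1},{"angular":[0,0,0],"xyz":[0,0,0],"jaw":1},{"angular":[0,0,0],"xyz":[0,0,0],"jaw":1},{"angular":[0,0,0],"xyz":[0,0,0],"jaw":1},{"angular":[0,0,0],"xyz":[0,0,0],"jaw":1}]' 40
python3 - <<'E'
from h import *
st();to(.5893,.0068,.11,95.5)
E
```

```text
t: 87.8
position: [0.5889, 0.0128, 0.1451]
orientation: [179.8, -0.1, 95.8]
wrist_force: [-0.2, -0.6, -3.1]
gripper_width: 0.0482
t 87.8 p [0.5889 0.0128 0.1451] o [ 1.798e+02 -8.000e-02  9.584e+01] F [-0.2 -0.6 -3.1] w 0.0482
shift [-0.006  -0.0004  0.0351] turn [ 0.0035 -0.0015  0.0059] rows 0.85
```

```bash
python3 -m creep '[{"angular":[0.003,-0.001,0.004],"xyz":[-0.004,0,0.008],"jaw":1},{"angular":[0,0,0.002],"xyz":[-0.001,-0.001,0.01],"jaw":1},{"angular":[0,0,0],"xyz":[0,0,0.008],"jaw":1},{"angular":[0,0,0],"xyz":[0,0,0.002],"jaw":1},{"angular":[0,0,0],"xyz":[0,0,0],"jaw":1},{"angular":[0,0,0],"xyz":[0,0,0],"jaw":1}]' 40
python3 - <<'E'
from h import *
st();to(.5893,.0068,.0798,95.5)
tool=pose();p=snapshot("wrist"); save(p,"w35")
m=models.regions_of("cover",p)[0]; P=cloud(p,m["mask"],tool); z=np.median(P[:,2]);q=P[abs(P[:,2]-z)<.004];print("cover",np.median(P,0),m["score"],rect(q))
E
```

```text
t: 88.3
position: [0.5871, 0.0071, 0.113]
orientation: [-179.9, -0.0, 95.4]
wrist_force: [0.1, 0.4, -3.0]
gripper_width: 0.0481
t 88.3 p [0.5871 0.0071 0.113 ] o [-1.7985e+02 -4.0000e-02  9.5430e+01] F [ 0.1  0.4 -3. ] w 0.0481
shift [-0.0005  0.0023  0.0332] turn [-0.0026 -0.0008 -0.0011] rows 0.8
cover [0.59391315 0.06396036 0.01839184] 0.7 (array([0.58338013, 0.06686991]), 142.37643432617188, 95.77936553955078, 2.3475182056427)
```

View pics/w35.png

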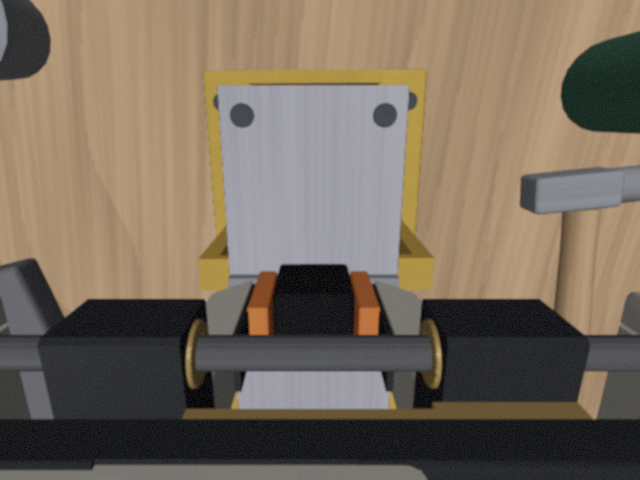

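```bash
python3 -m creep '[{"angular":[-0.002,0,0],"xyz":[0,0.0015,0.007],"jaw":1},{"angular":[0,0,0],"xyz":[0,0,0.007],"jaw":1},{"angular":[0,0,0],"xyz":[0,0,0.004],"jaw":1},{"angular":[0,0,0],"xyz":[0,0,0],"jaw":1},{"angular":[0,0,0],"xyz":[0,0,0],"jaw":1}]' 40
python3 - <<'E'
from h import *
st();to(.5893,.0068,.0798,95.5)
E
```

```text
t: 88.82
position: [0.5897, 0.0073, 0.0943]
orientation: [179.9, -0.0, 95.5]
wrist_force: [0.4, 0.7, -3.0]
gripper_width: 0.0484
t 88.82 p [0.5897 0.0073 0.0943] o [ 1.7986e+02 -1.0000e-02  9.5450e+01] F [ 0.4  0.7 -3. ] w 0.0484
shift [-0.0005 -0.0005  0.0145] turn [ 0.0024 -0.0002 -0.0008] rows 0.35
```

```bash
python3 -m creep '[{"angular":[0.002,0,0],"xyz":[0,-0.0005,0.005],"jaw":1},{"angular":[0,0,0],"xyz":[0,-0.0005,0.004],"jaw":1},{"angular":[0,0,0],"xyz":[0,0,0.003],"jaw":1},{"angular":[0,0,0],"xyz":[0,0,0],"jaw":1},{"angular":[0,0,0],"xyz":[0,0,0],"jaw":1}]' 40
python3 - <<'E'
from h import *
st();to(.5893,.0068,.0798,95.5)
E
```

```text
t: 89.23
position: [0.5886, 0.0072, 0.0811]
orientation: [180.0, -0.0, 95.5]
wrist_force: [0.4, 0.3, -3.4]
gripper_width: 0.0476
t 89.23 p [0.5886 0.0072 0.0811] o [ 1.7998e+02 -1.0000e-02  9.5460e+01] F [ 0.4  0.3 -3.4] w 0.0476
shift [-0.0005  0.0006  0.0013] turn [ 0.0003 -0.0002 -0.0008] rows 0.04
```

```bash
python3 -m creep '[{"angular":[0,0,0],"xyz":[0,0,0.0015],"jaw":1},{"angular":[0,0,0],"xyz":[0,0,0.0015],"jaw":1},{"angular":[0,0,0],"xyz":[0,0,0.001],"jaw":1}]' 40
python3 - <<'E'
from h import *
st();to(.5893,.0068,.0798,95.5)
p=snapshot("wrist"); save(p,"w36")
E
```

```text
t: 89.48
position: [0.5889, 0.0072, 0.0797]
orientation: [179.9, 0.0, 95.5]
wrist_force: [-2.6, -0.5, 1.4]
gripper_width: 0.0483
t 89.48 p [0.5889 0.0072 0.0797] o [1.799e+02 2.000e-02 9.547e+01] F [-2.6 -0.5  1.4] w 0.0483
shift [-0.0004  0.0004 -0.0001] turn [ 0.0018  0.0003 -0.0006] rows 0.02
```

View pics/w36.png

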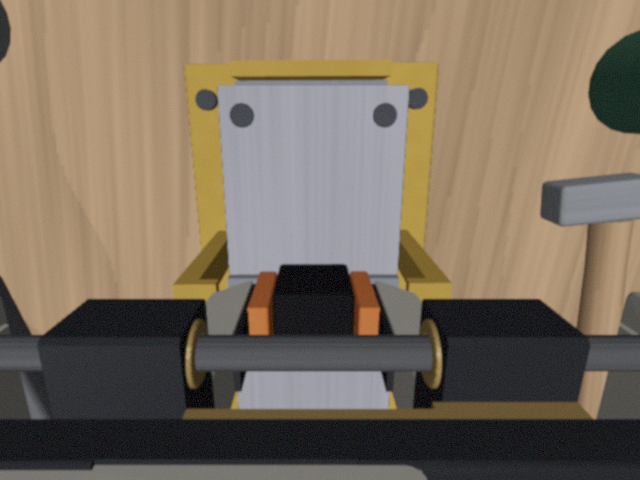

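Contact at the expected height; view matches the original seated picture. Release and rise.

```bash
python3 -m creep '[{"angular":[0,0,0],"xyz":[0,0,0],"jaw":0},{"angular":[0,0,0],"xyz":[0,0,0],"jaw":0},{"angular":[0,0,0],"xyz":[0,0,0],"jaw":0},{"angular":[0,0,0],"xyz":[0,0,0],"jaw":0},{"angular":[0,0,0],"xyz":[0,0,0],"jaw":0},{"angular":[0,0,0],"xyz":[0,0,0],"jaw":0},{"angular":[0,0,0],"xyz":[0,0,-0.015],"jaw":0},{"angular":[0,0,0],"xyz":[0,0,-0.03],"jaw":0},{"angular":[0,0,0],"xyz":[0,0,-0.04],"jaw":0},{"angular":[0,0,0],"xyz":[-0.02,0,-0.03],"jaw":0},{"angular":[0,0,0],"xyz":[-0.025,0,-0.02],"jaw":0},{"angular":[0,0,0],"xyz":[0,0,0],"jaw":0},{"angular":[0,0,0],"xyz":[0,0,0],"jaw":0},{"angular":[0,0,0],"xyz":[0,0,0],"jaw":0}]' 40
python3 - <<'E'
from h import *
st()
tool=pose();p=snapshot("wrist"); save(p,"w37")
for th in ("cover","button_a"):
  for m in models.regions_of(th,p)[:2]:
    P=cloud(p,m["mask"],tool); z9=np.percentile(P[:,2],97); z=np.median(P[:,2]); print(th,round(m["score"],2),np.median(P,0),z9,rect(P[P[:,2]>z9-.006]), rect(P[abs(P[:,2]-z)<.004]))
E
```

```text
t: 90.7
position: [0.5945, -0.0387, 0.2213]
orientation: [179.6, 0.1, 95.5]
wrist_force: [-0.5, 0.1, 0.2]
gripper_width: 0.0918
t 90.7 p [ 0.5945 -0.0387  0.2213] o [1.7963e+02 1.1000e-01 9.5520e+01] F [-0.5  0.1  0.2] w 0.0918
cover 0.61 [0.58844361 0.01923804 0.08861792] 0.13040007629412056 (array([0.58956952, 0.00705748]), 66.08934783935547, 27.100296020507812, 5.497994899749756) (array([0.58763635, 0.00657718]), 87.40874481201172, 184.06185913085938, 5.701265335083008)
button_a 0.91 [0.61639945 0.01073224 0.12318717] 0.1322878782722126 (array([0.61838153, 0.0097694 ]), 8.207602500915527, 24.11817741394043, 5.480459213256836) (array([0.6146377 , 0.01111316]), 22.872989654541016, 5.4357099533081055, 80.59063720703125)
button_a 0.67 [0.56189764 0.00485061 0.11590938] 0.13238427131747088 (array([0.56070978, 0.00439342]), 8.11575984954834, 23.90278434753418, 5.464702606201172) (array([0.56422968, 0.00587345]), 5.275670051574707, 23.38458251953125, 19.93505096435547)
```

View pics/w37.png

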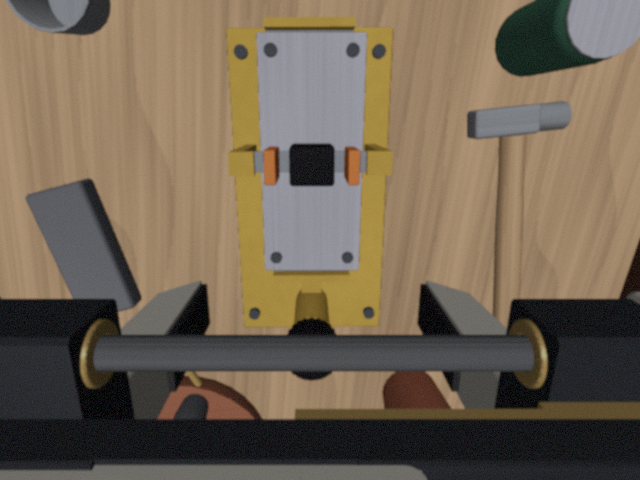

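```bash
python3 - <<'E'
from h import *
p=snapshot("scene"); save(p,"s38")
for th in ("pan","sinker1"):
  for m in models.regions_of(th,p)[:4]:
    P=cloud(p,m['mask']); t=P[(P[:,2]>.03)]; print(th,round(m['score'],2),len(P),np.median(P,0),cv2.minEnclosingCircle((t[:,:2]*1000).astype(np.float32)))
p=snapshot("top"); save(p,"t38")
E
```

```text
pan 0.68 339 [ 0.48707458 -0.34407991  0.05245896] ((479.9237976074219, -349.3239440917969), 17.82852554321289)
pan 0.58 3977 [ 0.48368597 -0.36745309  0.00657772] ((470.5697326660156, -357.3431091308594), 132.04238891601562)
sinker1 0.57 344 [ 0.48574794 -0.38666994  0.0530712 ] ((478.6446838378906, -384.3045349121094), 26.108196258544922)
sinker1 0.2 714 [0.35618601 0.11928521 0.02735667] ((370.6549987792969, 120.17308044433594), 36.30295181274414)
sinker1 0.15 2909 [0.59482873 0.00976731 0.08782035] ((590.0399169921875, 6.495697021484375), 98.66596221923828)
```

View pics/s38.png

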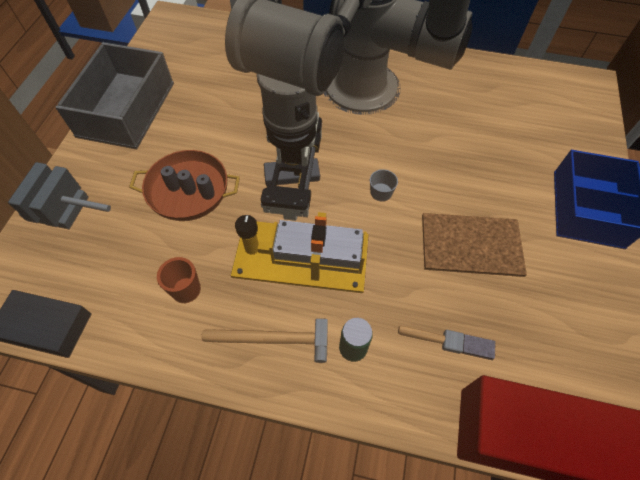

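View pics/t38.png

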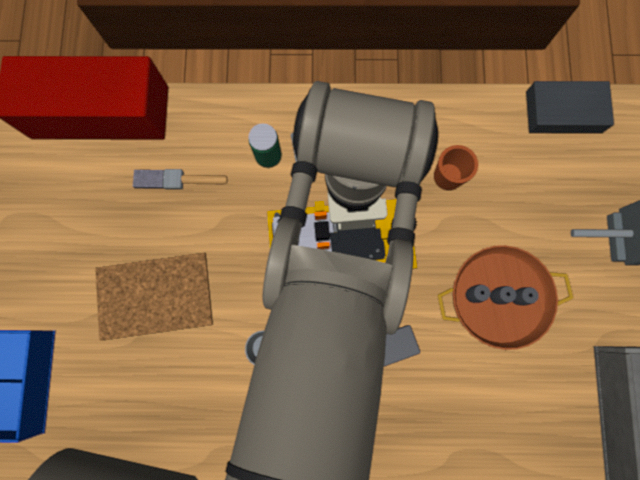

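All in place: three sinkers standing in the pan, cover latched on the mould, bystanders unmoved, arm clear.

```bash
python3 -m creep '[{"angular":[0,0,0],"xyz":[0,0,-0.005],"jaw":0},{"angular":[0,0,0],"xyz":[0,0,0],"jaw":0},{"angular":[0,0,0],"xyz":[0,0,0],"jaw":0}]'
python3 -c "
from h import *
st(); print(manip.hand_in())"
```

```text
t: 91.3
position: [0.5936, -0.0372, 0.2247]
orientation: [179.9, 0.0, 95.7]
wrist_force: [0.1, 0.4, 0.2]
gripper_width: 0.092
t 91.3 p [ 0.5936 -0.0372  0.2247] o [1.7988e+02 3.0000e-02 9.5650e+01] F [0.1 0.4 0.2] w 0.092
the job is handed in; nothing more can be done
None
```

The job is done and handed in at t ≈ 91 s. I laid the cover on the cork board and wound the knob to its upper stop. I then put the three sinkers into the pan (wells 2, 3 and 4; well 1 was empty), wound the knob back to its lower stop, and put the cover back on the mould.

**Last checks:**
- **Cover:** it is within about 1 mm of where I measured it at the start, flat and at the same height. The buttons' outer faces are 66 mm apart, so both are sprung out.
- **Knob:** its white mark points the same way as at the start, and I felt the stop in both directions.
- **Sinkers and pan:** all three sinkers stand upright in the pan, within about 60 mm of its centre. The pan did not move noticeably.
- **Bystanders:** I only checked these by eye in the final pictures. None looks moved.

**What disagreed:** the fingertips are really about 25 mm behind the stated TCP, not 8 mm ahead of it. Because of that, my first squeeze closed on air above the cover's buttons. I measured the offset in the wrist depth picture and used it for the rest of the job.

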